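# Un-nest the sorter's hang-on catch bins and hang them under their chutes

## Task

Set up the disc sorter for a run: its two empty catch bins hang nested, one inside the other, on the storage rail. Lift the small bin out first, up over the rail's end stops, and hang it by its hooks on the sorter's rail under the narrow chute, then do the same with the large bin under the wide chute. Centre each bin under its chute, let both hang freely, do not press the red start button, and leave everything else where it stands.

Things in the scene. Friction and masses are not known exactly. Their poses are not given: they have to be found in the camera images.
- storage: Storage rail's fixed stand, left or right of the sorter. Flat steel bar on edge, 8 mm thick, 25 tall, 216 long between two end-stop plates (8 thick, 22 deep, x -8 to 14) that rise 20 mm above its top edge. A round rest bar runs 85 mm below the top edge, its front 9 mm before the bar's centre plane. Posts are behind (+x) at the ends; nothing is above. Origin: on the table under the bar's middle.
- storage_rail (a point): Middle of the storage bar's top edge, 170 mm above the table. x points square to the bar, away from its front and roughly away from the robot; y runs along the bar, z up.
- sorter: Fixed disc sorter: grey steel housing 340 wide, 280 deep, 310 mm high, 56 mm hopper on top. On its front is a rail like the storage one (same bar, height, 20 mm end stops, rest bar), 330 mm long between its stops; housing front 31 mm behind that bar's centre. Two chutes reach out over the rail. Origin: on the table under the bar's middle, axes as sorter_rail.
- sorter_rail (a point): Middle of the sorter bar's top edge, 170 mm above the table. x points square to the bar towards the housing, roughly away from the robot; y runs along the bar, z up.
- chute_narrow: Narrow fixed steel chute: open trough 56 mm wide, sides 26 mm high, sloping down 16 degrees from the housing towards the robot. Origin: middle of its lip's underside, 60 mm above the sorter bar's top edge and 92 mm in front of the bar's centre (the underside rises from there to the housing). Axes as sorter_rail. It is 82 mm to one side of the rail's middle, either side.
- chute_wide: Wide fixed steel chute, 92 mm wide, otherwise like the narrow one and 82 mm to the other side of the rail's middle. Same origin and axes. A bin is centred when its y in this frame is 0.
- bin_small: Small empty catch bin, aluminium, 0.12-0.2 kg, open box 100 wide (y), 82 deep (x), walls 3 mm. Origin: middle of its hooks' undersides, which sit on the bar's top edge; x points back over the bar, y along it, z up. Rear face at x -16, front face x -98, underside z -100, front and side rims z -20, back wall top z -6 mm. Starts nested inside the large bin.
- bin_small_hook (a point): Between the small bin's hook lips (x 7.5, z -18 mm in the bin's frame). Two hooks 18 mm wide at y = +-22, 4 mm thick above z = 0, end in lips whose front faces are at x 5.5 and rear faces at 9.5, down to z -18: 1.5 mm play behind the bar, 12 in front. Let go, the bin shifts forward till the lips pull on the bar and leans about 6 degrees, bottom back on the rest bar.
- bin_small_tab (a point): Grip point on the small bin's tab, 16 mm from its end: x -127.8, y 0, z 41.1 mm in the bin's frame, same axes. The tab is flat black plastic, 26 wide (y), 10 thick, 84 long; it rises from the middle of the front rim leaning 26 degrees from vertical to the front (-x), ending at x -135, z 55. In the nest it stands behind the large bin's tab, parallel, 11 mm between, and ends 46 mm beyond it.
- bin_large: Large empty catch bin, aluminium, 0.17-0.28 kg, open box 124 wide (y), 100 deep (x), walls 3 mm. Origin: middle of its hooks' undersides, axes as the small bin's. Rear face at x -12, front face x -112, underside z -110, front and side rims z -40, back wall top z -6 mm. Starts hanging on the storage rail.
- bin_large_hook (a point): Between the large bin's hook lips (x 7.5, z -18 mm in its frame). Two hooks 18 mm wide at y = +-46, otherwise as the small bin's: lip front faces at x 5.5, rear faces 9.5, down to z -18; 1.5 mm play behind the bar, 8 in front; hangs leaning about 3 degrees, bottom back.
- bin_large_tab (a point): Grip point on the large bin's tab, 16 mm from its end: x -126.9, y 0, z -9.4 mm in the bin's frame, same axes. Tab like the small bin's (26 wide, 10 thick, leaning 26 degrees) but 50 mm long, ending at x -134, z 5.
- button (a joint): Chunky red start button, 42 mm, on top of the sorter's housing at the middle of its front edge; 0 released, 0.007 m when pressed. Leave it alone.
- weight_2kg: Bystander: larger stainless calibration weight with a knob, 66 mm across, 110 mm high, standing in front of the rails. Origin: centre of its underside.
- weight_1kg: Bystander: smaller stainless calibration weight, 52 mm across, 88 mm high. Origin: centre of its underside.
- jar: Bystander: squat glass jar of ivory roulette balls, 94 mm across, 78 mm high. Origin: centre of its underside.
- scoop: Bystander: clear polycarbonate scoop lying on the table, 205 mm long, 76 mm wide, 46 mm high, mouth to its +x. Origin: on the table under its middle.
- divider: Bystander: black chip divider bar, 170 x 22 x 22 mm, lying on the table under or just before the nested bins. Origin: centre of its underside, long along y.
- chip_tray: Bystander: black tray with two rows of chips, 160 x 100 mm, 47 mm high. Origin: centre of its underside.

How it is judged:
By the outcome, as a careful person would: the job done as asked, in the order asked, and still so for the second after the job is handed in, with the robot touching nothing.
It also fails if it takes over 67 s, if anything falls off the work surface, if the arm or the gripper's body presses on something with over 40 N, if the wrist force passes 120 N, or if a joint passes its speed limit or range.

## Robot

A 6-joint arm with a two-finger parallel gripper is mounted at the origin on the work surface. World frame = base frame: x ahead of the robot, y to its left, z up, the work surface at z = 0. Lengths are in m, angles in rad, forces in N, time in s.
With the tool pointing down it reaches from about 0.3 to 0.875 m from the base axis. Payload 6.4 kg.
Tool frame: the origin (TCP) lies on the centre line of the jaws, within the pads' length; the fingertips stand 11 mm ahead of it and the grasp point (between the pads) lies 8 mm behind it (nose_length is the distance from the TCP to the fingertips, in m); z points along the fingers, y is the direction in which the jaws open and shut (so a half turn about z gives the same grasp; the last joint's range is limited). The gripper opens to 88 mm and grips with 3 to 60 N. Pads are 18 mm wide; open, the fingers measure 123 mm over their backs; the gripper's body (75 mm by 187 mm) begins 45 mm behind the grasp point.
Start: joints at [0.958, 0.181, 1.607, -0, 1.354, -0.206], TCP at [0.228, 0.528, 0.25] pointing down, gripper open.
Joint ranges: [-2.99, 2.99], [-0.89, 2.07], [0.3, 2.58], [-1.14, 4.28], [0, 2.63], [-3.12, 3.12]. Speed limits (rad/s): [2.57, 2.57, 3.01, 3.14, 3.14, 3.14].

## Interface

Orientations are given as a unit quaternion [w, x, y, z].
In Python, from station import * gives the robot as it stands. The module is installed in compiled form; this text tells all that it offers.
- The arm moves only by the tool step_arm, never from a script. Its argument "moves" is a list of rows, each a list of 4 numbers: the shift along the tool's x, y, z in mm, then the turn about the tool's z in degrees. A call has 1 to 8 rows; each row shifts and turns the pose as measured when the row begins, along the tool's axes as they then stand; what a row does not reach is not made up. A row lasts 1/12 s, in which the tool goes at most 41.7 mm and 7.16 degrees, less where a joint would pass 70% of its speed; a pose out of reach is approached as far as the arm can. A call with a gripper value outside its range is refused whole. "claw" is the opening in per cent of the stroke, from 0 (shut) to 100 (fully open), set as the call begins (left out, the last holds). The fingers move at their own pace and stop on an object; "newtons" is the grip in N (left out, the last holds). Time passes only in rows, so rows that do not move let the fingers close. It gives the time, the measured TCP pose, the force and the opening at its end, in the units of the state.
- read_state(): the state, without advancing time (a new reading comes with each control period).
- get_image(name): name is "side" or "top"; returns (picture, depth): 480x640x3 uint8, blue, green, red; 480x640 float32, m along the optical axis (not along the pixel's ray), 0 where there is no reading.
- get_calibration(name): a dict with "camera_matrix" (3x3 intrinsics, pixels), "rvec" (rotation vector, rad) and "tvec" (3), from world to camera coordinates, as OpenCV has them. Camera axes: x right, y down, z forward; pixel columns grow to the right and rows downward; lengths in m; the calibration is good to about 2 mm. A picture is of the moment at which its call begins. get_calibration takes no time and is no camera call.
- close_job(): hands the job in, once; it reports no verdict.
The state is a dict: "time_s": time; "joint_pos": joint angles; "qd": joint speeds; "effort": joint torques, N m; "eef_pos": TCP position; "eef_rot": TCP orientation; "wrist_force": force on the tool from outside, world axes, zero at the start; "wrist_torque": the same for the moment, N m; "opening": opening from 0.0 (shut) to 1.0 (fully open).
Only numpy, scipy, OpenCV 4.12 (cv2) and the standard library are available. Lean on these libraries where they do the work, as an engineer would, in place of code of your own. Each camera call takes 0.05 s, during which the arm holds its last target.

## Working session

There is one attempt and no reset: what is moved stays moved. The work goes in short steps, Python scripts to look and compute and a tool call to move; the robot and the scene stay as the last step left them, time stands still between calls to the robot, and variables do not carry over. Pictures are saved under pics/ and viewed, and the job is handed in when it is done.

Besides the shell and the picture viewer there is one more tool, called after "Call:" as name(argument=value, ...), one argument or row to a line, values as JSON. step_arm: Moves the arm, as the interface text tells. Its arguments: {"type":"object","properties":{"moves":{"type":"array"},"claw":{"type":"number"},"newtons":{"type":"number"}},"required":["moves"]}

```bash
mkdir -p pics; python3 - <<'E'
from station import *
import cv2,numpy as np
print(read_state())
for n in("side","top"):
    p,d=get_image(n); cv2.imwrite(f"pics/{n}0.png",p); np.save(f"{n}0.npy",d)
    c=get_calibration(n); print(n,c)
    R=cv2.Rodrigues(np.array(c["rvec"]))[0]; print(-R.T@np.array(c["tvec"]).ravel(),R[2])
E
```

```text
{'time_s': 0.0, 'joint_pos': array([ 9.57664091e-01,  1.81547909e-01,  1.60795603e+00,  9.49134728e-06,
        1.35383654e+00, -2.06319147e-01]), 'qd': array([ 0.00018654,  0.00152044, -0.00145   , -0.00099985, -0.00018037,
       -0.00072588]), 'effort': array([ 4.08301985e-04, -4.33862150e+01, -3.41853118e+01,  7.02971988e-02,
        3.83200042e-02, -1.42606759e-04]), 'eef_pos': array([0.22721236, 0.52765287, 0.2488314 ]), 'eef_rot': array([-3.52381392e-04,  2.02007739e-01,  9.79383535e-01, -7.99736708e-04]), 'wrist_force': array([0.43091798, 0.37610934, 0.1615495 ]), 'wrist_torque': array([-0.02843767,  0.01011899,  0.00330302]), 'opening': 0.9983281724220575}
side {'camera_matrix': array([[449.64738434,   0.        , 322.27246445],
       [  0.        , 449.64738434, 238.37096915],
       [  0.        ,   0.        ,   1.        ]]), 'rvec': array([ 2.34592312, -0.57908362,  0.23734722]), 'tvec': array([-0.46652104,  0.30117675,  1.00552086])}
[ 0.19093917 -0.61581562  0.95064971] [ 0.3219781   0.59151801 -0.73921346]
top {'camera_matrix': array([[549.7518053 ,   0.        , 307.40050847],
       [  0.        , 549.7518053 , 243.58438594],
       [  0.        ,   0.        ,   1.        ]]), 'rvec': array([ 2.12641455, -2.07947451,  0.2380103 ]), 'tvec': array([-0.03250719,  0.55979391,  1.49130711])}
[ 0.21439965 -0.02242431  1.57859202] [ 0.22257459  0.0015561  -0.97491442]
```

View pics/side0.png

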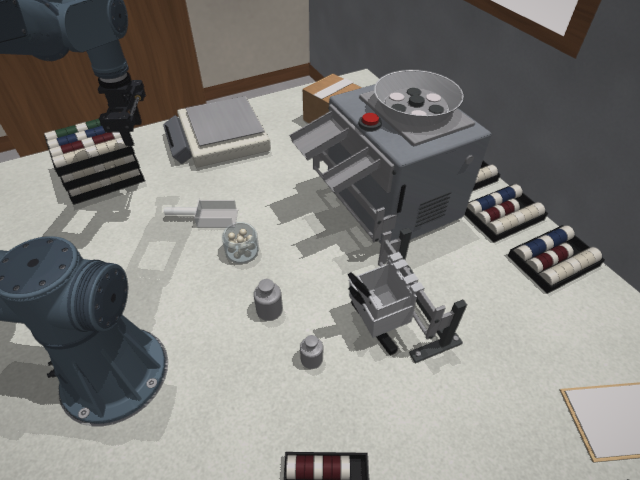

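View pics/top0.png

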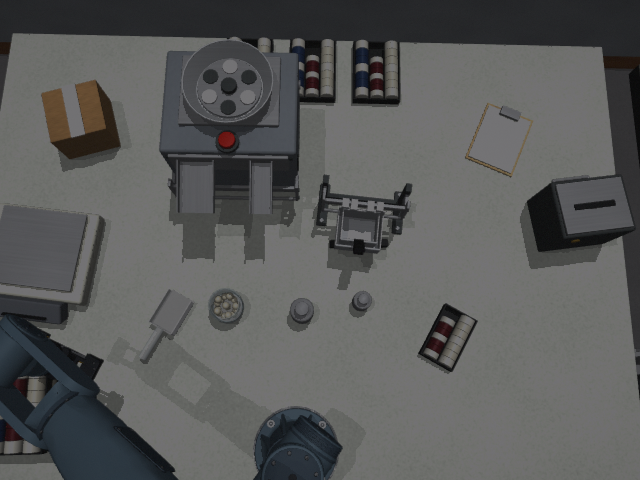

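The side view shows the nest at about (380,300), the sorter at (400,160) and the storage stand to the sorter's right. In the top view, the wide chute is at (196,187), the narrow chute at (260,187) and the nest at (360,225). I'll zoom in next.

```bash
cat > h.py <<'E'
from station import *
import cv2,numpy as np
C={n:get_calibration(n) for n in("side","top")}
def cam(n):
    c=C[n];R=cv2.Rodrigues(np.array(c["rvec"]))[0];t=np.array(c["tvec"]).ravel();return np.array(c["camera_matrix"]),R,t
def ray(n,u,v):
    K,R,t=cam(n);d=R.T@np.linalg.solve(K,[u,v,1.]);return -R.T@t,d
def onz(n,u,v,z):
    o,d=ray(n,u,v);return o+d*(z-o[2])/d[2]
def proj(n,P):
    c=C[n];return cv2.projectPoints(np.array(P,float).reshape(-1,1,3),c["rvec"],c["tvec"],c["camera_matrix"],None)[0].reshape(-1,2)
def cloud(n,d):
    K,R,t=cam(n);v,u=np.mgrid[:480,:640];X=np.stack([(u-K[0,2])/K[0,0]*d,(v-K[1,2])/K[1,1]*d,d],-1)
    P=(X-t)@R;P[d==0]=np.nan;return P
def tri(u1,u2):
    # side px, top px
    (a,d),(b,e)=ray("side",*u1),ray("top",*u2)
    d/=np.linalg.norm(d);e/=np.linalg.norm(e)
    s=np.linalg.lstsq(np.stack([d,-e],1),b-a,rcond=None)[0];p,q=a+d*s[0],b+e*s[1]
    return (p+q)/2,np.linalg.norm(p-q)
E
python3 - <<'E'
from h import *
def crop(f,o,x,y,w,h,s):
    p=cv2.imread(f)[y:y+h,x:x+w];cv2.imwrite(o,cv2.resize(p,None,fx=s,fy=s,interpolation=cv2.INTER_CUBIC))
crop("pics/side0.png","pics/s1.png",330,190,150,180,3.3)
crop("pics/top0.png","pics/t1.png",300,160,130,110,5)
crop("pics/top0.png","pics/t2.png",150,120,170,110,4.5)
P=cloud("top",np.load("top0.npy"))
for u,v in[(320,178),(410,184),(363,204),(228,140),(300,310),(197,205),(260,205),(358,247)]:print(u,v,P[v,u].round(4))
E
```

```text
320 178 [ 0.7797 -0.0536 -0.0011]
410 184 [ 0.7067 -0.293   0.171 ]
363 204 [ 0.6488 -0.1667  0.1671]
228 140 [0.7511 0.1775 0.3355]
300 310 [ 0.3678 -0.0043  0.1082]
197 205 [0.6143 0.2621 0.239 ]
260 205 [0.6195 0.1027 0.2339]
358 247 [ 0.5193 -0.1488  0.2168]
```

View pics/s1.png

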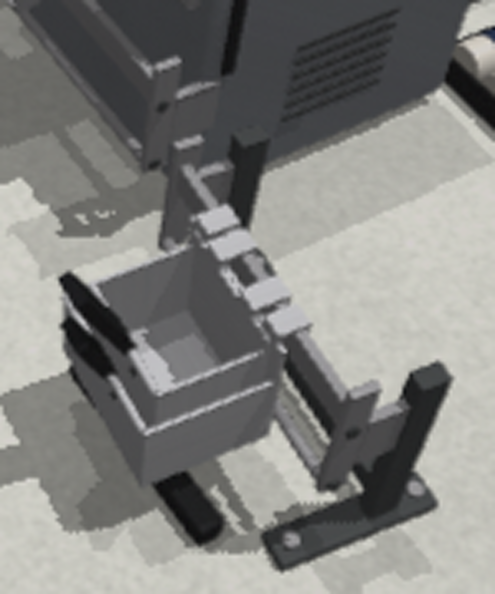

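View pics/t1.png

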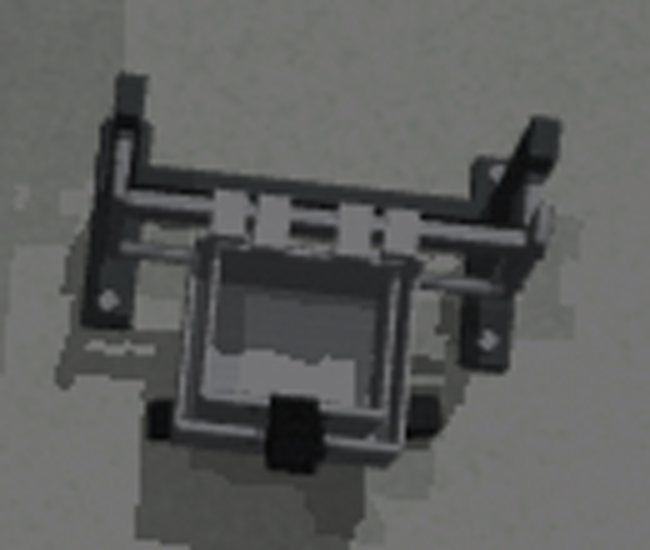

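View pics/t2.png

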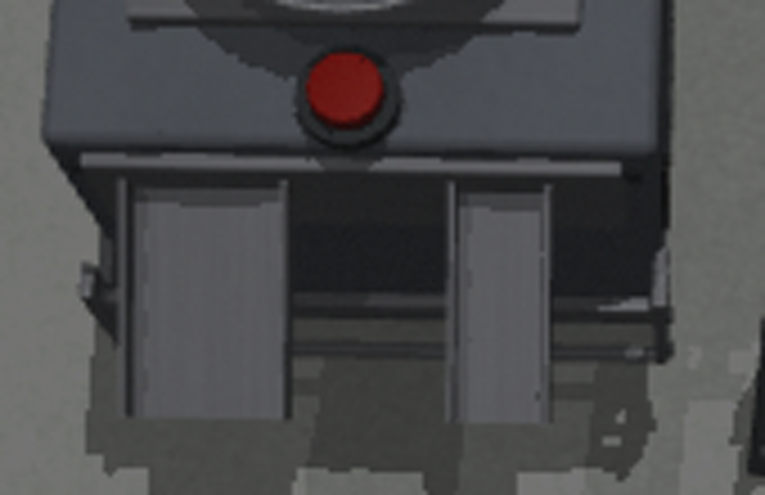

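```bash
python3 - <<'E'
from h import *
img=cv2.imread("pics/top0.png");g=cv2.cvtColor(img,cv2.COLOR_BGR2GRAY)
sub=g[190:215,315:415]
for thr in(115,135,150):
    m=(sub>thr).astype(np.uint8)
    n,l,s,c=cv2.connectedComponentsWithStats(m)
    print(thr)
    for i in range(1,n):
        if s[i,4]>12:
            u,v=c[i]+[315,190];print(s[i],(u.round(1),v.round(1)),onz("top",u,v,.172).round(4))
P=cloud("top",np.load("top0.npy"))
Q=cloud("side",np.load("side0.npy"))
for nm,A in(("top",P),("side",Q)):
    for y0,y1 in((-.32,-.03),(-.03,.4)):
        m=(A[...,2]>.163)&(A[...,2]<.179)&(A[...,1]>y0)&(A[...,1]<y1)&(A[...,0]>.6)&(A[...,0]<.72)
        B=A[m];print(nm,len(B),B.min(0).round(3) if len(B) else 0,B.max(0).round(3)if len(B) else 0, cv2.fitLine(B[:,:2].astype(np.float32),cv2.DIST_HUBER,0,.01,.01).ravel().round(4) if len(B)>5 else 0)
E
```

```text
115
[28  9  6  8 35] (np.float64(345.1), np.float64(202.7)) [ 0.6497 -0.1185  0.172 ]
[36 10  7  9 44] (np.float64(353.8), np.float64(204.1)) [ 0.6464 -0.1416  0.172 ]
[53 12  6  9 44] (np.float64(370.2), np.float64(206.1)) [ 0.6419 -0.1854  0.172 ]
[62 13  7  8 37] (np.float64(379.8), np.float64(205.9)) [ 0.6429 -0.2109  0.172 ]
135
150
top 603 [ 0.627 -0.295  0.163] [ 0.719 -0.057  0.179] [ 0.0599  0.9982  0.6453 -0.1722]
top 265 [0.679 0.011 0.163] [0.699 0.354 0.179] [ 0.0055 -1.      0.6877  0.1641]
side 955 [ 0.628 -0.297  0.163] [ 0.72  -0.057  0.179] [ 0.0451  0.999   0.6478 -0.1993]
side 256 [0.683 0.008 0.163] [0.704 0.306 0.179] [ 0.0071 -1.      0.6887  0.1118]
```

```bash
python3 - <<'E'
from h import *
def crop(f,o,x,y,w,h,s):
    p=cv2.imread(f)[y:y+h,x:x+w];p=np.clip(p.astype(float)*1.8,0,255).astype(np.uint8);cv2.imwrite(o,cv2.resize(p,None,fx=s,fy=s,interpolation=cv2.INTER_NEAREST))
crop("pics/top0.png","pics/t3.png",314,172,100,75,8)
crop("pics/top0.png","pics/t4.png",160,150,150,70,5)
crop("pics/side0.png","pics/s3.png",340,225,135,140,4)
E
```

```text
(no output)
```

View pics/t3.png

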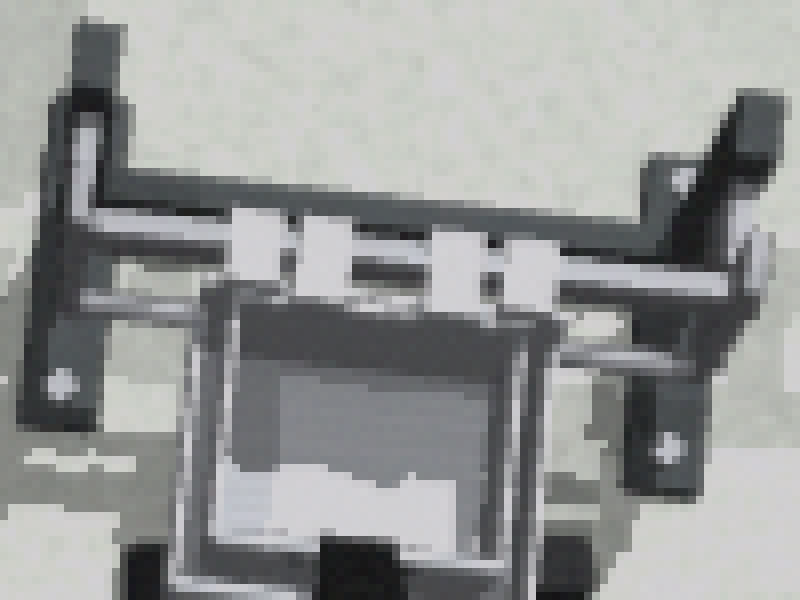

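View pics/t4.png

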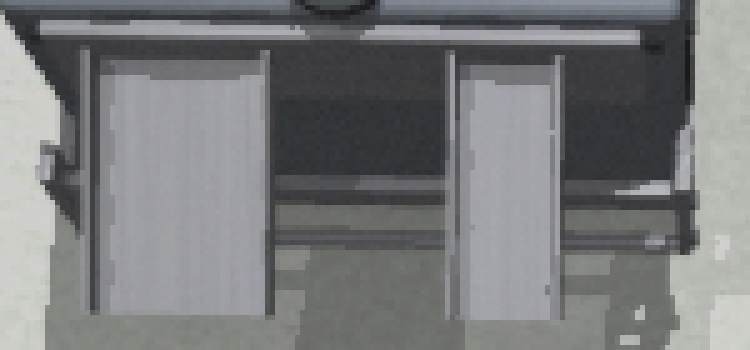

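View pics/s3.png

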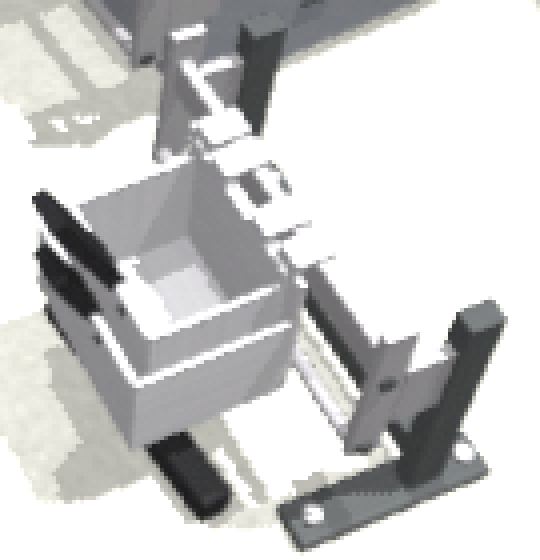

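```bash
python3 - <<'E'
from h import *
t3=lambda X,Y:(314+(X-4)/8,172+(Y-4)/8)
t4=lambda X,Y:(160+(X-2.5)/5,150+(Y-2.5)/5)
a=onz("top",*t3(160,226),.17);b=onz("top",*t3(640,277),.17);print("stor bar",a,b,(a-b)[:2]/(a-b)[1])
for nm,X,Y,z in(("stopL",85,215,.19),("stopLback",85,118,.19),("stopR",750,250,.19)):print(nm,onz("top",*t3(X,Y),z))
a=onz("top",*t4(360,182),.17);b=onz("top",*t4(610,187),.17);print("sort bar",a,b,(a-b)[:2]/(a-b)[1])
for nm,X,Y in(("wide",181,314),("narrow",504.5,320)):
    for z in(.23,.245):print(nm,onz("top",*t4(X,Y),z))
for X in(45,690):print("stop sorter",onz("top",*t4(X,160),.19))
# depth bar fits, iteratively on bar top only
for n in("top","side"):
    A=cloud(n,np.load(n+"0.npy"))
    for nm,y0,y1,x0,x1,sl,xc,yc in(("stor",-.29,-.04,0,0,.09,.648,-.165),("sort",.0,.37,0,0,0,.69,.16)):
        dx=A[...,0]-xc-sl*(A[...,1]-yc)
        m=(A[...,1]>y0)&(A[...,1]<y1)&(abs(A[...,2]-.170)<.007)&(abs(dx)<.012)
        B=A[m];print(n,nm,len(B),B.mean(0).round(4),np.polyfit(B[:,1],B[:,0],1).round(4))
    for nm,y0,y1 in(("wide",.19,.32),("nar",.04,.17)):
        m=(A[...,1]>y0)&(A[...,1]<y1)&(A[...,2]>.215)&(A[...,2]<.30)&(A[...,0]>.55)&(A[...,0]<.65);B=A[m]
        print(n,nm,len(B),np.percentile(B,[1,50,99],axis=0).round(4).tolist())
    m=(A[...,2]<.36)&(A[...,2]>.30)&(A[...,1]>-.05)&(A[...,1]<.4)&(A[...,0]<.8)&(A[...,0]>.65);B=A[m];print("housing y",np.percentile(B,[1,99],axis=0).round(4).tolist())
E
```

```text
stor bar [ 0.6579203  -0.08739521  0.17      ] [ 0.64381714 -0.24785371  0.17      ] [0.08789288 1.        ]
stopL [ 0.65484677 -0.06167523  0.19      ]
stopLback [ 0.68848707 -0.06116505  0.19      ]
stopR [ 0.64783221 -0.28104577  0.19      ]
sort bar [0.69054694 0.18753841 0.17      ] [0.69082804 0.05293815 0.17      ] [-0.00208839  1.        ]
wide [0.59754978 0.26600612 0.23      ]
wide [0.59328811 0.26279799 0.245     ]
narrow [0.59815183 0.10114528 0.23      ]
narrow [0.59388347 0.09977086 0.245     ]
stop sorter [0.69219589 0.35246816 0.19      ]
stop sorter [0.7001228  0.00982759 0.19      ]
top stor 380 [ 0.6477 -0.1716  0.1716] [0.084  0.6621]
top sort 255 [0.6884 0.1592 0.1703] [-0.0032  0.6889]
top wide 880 [[0.5946, 0.2174, 0.2313], [0.622, 0.2672, 0.2437], [0.6495, 0.3101, 0.2707]]
top nar 516 [[0.5951, 0.0718, 0.2306], [0.6234, 0.1019, 0.2434], [0.6494, 0.1279, 0.2709]]
housing y [[0.7222, 0.0163, 0.3005], [0.7996, 0.3465, 0.337]]
side stor 654 [ 0.648  -0.1751  0.171 ] [0.0869 0.6633]
side sort 249 [0.6896 0.1256 0.1688] [-0.0071  0.6905]
side wide 680 [[0.5941, 0.2157, 0.2307], [0.6216, 0.2738, 0.2441], [0.6492, 0.3113, 0.2696]]
side nar 578 [[0.5943, 0.0707, 0.2314], [0.6221, 0.1083, 0.2463], [0.6493, 0.129, 0.2701]]
housing y [[0.7289, 0.0143, 0.3006], [0.7997, 0.3436, 0.3543]]
```

```bash
python3 - <<'E'
from h import *
o=np.array([.6486,-.164,.17]);xh=np.array([.9963,-.0859,0]);yh=np.array([.0859,.9963,0])
for n in("top","side"):
    A=cloud(n,np.load(n+"0.npy"));I=cv2.imread(f"pics/{n}0.png")
    L=np.stack([(A-o)@xh,(A-o)@yh,A[...,2]-.17],-1)*1000
    m=(I.max(2)<45)&(L[...,0]<-85)&(L[...,0]>-170)&(abs(L[...,1])<40)&(L[...,2]>-60)
    B=L[m];print(n,len(B))
    print(np.percentile(B,[2,50,98],axis=0).round(1).tolist())
    up=B[B[:,2]>5]; 
    if len(up)>5: print("up",len(up),up.mean(0).round(1),np.polyfit(up[:,2],up[:,0],1).round(2),np.percentile(up,[2,98],axis=0).round(1).tolist())
    lo=B[B[:,2]<=5]
    for zz in range(-55,60,8):
        s=B[(B[:,2]>=zz)&(B[:,2]<zz+8)]
        if len(s)>3:print(zz,len(s),s.mean(0).round(1),s[:,1].min().round(1),s[:,1].max().round(1))
    # box walls / rims : yaw & lean from points inside
    m=(L[...,0]<-100)&(L[...,0]>-125)&(abs(L[...,1])<70)&(I.max(2)>60)&(L[...,2]>-60)&(L[...,2]<10)
    B=L[m];print("rim",np.percentile(B,[5,50,95],axis=0).round(1).tolist())
E
```

```text
top 179
[[-141.2, -20.9, -57.7], [-124.4, 1.5, 14.8], [-93.7, 19.9, 53.6]]
up 100 [-127.     0.5   35.7] [  -0.66 -103.42] [[-141.5, -11.9, 8.6], [-108.8, 12.6, 55.5]]
-39 5 [-1.02e+02 -1.00e-01 -3.50e+01] -22.4 18.3
-23 6 [-108.4    6.6  -16.8] -6.8 12.4
-15 12 [-103.2    3.8  -11.3] -9.4 12.1
-7 33 [-124.7   -1.2   -1.5] -13.8 12.2
1 13 [-115.4    4.7    3.9] -8.5 12.6
9 10 [-111.5   -0.5   12.4] -13.1 12.6
17 19 [-117.9    2.    21.3] -12.6 12.7
25 7 [-122.5    1.5   29.2] -10.0 12.5
33 12 [-125.9   -0.9   36.5] -11.9 11.2
41 26 [-134.5   -0.4   46. ] -11.4 11.4
49 23 [-1.369e+02  1.000e-01  5.140e+01] -11.8 11.8
rim [[-112.2, -60.2, -47.3], [-109.1, -3.9, -42.2], [-103.7, 57.9, -36.8]]
side 287
[[-137.7, -14.1, -39.7], [-123.5, -10.7, -0.8], [-98.4, 10.6, 49.4]]
up 122 [-126.7   -6.    33.5] [  -0.58 -107.28] [[-138.6, -13.3, 6.8], [-108.6, 10.9, 50.3]]
-47 7 [-107.3  -12.1  -40.7] -18.2 -4.2
-39 14 [-111.4   -7.1  -34.9] -13.7 8.7
-31 18 [-114.8   -8.7  -26.7] -14.1 10.1
-23 17 [-114.6  -10.5  -18.4] -13.4 3.3
-15 30 [-115.    -8.3  -11.1] -14.5 9.2
-7 71 [-124.    -3.8   -2.7] -14.6 12.5
1 13 [-111.5   -7.4    4.7] -13.8 8.2
9 17 [-114.7  -10.3   12.7] -13.0 1.0
17 14 [-119.4   -8.6   20.9] -13.1 2.6
25 15 [-123.9   -9.6   29.1] -13.2 2.8
33 17 [-127.6   -8.3   36.8] -13.1 5.0
41 44 [-135.    -1.6   45.9] -13.3 12.2
49 9 [-133.2   -4.5   50. ] -13.9 8.8
rim [[-110.9, -62.0, -58.7], [-107.6, -30.4, -44.6], [-104.0, 54.6, -40.9]]
```

Call:
step_arm(
  moves=[
    [0, 0, -17, -6.5],
    [0, 0, -17, -6.5],
    [0, 0, -17, -6],
    [0, 0, 0, 0],
  ],
  claw=100,
  newtons=45,
)

```text
time_s: 0.43
eef_pos: [0.2261, 0.526, 0.2977]
eef_rot: [-0.003, 0.031, 1.0, -0.004]
wrist_force: [0.0, 0.2, 0.2]
opening: 0.998
```

```bash
cat > go.py <<'E'
from h import *
import sys
from scipy.spatial.transform import Rotation as Ro
def go(tx,ty,tz,ang=None):
    s=read_state();q=s["eef_rot"];R=Ro.from_quat([q[1],q[2],q[3],q[0]]).as_matrix()
    d=R.T@(np.array([tx,ty,tz])-s["eef_pos"])*1000
    a=np.degrees(np.arctan2(R[1,1],R[0,1]))
    print("t",round(s["time_s"],2),"pos",s["eef_pos"].round(4),"yang",a.round(2),"op",round(s["opening"]*88,1),"F",s["wrist_force"].round(1),"T",s["wrist_torque"].round(2),"tilt",R[:,2].round(3))
    print("tool shift mm",d.round(1),"turn",None if ang is None else round(-(ang-a),2))
if __name__=="__main__": go(*map(float,sys.argv[1:]))
E
python3 go.py .509 -.152 .30 85.07
```

```text
t 0.43 pos [0.2261 0.526  0.2977] yang 86.5 op 87.8 F [0.  0.2 0.2] T [ 0.06  0.01 -0.04] tilt [-0.006 -0.008 -1.   ]
tool shift mm [-323.8 -659.5    1.6] turn 1.43
```

Call:
step_arm(
  moves=[
    [-18, -37, 0, 0.7],
    [-18, -37, 0, 0.7],
    [-18, -37, 0, 0],
    [-18, -37, 0, 0],
    [-18, -37, 0, 0],
    [-18, -37, 0, 0],
    [-18, -37, 0, 0],
    [-18, -37, 0, 0],
  ],
)

```text
time_s: 1.1
eef_pos: [0.3391, 0.216, 0.2898]
eef_rot: [-0.006, 0.05, 0.999, -0.006]
wrist_force: [0.7, -1.1, 0.1]
opening: 0.999
```

Call:
step_arm(
  moves=[
    [-18, -37, 0, 0],
    [-18, -37, 0, 0],
    [-18, -37, 0, 0],
    [-18, -37, 0, 0],
    [-18, -37, 0, 0],
    [-18, -37, 0, 0],
    [-10, -20, 0, 0],
    [0, 0, 0, 0],
  ],
)

```text
time_s: 1.77
eef_pos: [0.4265, -0.0496, 0.2839]
eef_rot: [-0.007, 0.069, 0.998, -0.006]
wrist_force: [0.9, -0.3, 0.7]
opening: 1.001
```

```bash
python3 go.py .509 -.152 .28 85.07
```

```text
t 1.77 pos [ 0.4265 -0.0496  0.2839] yang 82.13 op 88.1 F [ 0.9 -0.3  0.7] T [0.03 0.01 0.03] tilt [-0.016 -0.011 -1.   ]
tool shift mm [-95.7 -90.1   3.8] turn -2.94
```

Call:
step_arm(
  moves=[
    [-20, -19, 0, -1],
    [-20, -19, 0, -1],
    [-20, -19, 0, -1],
    [-20, -19, 0, 0],
    [-15, -15, 0, 0],
    [0, 0, 0, 0],
  ],
)

```text
time_s: 2.27
eef_pos: [0.5107, -0.1511, 0.2764]
eef_rot: [-0.011, 0.051, 0.999, -0.003]
wrist_force: [-0.6, -0.2, 0.0]
opening: 0.997
```

```bash
python3 go.py .509 -.152 .204 85.07
```

```text
t 2.27 pos [ 0.5107 -0.1511  0.2764] yang 84.17 op 87.7 F [-0.6 -0.2  0. ] T [ 0.02  0.04 -0.03] tilt [-0.023 -0.005 -1.   ]
tool shift mm [ 0.  -0.5 72.5] turn -0.9
```

Call:
step_arm(
  moves=[
    [0, 0, 15, -0.5],
    [0, 0, 15, -0.5],
    [0, 0, 15, 0],
    [0, 0, 0, 0],
  ],
)

```text
time_s: 2.6
eef_pos: [0.5083, -0.1467, 0.2269]
eef_rot: [-0.013, 0.046, 0.999, -0.001]
wrist_force: [-0.4, -0.4, 0.4]
opening: 1.0
```

```bash
python3 go.py .509 -.152 .204 85.07; python3 - <<'E'
from h import *
for n,(x,y,w,h,s) in {"side":(330,190,150,180,3.3),"top":(290,160,150,110,5)}.items():
    p,d=get_image(n);np.save(n+"1.npy",d);cv2.imwrite(f"pics/{n}1.png",p)
    cv2.imwrite(f"pics/{n}1c.png",cv2.resize(np.clip(p[y:y+h,x:x+w]*1.5,0,255).astype(np.uint8),None,fx=s,fy=s))
E
```

```text
t 2.6 pos [ 0.5083 -0.1467  0.2269] yang 84.72 op 88.0 F [-0.4 -0.4  0.4] T [0.01 0.03 0.01] tilt [-0.026 -0.002 -1.   ]
tool shift mm [-1.8 -5.1 22.9] turn -0.35
```

View pics/side1c.png

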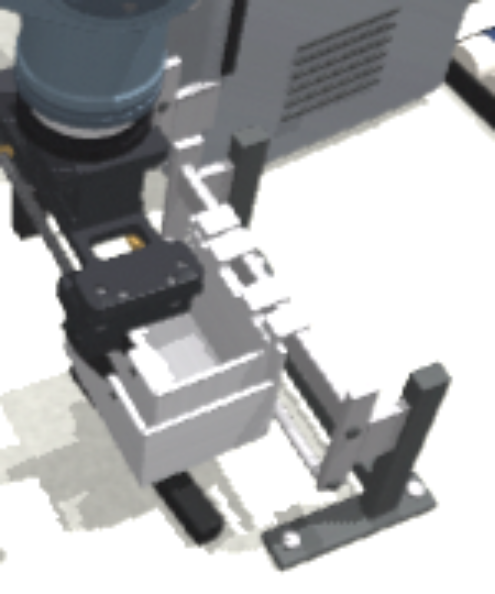

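View pics/top1.png

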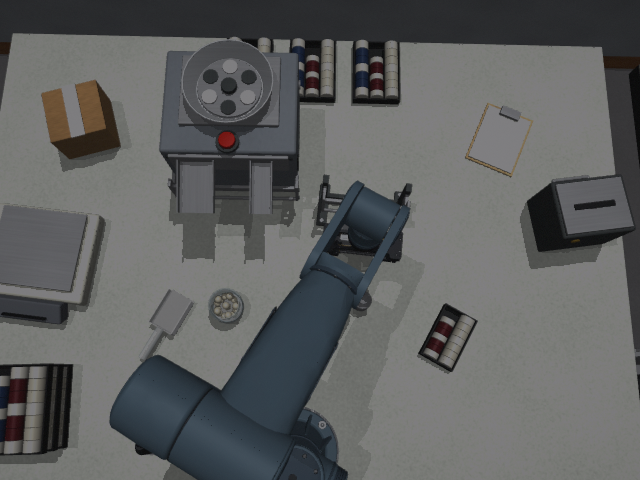

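Call:
step_arm(
  moves=[
    [-1, -5, 4, 0],
    [0, -2, 8, 0],
    [0, 0, 8, 0],
    [0, 0, 0, 0],
  ],
)

```text
time_s: 3.03
eef_pos: [0.511, -0.1546, 0.2117]
eef_rot: [-0.009, 0.046, 0.999, -0.004]
wrist_force: [-1.3, 0.9, -0.2]
opening: 1.0
```

```bash
python3 go.py .509 -.152 .204 85.07
```

```text
t 3.03 pos [ 0.511  -0.1546  0.2117] yang 84.76 op 88.0 F [-1.3  0.9 -0.2] T [ 0.02  0.05 -0.02] tilt [-0.018 -0.006 -1.   ]
tool shift mm [2.1 2.5 7.7] turn -0.31
```

Call:
step_arm(
  moves=[
    [1, 1, 6, 0],
    [1, 1, 2, 0],
    [0, 0, 0, 0],
  ],
)

```text
time_s: 3.28
eef_pos: [0.5089, -0.1525, 0.2029]
eef_rot: [-0.009, 0.046, 0.999, -0.004]
wrist_force: [-0.9, 0.1, 0.0]
opening: 1.0
```

```bash
python3 go.py .509 -.152 .204 85.07
```

```text
t 3.28 pos [ 0.5089 -0.1525  0.2029] yang 84.7 op 88.0 F [-0.9  0.1  0. ] T [ 0.03 -0.04  0.03] tilt [-0.017 -0.006 -1.   ]
tool shift mm [-0.   0.5 -1.1] turn -0.37
```

Call:
step_arm(
  moves=[
    [0, 0, 0, 0],
    [0, 0, 0, 0],
    [0, 0, 0, 0],
    [0, 0, 0, 0],
    [0, 0, 0, 0],
    [0, 0, 0, 0],
    [0, 0, 0, 0],
    [0, 0, 0, 0],
  ],
  claw=0,
  newtons=45,
)

```text
time_s: 3.95
eef_pos: [0.5093, -0.1527, 0.2038]
eef_rot: [-0.008, 0.046, 0.999, -0.004]
wrist_force: [-0.1, 0.2, -0.3]
opening: 0.418
```

```bash
python3 go.py .509 -.152 .204 85.07
```

```text
t 3.95 pos [ 0.5093 -0.1527  0.2038] yang 84.7 op 36.8 F [-0.1  0.2 -0.3] T [ 0.03 -0.02  0.02] tilt [-0.016 -0.007 -1.   ]
tool shift mm [ 0.4  0.7 -0.2] turn -0.37
```

Still closing; I'll wait a bit more.

Call:
step_arm(
  moves=[
    [0, 0, 0, 0],
    [0, 0, 0, 0],
    [0, 0, 0, 0],
    [0, 0, 0, 0],
  ],
)

```text
time_s: 4.28
eef_pos: [0.5095, -0.1523, 0.2039]
eef_rot: [-0.008, 0.046, 0.999, -0.003]
wrist_force: [-0.1, 0.9, 0.5]
opening: 0.278
```

```bash
python3 go.py .509 -.152 .264 85.07
```

```text
t 4.28 pos [ 0.5095 -0.1523  0.2039] yang 84.7 op 24.4 F [-0.1  0.9  0.5] T [ 0.13 -0.04  0.01] tilt [-0.016 -0.006 -1.   ]
tool shift mm [  1.4  -0.2 -60. ] turn -0.37
```

Call:
step_arm(
  moves=[
    [-1.5, 0, -4, 0],
    [-1.5, 0, -6, 0],
    [0, 0, -8, 0],
    [0, 0, -8, 0],
    [0, 0, 0, 0],
  ],
)

```text
time_s: 4.7
eef_pos: [0.5172, -0.1519, 0.2307]
eef_rot: [-0.003, 0.046, 0.999, -0.003]
wrist_force: [-2.6, 0.2, -0.4]
opening: 0.279
```

```bash
python3 go.py .509 -.152 .264 85.07;  python3 - <<'E'
from h import *
for n,(x,y,w,h,s) in {"side":(330,190,150,180,3.3)}.items():
    p,d=get_image(n);np.save(n+"2.npy",d);cv2.imwrite(f"pics/{n}2.png",p)
    cv2.imwrite(f"pics/{n}2c.png",cv2.resize(np.clip(p[y:y+h,x:x+w]*1.5,0,255).astype(np.uint8),None,fx=s,fy=s))
E
```

```text
t 4.7 pos [ 0.5172 -0.1519  0.2307] yang 84.69 op 24.6 F [-2.6  0.2 -0.4] T [ 0.14  0.69 -0.08] tilt [-0.007 -0.005 -1.   ]
tool shift mm [  8.4  -1.  -33.2] turn -0.38
```

View pics/side2c.png

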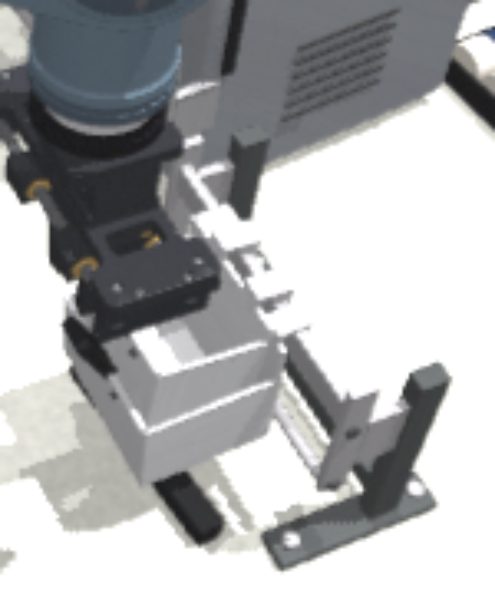

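Call:
step_arm(
  moves=[
    [3, 0, -6, 0],
    [2, 0, -8, 0],
    [0, 0, -12, 0],
    [0, 0, -15, 0],
    [0, 0, -15, 0],
    [0, 0, 0, 0],
  ],
)

```text
time_s: 5.25
eef_pos: [0.5143, -0.1512, 0.2878]
eef_rot: [0.0, 0.047, 0.999, -0.002]
wrist_force: [0.6, 0.8, -1.3]
opening: 0.275
```

```bash
python3 go.py .509 -.152 .264 85.07;  python3 - <<'E'
from h import *
for n,(x,y,w,h,s) in {"side":(330,170,150,180,3.3)}.items():
    p,d=get_image(n);np.save(n+"3.npy",d);cv2.imwrite(f"pics/{n}3.png",p)
    cv2.imwrite(f"pics/{n}3c.png",cv2.resize(np.clip(p[y:y+h,x:x+w]*1.5,0,255).astype(np.uint8),None,fx=s,fy=s))
E
```

```text
t 5.25 pos [ 0.5143 -0.1512  0.2878] yang 84.66 op 24.2 F [ 0.6  0.8 -1.3] T [-0.03  0.03  0.  ] tilt [ 0.    -0.005 -1.   ]
tool shift mm [ 5.2 -1.1 23.8] turn -0.41
```

View pics/side3c.png

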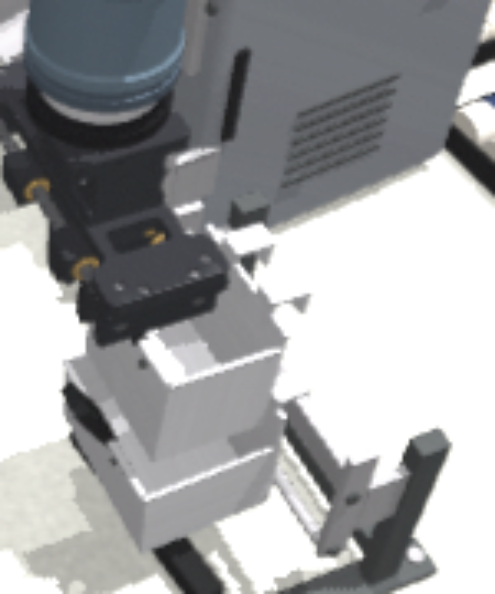

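Call:
step_arm(
  moves=[
    [15, 6, 0, 0],
    [22, 10, 0, -1],
    [22, 10, 0, -1],
    [22, 12, 0, -1],
    [8, 20, 0, -1],
    [2, 25, 0, -1],
    [0, 25, 0, 0],
    [0, 25, 0, 0],
  ],
)

```text
time_s: 5.97
eef_pos: [0.4226, -0.0122, 0.28]
eef_rot: [-0.0, 0.006, 1.0, -0.004]
wrist_force: [0.2, 0.4, -1.0]
opening: 0.269
```

```bash
python3 go.py .43 .10 .288 90.17
```

```text
t 5.97 pos [ 0.4226 -0.0122  0.28  ] yang 89.35 op 23.6 F [ 0.2  0.4 -1. ] T [ 0.08 -0.05 -0.05] tilt [-0.    -0.008 -1.   ]
tool shift mm [ -6.1 112.2  -9. ] turn -0.82
```

Call:
step_arm(
  moves=[
    [-1, 25, -2, -0.4],
    [-1, 25, -2, -0.4],
    [-1, 25, -2, 0],
    [0, 22, -1, 0],
    [0, 12, 0, 0],
    [0, 0, 0, 0],
  ],
)

```text
time_s: 6.47
eef_pos: [0.4202, 0.1055, 0.2805]
eef_rot: [-0.005, -0.003, 1.0, -0.003]
wrist_force: [0.0, -0.1, -1.0]
opening: 0.272
```

```bash
python3 go.py .43 .10 .288 90.17;  python3 - <<'E'
from h import *
for n,(x,y,w,h,s) in {"side":(240,60,200,180,3.3),"top":(130,130,200,150,4)}.items():
    p,d=get_image(n);np.save(n+"4.npy",d);cv2.imwrite(f"pics/{n}4.png",p)
    cv2.imwrite(f"pics/{n}4c.png",cv2.resize(np.clip(p[y:y+h,x:x+w]*1.5,0,255).astype(np.uint8),None,fx=s,fy=s,interpolation=cv2.INTER_NEAREST))
E
```

```text
t 6.47 pos [0.4202 0.1055 0.2805] yang 90.33 op 23.9 F [ 0.  -0.1 -1. ] T [ 0.05  0.15 -0.02] tilt [-0.009 -0.007 -1.   ]
tool shift mm [-9.7 -5.6 -7.5] turn 0.16
```

View pics/side4c.png

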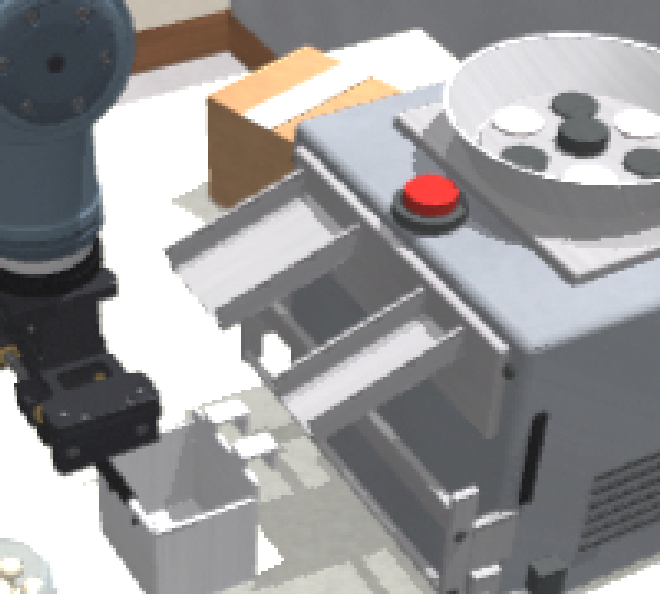

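View pics/top4c.png

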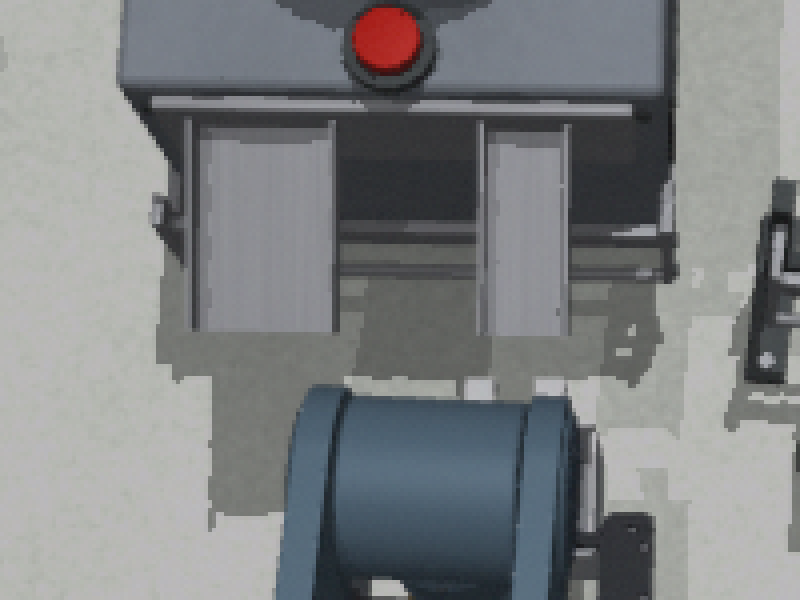

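```bash
python3 - <<'E'
from h import *
A=cloud("side",np.load("side4.npy"));T=cloud("top",np.load("top4.npy"))
tcp=np.array([.4202,.1055,.2805])
for A in(A,T):
    m=(A[...,0]>.535)&(A[...,0]<.59)&(A[...,2]>.2)&(A[...,2]<.30)&(abs(A[...,1]-.1)<.07)
    B=A[m]; print(len(B))
    if len(B)<5: continue
    print(np.percentile(B,[2,50,98],axis=0).round(4).tolist())
    H=B[B[:,2]>np.percentile(B[:,2],98)-.012]
    for sgn in(-1,1):
        h=H[(H[:,1]-.105)*sgn>.008];print(sgn,len(h),h.mean(0).round(4),np.ptp(h,axis=0).round(4),np.polyfit(h[:,0],h[:,2],1).round(3))
A=cloud("side",np.load("side4.npy"))
# right side rim of bin (y min side) height along x
m=(A[...,0]>.43)&(A[...,0]<.57)&(A[...,2]>.12)&(A[...,2]<.28)&(A[...,1]>.045)&(A[...,1]<.062)
B=A[m]
for x in np.arange(.43,.56,.012):
    s=B[(B[:,0]>=x)&(B[:,0]<x+.012)]
    if len(s):print(x.round(3),len(s),s[:,2].max().round(4),s[:,2].min().round(4),s[:,1].mean().round(4))
E
```

```text
420
[[0.5363, 0.0551, 0.2009], [0.5419, 0.0984, 0.2257], [0.5684, 0.1517, 0.2392]]
-1 106 [0.5521 0.0807 0.2354] [0.0298 0.041  0.0133] [0.162 0.146]
1 87 [0.5531 0.1266 0.235 ] [0.0317 0.0373 0.0121] [0.05  0.207]
96
[[0.5376, 0.0547, 0.2057], [0.5605, 0.0864, 0.2369], [0.5688, 0.1356, 0.2431]]
-1 35 [0.5614 0.0799 0.2379] [0.0304 0.0336 0.0133] [0.152 0.152]
1 40 [0.5601 0.1265 0.2373] [0.012  0.0183 0.01  ] [-0.077  0.281]
0.454 92 0.2217 0.1396 0.055
0.466 118 0.221 0.138 0.0533
0.478 117 0.2191 0.1351 0.0538
0.49 112 0.2166 0.1384 0.0539
0.502 109 0.2182 0.1364 0.054
0.514 109 0.2178 0.1365 0.0545
0.526 112 0.2165 0.1341 0.0545
0.538 55 0.2303 0.1401 0.0556
```

Call:
step_arm(
  moves=[
    [0, -2, 12, 0],
    [0, -2, 12, 0],
    [0, 0, 10, 0],
    [-15, 0, 0, 0],
    [-20, 0, 0, 0],
    [-20, 0, 0, 0],
    [-10, 0, 0, 0],
    [0, 0, 0, 0],
  ],
)

```text
time_s: 7.23
eef_pos: [0.486, 0.0913, 0.2407]
eef_rot: [-0.007, 0.002, 1.0, -0.005]
wrist_force: [-0.8, 0.1, -1.3]
opening: 0.272
```

```bash
python3 go.py .555 .102 .246 90.17
```

```text
t 7.23 pos [0.486  0.0913 0.2407] yang 89.76 op 23.9 F [-0.8  0.1 -1.3] T [0.05 0.03 0.05] tilt [-0.014 -0.011 -1.   ]
tool shift mm [-68.9  11.   -6.3] turn -0.41
```

Call:
step_arm(
  moves=[
    [0, 6, -5, -0.4],
    [0, 6, -4, 0],
    [-8, 1, 0, 0],
    [-12, 1, 0, 0],
    [-12, 1, 0, 0],
    [0, 0, 0, 0],
  ],
)

```text
time_s: 7.73
eef_pos: [0.517, 0.1078, 0.2505]
eef_rot: [-0.007, -0.002, 1.0, -0.005]
wrist_force: [0.1, -0.4, -0.2]
opening: 0.27
```

```bash
python3 go.py .555 .102 .250 90.17
```

```text
t 7.73 pos [0.517  0.1078 0.2505] yang 90.18 op 23.7 F [ 0.1 -0.4 -0.2] T [0.03 0.07 0.07] tilt [-0.015 -0.011 -1.   ]
tool shift mm [-38.   -5.9  -0. ] turn 0.01
```

Call:
step_arm(
  moves=[
    [-6, -3, -1, 0],
    [-6, -2, 0, 0],
    [0, 0, 0, 0],
  ],
)

```text
time_s: 7.98
eef_pos: [0.5291, 0.1033, 0.252]
eef_rot: [-0.007, -0.003, 1.0, -0.005]
wrist_force: [-0.2, 0.5, -1.2]
opening: 0.272
```

```bash
python3 go.py .555 .102 .250 90.17; cat > look.py <<'E'
from h import *
import sys
k=sys.argv[1]
v={"side":(240,60,200,180,3.3),"top":(130,130,200,150,4)}
if len(sys.argv)>2: v={"side":eval(sys.argv[2])}
for n,(x,y,w,h,s) in v.items():
    p,d=get_image(n);np.save(n+k+".npy",d);cv2.imwrite(f"pics/{n}{k}.png",p)
    cv2.imwrite(f"pics/{n}{k}c.png",cv2.resize(np.clip(p[y:y+h,x:x+w]*1.5,0,255).astype(np.uint8),None,fx=s,fy=s,interpolation=cv2.INTER_NEAREST))
E
python3 look.py 5
```

```text
t 7.98 pos [0.5291 0.1033 0.252 ] yang 90.29 op 23.9 F [-0.2  0.5 -1.2] T [ 0.04  0.07 -0.07] tilt [-0.014 -0.011 -1.   ]
tool shift mm [-25.9  -1.4   1.6] turn 0.12
```

View pics/side5c.png

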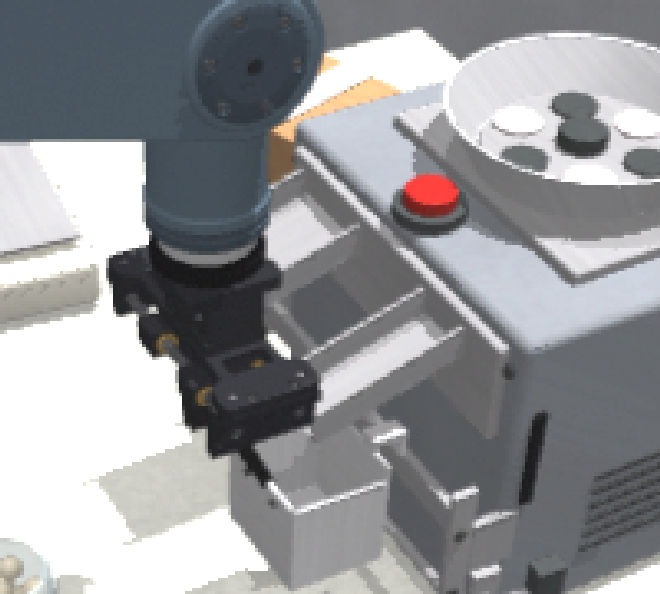

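View pics/top5c.png

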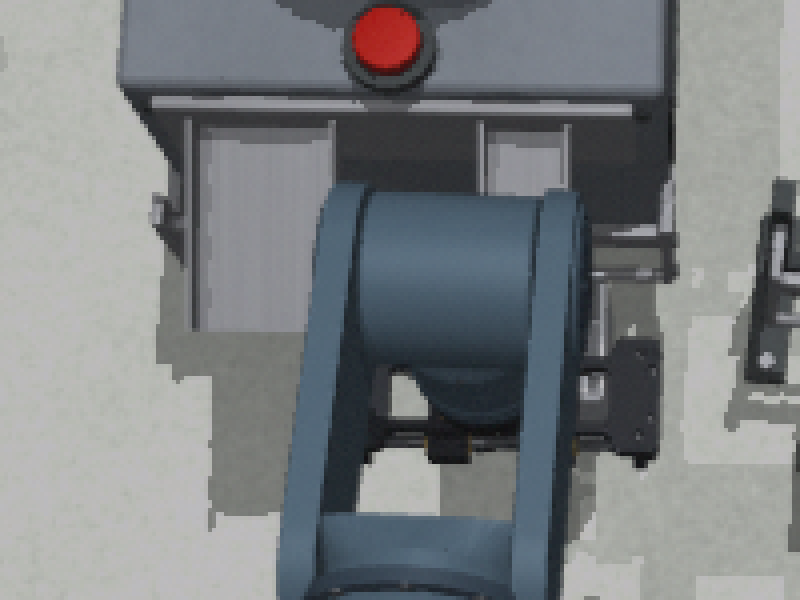

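```bash
cat > meas.py <<'E'
from h import *
import sys
# usage: key, xlo,xhi for hooks, ycentre, zlo, zhi, halfwidth
k=sys.argv[1];x0,x1,yc,z0,z1,hw=map(float,sys.argv[2:8])
A=cloud("side",np.load(f"side{k}.npy"))
m=(A[...,0]>x0)&(A[...,0]<x1)&(A[...,2]>z0)&(A[...,2]<z1)&(abs(A[...,1]-yc)<.07);B=A[m]
print("hooks",len(B));
if len(B): print(np.percentile(B,[2,50,98],axis=0).round(4).tolist())
m=(A[...,0]>x0-.11)&(A[...,0]<x1)&(A[...,2]>z0-.12)&(A[...,2]<z1)&(abs(A[...,1]-(yc-hw))<.01);B=A[m]
for x in np.arange(x0-.11,x1,.015):
    s=B[(B[:,0]>=x)&(B[:,0]<x+.015)]
    if len(s)>5:print(x.round(3),len(s),"zmax",s[:,2].max().round(4),"zmin",s[:,2].min().round(4),"ymed",np.median(s[:,1]).round(4))
E
python3 meas.py 5 .645 .69 .1 .19 .225 .05
```

```text
hooks 152
[[0.6483, 0.0533, 0.191], [0.654, 0.079, 0.2021], [0.6773, 0.1161, 0.2109]]
0.565 138 zmax 0.1936 zmin 0.108 ymed 0.0513
0.58 123 zmax 0.1904 zmin 0.108 ymed 0.0507
0.595 122 zmax 0.1902 zmin 0.1092 ymed 0.0511
0.61 120 zmax 0.1886 zmin 0.1064 ymed 0.0514
0.625 126 zmax 0.1884 zmin 0.106 ymed 0.0515
0.64 99 zmax 0.2013 zmin 0.1065 ymed 0.0523
0.67 11 zmax 0.093 zmin 0.0829 ymed 0.0512
0.685 52 zmax 0.1721 zmin 0.0869 ymed 0.0495
```

Call:
step_arm(
  moves=[
    [-9, 0, 0, 0],
    [-9, 0, 0, 0],
    [-6, 0, 0, 0],
    [0, 0, 0, 0],
  ],
)

```text
time_s: 8.42
eef_pos: [0.554, 0.1036, 0.2515]
eef_rot: [-0.008, -0.002, 1.0, -0.005]
wrist_force: [-0.4, -0.6, -1.5]
opening: 0.275
```

```bash
python3 go.py .555 .1023 .222 90.17; python3 look.py 6;python3 meas.py 6 .67 .72 .1 .19 .225 .05
```

```text
t 8.42 pos [0.554  0.1036 0.2515] yang 90.27 op 24.2 F [-0.4 -0.6 -1.5] T [0.01 0.04 0.02] tilt [-0.015 -0.011 -1.   ]
tool shift mm [-1.4 -1.  29.5] turn 0.1
hooks 170
[[0.6734, 0.0541, 0.1902], [0.6802, 0.0807, 0.2007], [0.704, 0.1205, 0.2111]]
0.59 138 zmax 0.1943 zmin 0.1082 ymed 0.0514
0.605 117 zmax 0.1901 zmin 0.1088 ymed 0.0508
0.62 120 zmax 0.1893 zmin 0.1078 ymed 0.0513
0.635 125 zmax 0.1891 zmin 0.1067 ymed 0.0515
0.65 107 zmax 0.1895 zmin 0.107 ymed 0.0516
0.665 104 zmax 0.2003 zmin 0.1049 ymed 0.0526
0.68 77 zmax 0.1973 zmin 0.0822 ymed 0.049
```

View pics/side6c.png

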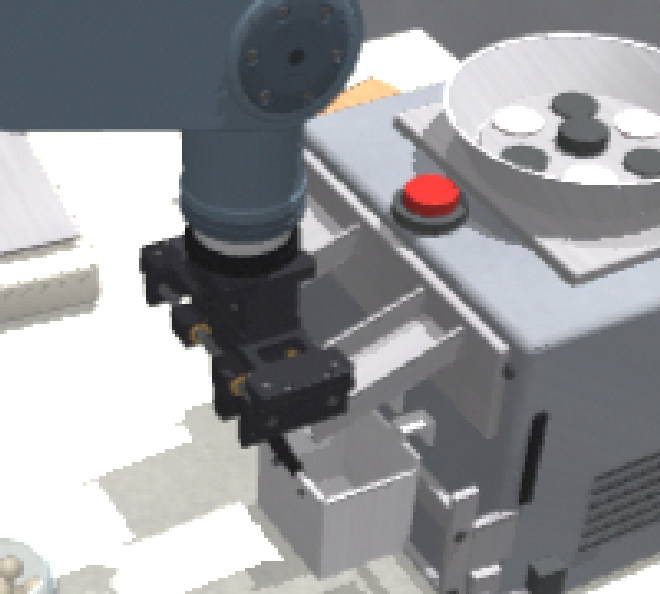

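Call:
step_arm(
  moves=[
    [0, -1, 6, 0],
    [0, 0, 7, 0],
    [0, 0, 6, 0],
    [0, 0, 0, 0],
  ],
)

```text
time_s: 8.85
eef_pos: [0.552, 0.1024, 0.23]
eef_rot: [-0.009, -0.003, 1.0, -0.005]
wrist_force: [0.1, -0.7, -1.7]
opening: 0.271
```

```bash
python3 go.py .555 .1023 .222 90.17; python3 look.py 7 "(300,120,120,120,5)";python3 meas.py 7 .67 .72 .1 .175 .225 .05
```

```text
t 8.85 pos [0.552  0.1024 0.23  ] yang 90.3 op 23.9 F [ 0.1 -0.7 -1.7] T [0.1  0.11 0.02] tilt [-0.017 -0.011 -1.   ]
tool shift mm [-3.1 -0.1  8. ] turn 0.13
hooks 161
[[0.6709, 0.0591, 0.1754], [0.6827, 0.0883, 0.1836], [0.6997, 0.1304, 0.1884]]
0.575 18 zmax 0.1161 zmin 0.087 ymed 0.0534
0.59 149 zmax 0.1711 zmin 0.0873 ymed 0.0502
0.605 111 zmax 0.1687 zmin 0.0882 ymed 0.0499
0.62 116 zmax 0.167 zmin 0.0839 ymed 0.0507
0.635 116 zmax 0.1639 zmin 0.0844 ymed 0.0506
0.65 109 zmax 0.1666 zmin 0.0828 ymed 0.0511
0.665 76 zmax 0.1765 zmin 0.085 ymed 0.0519
0.68 71 zmax 0.1742 zmin 0.0834 ymed 0.0497
```

View pics/side7c.png

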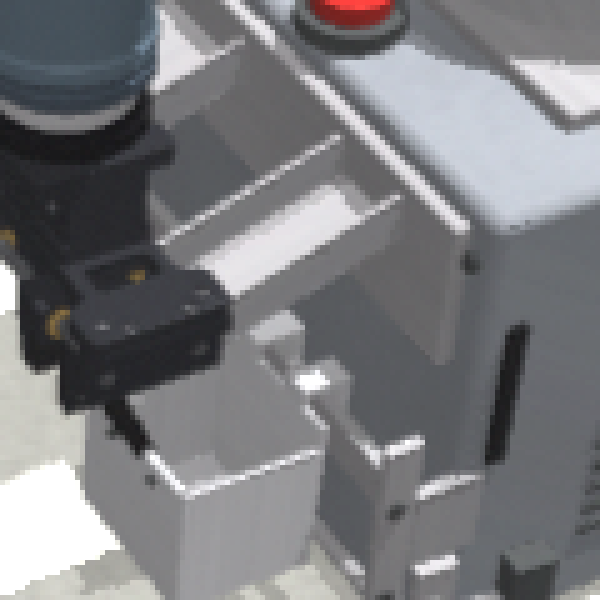

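Call:
step_arm(
  moves=[
    [-3, 0, 0, 0],
    [0, 0, 4, 0],
    [0, 0, 0, 0],
  ],
)

```text
time_s: 9.15
eef_pos: [0.5552, 0.1025, 0.2261]
eef_rot: [-0.008, -0.003, 1.0, -0.005]
wrist_force: [-0.1, -0.5, -1.4]
opening: 0.27
```

```bash
python3 go.py .555 .1023 .222 90.17
```

```text
t 9.15 pos [0.5552 0.1025 0.2261] yang 90.29 op 23.8 F [-0.1 -0.5 -1.4] T [ 0.08  0.17 -0.01] tilt [-0.017 -0.011 -1.   ]
tool shift mm [ 0.1 -0.2  4.2] turn 0.12
```

Call:
step_arm(
  moves=[
    [0, 0, 4, 0],
    [0, 0, 4, 0],
    [0, 0, 0, 0],
  ],
)

```text
time_s: 9.4
eef_pos: [0.5555, 0.1024, 0.2178]
eef_rot: [-0.008, -0.003, 1.0, -0.005]
wrist_force: [-0.1, 0.5, -1.6]
opening: 0.275
```

```bash
python3 go.py .555 .1023 .212 90.17; python3 look.py 8 "(300,120,120,120,5)";python3 meas.py 8 .67 .72 .1 .165 .225 .05
```

```text
t 9.4 pos [0.5555 0.1024 0.2178] yang 90.3 op 24.2 F [-0.1  0.5 -1.6] T [ 0.06  0.02 -0.07] tilt [-0.016 -0.011 -1.   ]
tool shift mm [ 0.4 -0.1  5.8] turn 0.13
hooks 247
[[0.6752, 0.0341, 0.1652], [0.6892, 0.0867, 0.172], [0.7042, 0.1386, 0.1773]]
0.59 120 zmax 0.16 zmin 0.0748 ymed 0.0503
0.605 113 zmax 0.1566 zmin 0.074 ymed 0.0503
0.62 117 zmax 0.1567 zmin 0.074 ymed 0.0503
0.635 105 zmax 0.156 zmin 0.071 ymed 0.0503
0.65 116 zmax 0.156 zmin 0.0755 ymed 0.0509
0.665 108 zmax 0.1666 zmin 0.072 ymed 0.0515
0.68 75 zmax 0.1721 zmin 0.0838 ymed 0.0493
```

View pics/side8c.png

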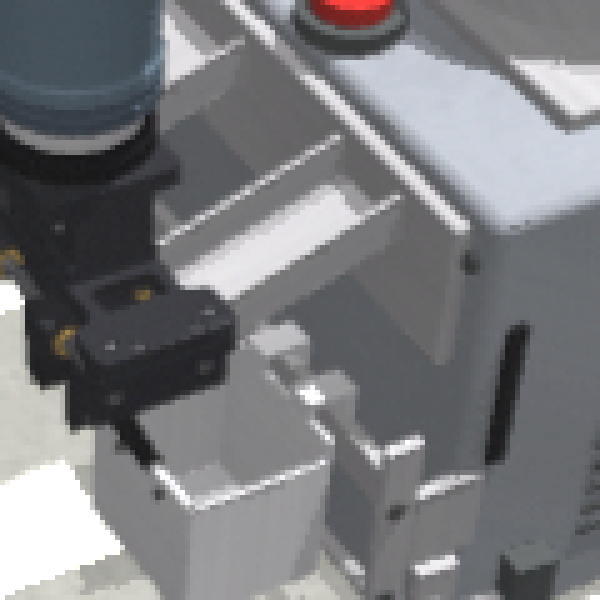

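Call:
step_arm(
  moves=[
    [0, 0, 3, 0],
    [0, 0, 0, 0],
    [0, 0, 4, 0],
    [0, 0, 4, 0],
    [0, 0, 0, 0],
  ],
  newtons=15,
)

```text
time_s: 9.87
eef_pos: [0.5544, 0.1029, 0.2095]
eef_rot: [-0.009, -0.003, 1.0, -0.005]
wrist_force: [0.4, -0.6, -0.1]
opening: 0.286
```

```bash
python3 go.py .555 .1023 .205 90.17; python3 look.py 9 "(300,120,120,120,5)";python3 meas.py 9 .67 .72 .1 .165 .225 .05
```

```text
t 9.87 pos [0.5544 0.1029 0.2095] yang 90.33 op 25.2 F [ 0.4 -0.6 -0.1] T [ 0.03 -0.08 -0.06] tilt [-0.017 -0.01  -1.   ]
tool shift mm [-0.7 -0.5  4.5] turn 0.16
hooks 239
[[0.6761, 0.0349, 0.1655], [0.6898, 0.0855, 0.1715], [0.7056, 0.1394, 0.1774]]
0.59 82 zmax 0.1537 zmin 0.0691 ymed 0.0521
0.605 113 zmax 0.1506 zmin 0.0675 ymed 0.051
0.62 110 zmax 0.1499 zmin 0.0678 ymed 0.0514
0.635 110 zmax 0.1523 zmin 0.0704 ymed 0.0515
0.65 106 zmax 0.1524 zmin 0.0704 ymed 0.0513
0.665 119 zmax 0.1648 zmin 0.0682 ymed 0.0519
0.68 80 zmax 0.1715 zmin 0.0826 ymed 0.0509
```

View pics/side9c.png

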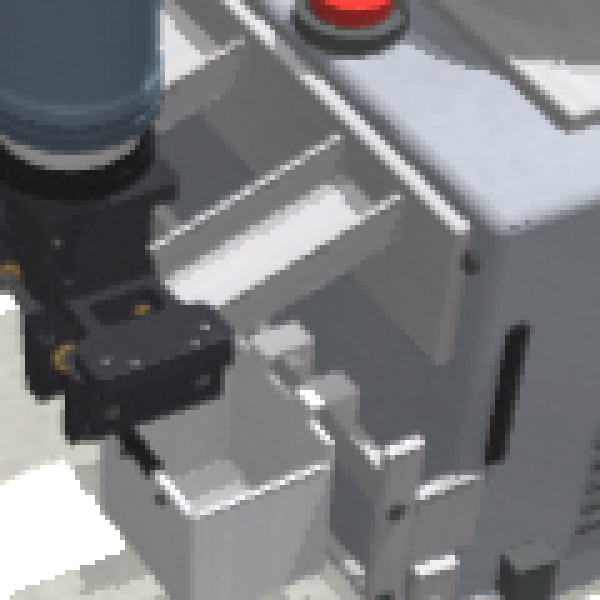

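Call:
step_arm(
  moves=[
    [2, 0, 3, 0],
    [2, -1, 3, 0],
    [0, 0, 2, 0],
    [0, 0, 0, 0],
  ],
  newtons=12,
)

```text
time_s: 10.25
eef_pos: [0.5493, 0.102, 0.2034]
eef_rot: [-0.009, -0.003, 1.0, -0.005]
wrist_force: [0.3, -0.5, 0.8]
opening: 0.286
```

```bash
python3 go.py .555 .1023 .205 90.17
```

```text
t 10.25 pos [0.5493 0.102  0.2034] yang 90.35 op 25.2 F [ 0.3 -0.5  0.8] T [ 0.09 -0.07 -0.01] tilt [-0.017 -0.01  -1.   ]
tool shift mm [-5.6  0.3 -1.7] turn 0.18
```

Call:
step_arm(
  moves=[
    [0, 0, 0, 0],
    [0, 0, 0, 0],
    [0, 0, 0, 0],
    [0, 0, 0, 0],
    [0, 0, 0, 0],
    [0, 0, 0, 0],
    [0, 0, 0, 0],
    [0, 0, 0, 0],
  ],
  claw=100,
)

```text
time_s: 10.92
eef_pos: [0.55, 0.1019, 0.2022]
eef_rot: [-0.008, -0.003, 1.0, -0.005]
wrist_force: [0.1, 0.3, -0.3]
opening: 0.866
```

Call:
step_arm(
  moves=[
    [2, 0, 0, 0],
    [4, 0, -4, 0],
    [2, 0, -10, 0],
    [0, 0, -15, 0],
    [0, 0, -15, 0],
    [0, 0, -15, 0],
    [0, 0, 0, 0],
  ],
)

```text
time_s: 11.5
eef_pos: [0.5407, 0.1026, 0.2659]
eef_rot: [-0.009, -0.003, 1.0, -0.005]
wrist_force: [0.2, 0.0, 0.1]
opening: 0.998
```

```bash
python3 go.py .509 -.147 .30 85.07; python3 look.py 10; python3 meas.py 10 .67 .72 .1 .165 .225 .05
```

```text
t 11.5 pos [0.5407 0.1026 0.2659] yang 90.35 op 87.9 F [0.2 0.  0.1] T [ 0.01 -0.02 -0.02] tilt [-0.017 -0.01  -1.   ]
tool shift mm [  33.8 -249.7  -31. ] turn 5.28
hooks 226
[[0.6703, 0.0349, 0.1655], [0.6878, 0.0857, 0.1715], [0.6977, 0.1385, 0.1757]]
0.59 85 zmax 0.1438 zmin 0.0623 ymed 0.0518
0.605 103 zmax 0.1431 zmin 0.0609 ymed 0.0515
0.62 116 zmax 0.146 zmin 0.0626 ymed 0.0517
0.635 106 zmax 0.1463 zmin 0.0639 ymed 0.0515
0.65 105 zmax 0.1489 zmin 0.0644 ymed 0.0515
0.665 104 zmax 0.1627 zmin 0.0657 ymed 0.0518
0.68 74 zmax 0.1711 zmin 0.067 ymed 0.0495
```

View pics/side10c.png

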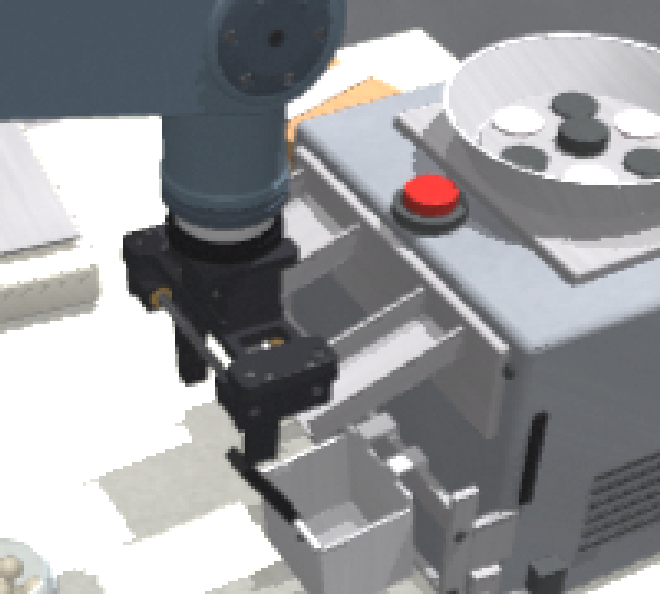

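```bash
python3 - <<'E'
from h import *
for n in("side","top"):
    A=cloud(n,np.load(n+"0.npy"))
    for nm,y0,y1 in(("wide",.205,.32),("nar",.06,.14)):
        print(n,nm,end=": ")
        for z in np.arange(.226,.27,.005):
            m=(A[...,1]>y0)&(A[...,1]<y1)&(A[...,2]>z)&(A[...,2]<z+.005)&(A[...,0]>.55)&(A[...,0]<.7);B=A[m]
            if len(B)>2: print((z.round(3),len(B),np.sort(B[:,0])[1].round(4)),end=" ")
        print()
t=np.array([.5407,.1026,.2659])
A=cloud("side",np.load("side10.npy"))-t;I=cv2.imread("pics/side10.png")
m=(abs(A[...,0])<.08)&(abs(A[...,1])<.12)&(A[...,2]>.03)&(A[...,2]<.2)&(I.max(2)<70)
B=A[m]
for z in np.arange(.03,.2,.01):
    s=B[(B[:,2]>=z)&(B[:,2]<z+.01)]
    if len(s)>5:print(z.round(3),len(s),np.percentile(s[:,:2],[1,99],axis=0).round(3).tolist())
E
```

```text
side wide: (np.float64(0.226), 10, np.float64(0.5981)) (np.float64(0.231), 88, np.float64(0.5964)) (np.float64(0.236), 146, np.float64(0.5956)) (np.float64(0.241), 157, np.float64(0.595)) (np.float64(0.246), 167, np.float64(0.5938)) (np.float64(0.251), 210, np.float64(0.592)) (np.float64(0.256), 191, np.float64(0.5954)) (np.float64(0.261), 123, np.float64(0.6154)) (np.float64(0.266), 76, np.float64(0.6309)) 
side nar: (np.float64(0.226), 4, np.float64(0.6)) (np.float64(0.231), 65, np.float64(0.5981)) (np.float64(0.236), 99, np.float64(0.5972)) (np.float64(0.241), 117, np.float64(0.5962)) (np.float64(0.246), 152, np.float64(0.5934)) (np.float64(0.251), 162, np.float64(0.5936)) (np.float64(0.256), 169, np.float64(0.5947)) (np.float64(0.261), 112, np.float64(0.6099)) (np.float64(0.266), 78, np.float64(0.6282)) 
top wide: (np.float64(0.226), 6, np.float64(0.5978)) (np.float64(0.231), 101, np.float64(0.5967)) (np.float64(0.236), 206, np.float64(0.5946)) (np.float64(0.241), 241, np.float64(0.6007)) (np.float64(0.246), 248, np.float64(0.5977)) (np.float64(0.251), 261, np.float64(0.5927)) (n
[... 579 characters left out ...]
57]]
0.04 9 [[-0.005, 0.049], [0.003, 0.053]]
0.05 66 [[-0.032, -0.087], [0.033, 0.077]]
0.06 209 [[-0.033, -0.087], [0.032, 0.079]]
0.07 209 [[-0.033, -0.092], [0.031, 0.082]]
0.08 174 [[-0.033, -0.095], [0.032, 0.086]]
0.09 729 [[-0.032, -0.095], [0.035, 0.089]]
0.1 120 [[-0.021, -0.042], [0.023, 0.016]]
0.11 101 [[-0.021, -0.042], [0.021, 0.009]]
0.12 77 [[-0.018, -0.043], [0.023, -0.028]]
0.13 126 [[-0.032, -0.042], [0.033, 0.008]]
0.14 232 [[-0.034, -0.041], [0.035, 0.008]]
0.15 189 [[-0.034, -0.037], [0.035, 0.019]]
0.16 13 [[-0.024, -0.037], [0.02, -0.022]]
0.17 174 [[-0.036, -0.04], [0.031, 0.009]]
0.18 137 [[-0.035, -0.039], [0.03, 0.006]]
0.19 161 [[-0.034, -0.038], [0.025, 0.011]]
```

Call:
step_arm(
  moves=[
    [10, 0, -15, 0],
    [25, -10, -15, 0],
    [25, -25, 0, 1.5],
    [20, -30, 0, 1.5],
    [5, -38, 0, 1],
    [0, -38, 0, 1],
    [0, -38, 0, 0],
    [0, -20, 0, 0],
  ],
  claw=100,
)

```text
time_s: 12.27
eef_pos: [0.4374, -0.0967, 0.2897]
eef_rot: [-0.016, 0.037, 0.999, -0.004]
wrist_force: [-0.1, -0.1, -0.3]
opening: 0.996
```

```bash
python3 go.py .510 -.152 .25 85.07; python3 - <<'E'
from h import *
for n,(x,y,w,h,s) in {"side":(330,190,150,180,3.3),"top":(150,130,270,130,2.9)}.items():
    p,d=get_image(n);np.save(n+"11.npy",d);cv2.imwrite(f"pics/{n}11.png",p)
    cv2.imwrite(f"pics/{n}11c.png",cv2.resize(np.clip(p[y:y+h,x:x+w]*1.5,0,255).astype(np.uint8),None,fx=s,fy=s))
E
```

```text
t 12.27 pos [ 0.4374 -0.0967  0.2897] yang 85.74 op 87.6 F [-0.1 -0.1 -0.3] T [ 0.06 -0.04 -0.03] tilt [-0.031 -0.008 -0.999]
tool shift mm [-77.8 -49.4  37.9] turn 0.67
```

View pics/side11c.png

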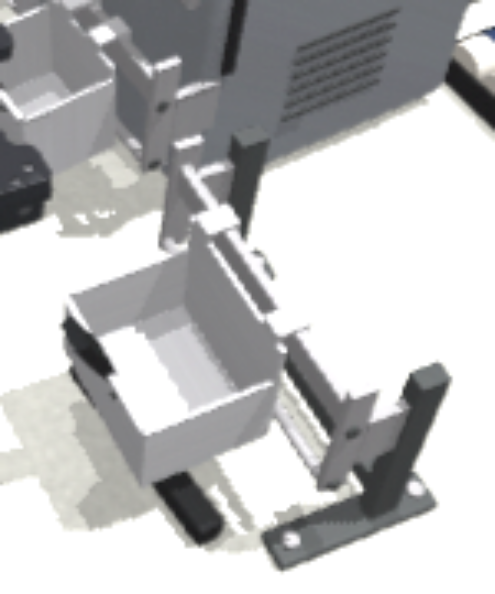

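View pics/top11c.png

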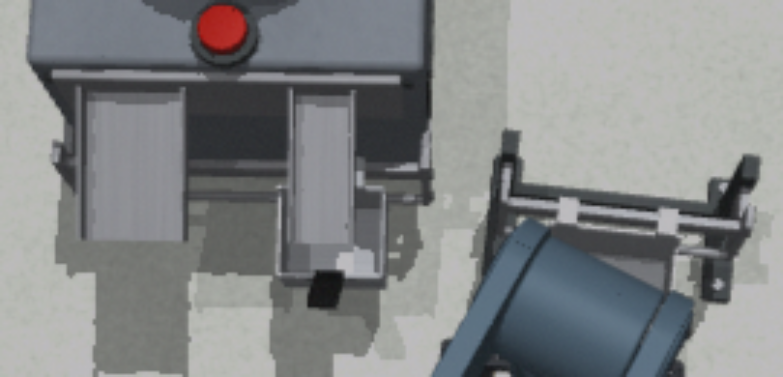

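```bash
python3 - <<'E'
from h import *
for n,(x,y,w,h,s) in {"top":(235,165,60,80,9)}.items():
    p=cv2.imread("pics/top11.png")
    cv2.imwrite(f"pics/{n}11d.png",cv2.resize(np.clip(p[y:y+h,x:x+w]*1.8,0,255).astype(np.uint8),None,fx=s,fy=s,interpolation=cv2.INTER_NEAREST))
    p=cv2.imread("pics/side11.png")
    cv2.imwrite(f"pics/side11d.png",cv2.resize(np.clip(p[130:260,280:400]*1.5,0,255).astype(np.uint8),None,fx=4.5,fy=4.5,interpolation=cv2.INTER_NEAREST))
# large tab points
o=np.array([.6486,-.164,.17]);xh=np.array([.9963,-.0859,0]);yh=np.array([.0859,.9963,0])
A=cloud("side",np.load("side11.npy"));I=cv2.imread("pics/side11.png")
L=np.stack([(A-o)@xh,(A-o)@yh,A[...,2]-.17],-1)*1000
m=(I.max(2)<45)&(L[...,0]<-85)&(L[...,0]>-170)&(abs(L[...,1])<40)&(L[...,2]>-60)&(L[...,2]<20)
B=L[m]
for zz in range(-55,20,6):
    s=B[(B[:,2]>=zz)&(B[:,2]<zz+6)]
    if len(s)>3:print(zz,len(s),s.mean(0).round(1),s.min(0).round(1),s.max(0).round(1))
m=(L[...,0]>-125)&(L[...,0]<12)&(abs(L[...,1])<75)&(L[...,2]>-130)&(L[...,2]<10);B=L[m]
for x in range(-120,10,15):
    s=B[(B[:,0]>=x)&(B[:,0]<x+15)&(B[:,1]<-50)&(B[:,1]>-68)]
    if len(s)>3:print("R",x,len(s),"y",np.median(s[:,1]).round(1),"zmax",s[:,2].max().round(1))
h=L[(abs(L[...,0])<14)&(L[...,2]>1.5)&(L[...,2]<9)&(abs(L[...,1])<70)];print(len(h),h.mean(0),h.min(0),h.max(0))
E
```

```text
-37 8 [-114.   -13.1  -34.3] [-119.1  -14.2  -36.4] [-110.   -12.2  -31.4]
-31 9 [-116.1  -10.7  -28.3] [-122.2  -13.8  -30.9] [-110.9    1.9  -25.2]
-25 10 [-117.6   -9.   -22.4] [-124.9  -14.1  -25. ] [-113.4    1.7  -19.2]
-19 12 [-122.4  -10.6  -16. ] [-128.1  -14.4  -17.9] [-117.5    3.3  -13. ]
-13 9 [-125.3   -8.7   -9.7] [-130.5  -14.   -12.7] [-120.3    3.4   -7.2]
-7 45 [-130.6   -2.8   -3.1] [-135.4  -14.3   -6.7] [-124.4   12.1   -1.1]
-1 9 [-1.304e+02 -6.000e-01 -1.000e-01] [-133.4   -9.3   -1. ] [-127.7    7.7    1.3]
R -120 47 y -57.4 zmax -41.7
R -105 112 y -61.9 zmax -43.8
R -90 102 y -62.0 zmax -42.9
R -75 100 y -62.1 zmax -42.5
R -60 102 y -61.9 zmax -40.6
R -45 98 y -61.9 zmax -40.2
R -30 100 y -62.0 zmax -39.4
R -15 167 y -60.3 zmax 7.4
R 0 58 y -58.4 zmax 5.5
177 [-0.72554527 -4.94508763  3.57206026] [-13.67438339 -61.97532594   1.53501808] [12.47912533 55.17751258  8.03300951]
```

View pics/top11d.png

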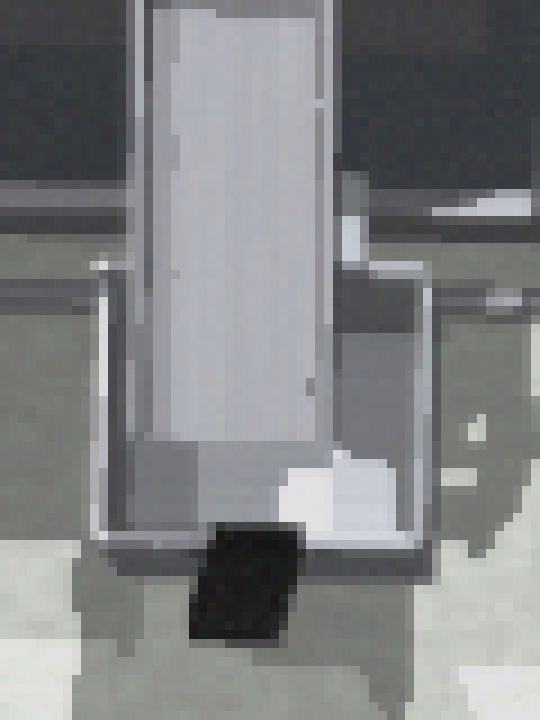

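View pics/side11d.png

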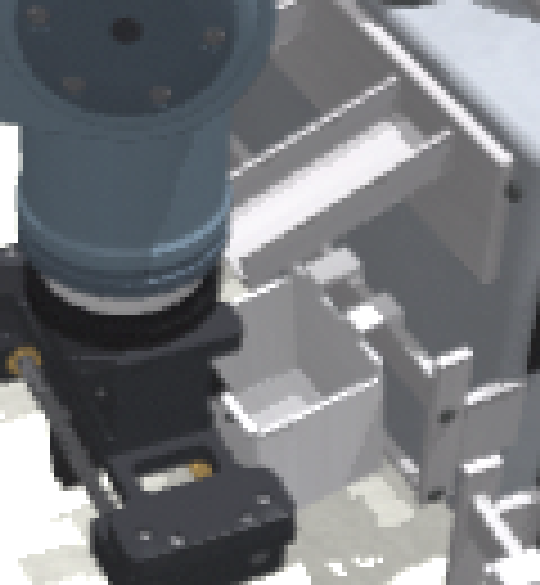

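Call:
step_arm(
  moves=[
    [-15, -10, 0, 0.3],
    [-15, -10, 0, 0.3],
    [-15, -10, 0, 0],
    [-15, -10, 0, 0],
    [-12, -8, 0, 0],
    [-6, -4, 0, 0],
    [0, 0, 0, 0],
  ],
)

```text
time_s: 12.95
eef_pos: [0.5117, -0.1501, 0.2808]
eef_rot: [-0.02, 0.044, 0.999, -0.0]
wrist_force: [-0.1, 0.0, 0.4]
opening: 0.998
```

```bash
python3 go.py .5096 -.1523 .157 85.07; python3 - <<'E'
from h import *
t=lambda X,Y:(235+(X-4.5)/9,165+(Y-4.5)/9)
# small bin: front rim z & rear rim z from lean 6deg
for (X1,X2,Y,z) in((97,430,300,.148),(97,430,520,.140)):
    a,b=onz("top",*t(X1,Y),z),onz("top",*t(X2,Y),z);print("bin",a.round(4),b.round(4),((a+b)/2)[1].round(4),(a-b)[1].round(4))
a,b=onz("top",*t(134,440),.245),onz("top",*t(333,440),.245);print("chute",((a+b)/2)[1].round(4),(a-b)[1].round(4))
E
```

```text
t 12.95 pos [ 0.5117 -0.1501  0.2808] yang 84.95 op 87.9 F [-0.1  0.   0.4] T [ 0.03 -0.04 -0.06] tilt [-0.04   0.001 -0.999]
tool shift mm [ -3.   -2.1 123.8] turn -0.12
bin [0.6648 0.1516 0.148 ] [0.6671 0.051  0.148 ] 0.1013 0.1006
bin [0.5982 0.1493 0.14  ] [0.6004 0.0492 0.14  ] 0.0992 0.1001
chute 0.0997 0.0557
```

Call:
step_arm(
  moves=[
    [0, 0, -20, 0],
    [0, 0, -20, 0],
    [0, 0, -20, 0],
    [0, 0, 0, 0],
  ],
)

```text
time_s: 13.28
eef_pos: [0.5117, -0.1448, 0.3382]
eef_rot: [-0.025, 0.043, 0.999, 0.003]
wrist_force: [-0.0, -0.3, 0.8]
opening: 1.004
```

```bash
python3 go.py .5096 -.1523 .157 85.07
```

```text
t 13.28 pos [ 0.5117 -0.1448  0.3382] yang 85.12 op 88.3 F [-0.  -0.3  0.8] T [-0.03 -0.    0.03] tilt [-0.049  0.008 -0.999]
tool shift mm [ -7.6  -8.3 181. ] turn 0.05
```

Call:
step_arm(
  moves=[
    [0, 0, 8, 0],
    [0, 0, 8, 0],
    [0, 0, 8, 0],
    [0, 0, 8, 0],
    [0, 0, 8, 0],
    [0, 0, 8, 0],
    [0, 0, 8, 0],
    [0, 0, 0, 0],
  ],
)

```text
time_s: 13.95
eef_pos: [0.5044, -0.1397, 0.269]
eef_rot: [-0.029, 0.041, 0.999, 0.005]
wrist_force: [0.0, 0.8, -0.1]
opening: 0.998
```

```bash
python3 go.py .5096 -.1523 .157 85.07
```

```text
t 13.95 pos [ 0.5044 -0.1397  0.269 ] yang 85.23 op 87.8 F [ 0.   0.8 -0.1] T [ 0.09 -0.04  0.01] tilt [-0.058  0.013 -0.998]
tool shift mm [-12.9 -13.  111.3] turn 0.16
```

Call:
step_arm(
  moves=[
    [0, -4, 0, 0],
    [0, -4, 0, 0],
    [0, -4, 0, 0],
    [0, 0, 0, 0],
  ],
)

```text
time_s: 14.28
eef_pos: [0.5033, -0.1531, 0.2683]
eef_rot: [-0.03, 0.041, 0.999, 0.005]
wrist_force: [-0.0, -0.1, 0.8]
opening: 1.003
```

```bash
python3 go.py .5096 -.1523 .157 85.07
```

```text
t 14.28 pos [ 0.5033 -0.1531  0.2683] yang 85.23 op 88.3 F [-0.  -0.1  0.8] T [ 0.01 -0.05  0.04] tilt [-0.059  0.013 -0.998]
tool shift mm [-12.9   0.4 110.8] turn 0.16
```

Call:
step_arm(
  moves=[
    [-4, 0, 0, 0],
    [-4, 0, 0, 0],
    [-4, 0, 0, 0],
    [0, 0, 0, 0],
  ],
)

```text
time_s: 14.62
eef_pos: [0.5172, -0.1555, 0.2694]
eef_rot: [-0.028, 0.042, 0.999, 0.005]
wrist_force: [-0.8, 0.2, -0.0]
opening: 1.001
```

```bash
python3 go.py .5096 -.1523 .157 85.07; python3 -c "
from station import *
print(read_state()['joint_pos'])"
```

```text
t 14.62 pos [ 0.5172 -0.1555  0.2694] yang 85.15 op 88.1 F [-0.8  0.2 -0. ] T [-0.03 -0.05 -0.02] tilt [-0.056  0.012 -0.998]
tool shift mm [  1.5   1.7 112.7] turn 0.08
[-0.50249608  0.12507514  1.63100932 -0.01659259  1.44029835 -1.98616448]
```

Call:
step_arm(
  moves=[
    [5, 0, 0, 0],
    [5, 0, 0, 0],
    [5, 0, 0, 0],
    [5, 0, 0, 0],
    [0, 0, 0, 0],
  ],
)

```text
time_s: 15.03
eef_pos: [0.4955, -0.153, 0.2704]
eef_rot: [-0.029, 0.042, 0.999, 0.005]
wrist_force: [-0.6, 0.6, 0.3]
opening: 1.001
```

```bash
python3 go.py .5096 -.1523 .157 85.07
```

```text
t 15.03 pos [ 0.4955 -0.153   0.2704] yang 85.22 op 88.1 F [-0.6  0.6  0.3] T [-0.01  0.01  0.02] tilt [-0.057  0.012 -0.998]
tool shift mm [-20.5   1.  112.4] turn 0.15
```

Call:
step_arm(
  moves=[
    [-5, 0, 0, 0],
    [-5, 0, 0, 0],
    [-5, 0, 0, 0],
    [-5, 0, 0, 0],
    [0, 0, 0, 0],
  ],
)

```text
time_s: 15.45
eef_pos: [0.5172, -0.155, 0.2699]
eef_rot: [-0.028, 0.042, 0.999, 0.005]
wrist_force: [-0.1, -0.0, 0.2]
opening: 1.002
```

```bash
python3 go.py .5096 -.1523 .157 85.07
```

```text
t 15.45 pos [ 0.5172 -0.155   0.2699] yang 85.18 op 88.2 F [-0.1 -0.   0.2] T [ 0.02 -0.01 -0.02] tilt [-0.055  0.011 -0.998]
tool shift mm [  1.6   1.3 113.2] turn 0.11
```

Call:
step_arm(
  moves=[
    [0, 0, 6, 0],
    [0, 0, 6, 0],
    [0, 0, 6, 0],
    [0, 0, 6, 0],
    [0, 0, 0, 0],
  ],
)

```text
time_s: 15.87
eef_pos: [0.516, -0.1544, 0.2423]
eef_rot: [-0.029, 0.042, 0.999, 0.005]
wrist_force: [0.0, 0.4, -0.0]
opening: 0.999
```

```bash
python3 go.py .5096 -.1523 .157 85.07
```

```text
t 15.87 pos [ 0.516  -0.1544  0.2423] yang 85.22 op 87.9 F [ 0.   0.4 -0. ] T [ 0.04 -0.06  0.01] tilt [-0.057  0.012 -0.998]
tool shift mm [ 1.7  0.9 85.5] turn 0.15
```

Call:
step_arm(
  moves=[
    [25, 0, -5, 0],
    [35, 0, 0, 0],
    [35, 0, 0, 0],
    [0, 0, 0, 0],
  ],
)

```text
time_s: 16.2
eef_pos: [0.4175, -0.1452, 0.249]
eef_rot: [-0.032, 0.041, 0.999, 0.007]
wrist_force: [0.2, 0.2, -0.6]
opening: 1.001
```

```bash
python3 go.py .5096 -.1523 .157 85.07
```

```text
t 16.2 pos [ 0.4175 -0.1452  0.249 ] yang 85.31 op 88.1 F [ 0.2  0.2 -0.6] T [ 0.03 -0.04  0.  ] tilt [-0.063  0.016 -0.998]
tool shift mm [-98.   -0.6  85.9] turn 0.24
```

Call:
step_arm(
  moves=[
    [-35, 0, 0, 0],
    [-35, 0, 0, 0],
    [0, 0, 0, 0],
  ],
)

```text
time_s: 16.45
eef_pos: [0.4863, -0.1508, 0.2444]
eef_rot: [-0.031, 0.043, 0.999, 0.006]
wrist_force: [-1.1, 0.5, -0.3]
opening: 0.999
```

```bash
python3 go.py .5096 -.1523 .157 85.07
```

```text
t 16.45 pos [ 0.4863 -0.1508  0.2444] yang 85.07 op 87.9 F [-1.1  0.5 -0.3] T [0.05 0.02 0.01] tilt [-0.062  0.015 -0.998]
tool shift mm [-28.8  -0.4  85.8] turn 0.0
```

Call:
step_arm(
  moves=[
    [0, 0, -25, 0],
    [0, 0, -30, 0],
    [-10, 0, -30, 0],
    [-30, -8, -20, 0],
    [-38, -10, 0, 0],
    [-38, -10, 0, 0],
    [-38, -10, 0, 0],
    [-38, -10, 0, 0],
  ],
)

```text
time_s: 17.12
eef_pos: [0.6827, -0.2155, 0.3413]
eef_rot: [-0.032, 0.042, 0.999, 0.006]
wrist_force: [0.2, -0.1, 0.5]
opening: 0.999
```

```bash
python3 go.py .836 -.26 .36 85.07
```

```text
t 17.12 pos [ 0.6827 -0.2155  0.3413] yang 85.16 op 88.0 F [ 0.2 -0.1  0.5] T [ 0.02 -0.02 -0.02] tilt [-0.063  0.016 -0.998]
tool shift mm [-155.   -31.2  -29. ] turn 0.09
```

Call:
step_arm(
  moves=[
    [-35, -8, -8, 0],
    [-35, -8, -8, 0],
    [-35, -6, -8, 0],
    [-30, -6, -6, 0],
    [-20, -3, 0, 0],
    [0, 0, 0, 0],
  ],
)

```text
time_s: 17.62
eef_pos: [0.8198, -0.2558, 0.3369]
eef_rot: [-0.041, 0.042, 0.998, 0.011]
wrist_force: [-0.3, 0.1, -1.9]
opening: 0.998
```

```bash
python3 go.py .87 -.26 .36 85.07;python3 -c "
from station import *
print(read_state()['joint_pos'])"
```

```text
t 17.62 pos [ 0.8198 -0.2558  0.3369] yang 85.11 op 87.8 F [-0.3  0.1 -1.9] T [ 0.03 -0.06 -0.03] tilt [-0.08   0.025 -0.996]
tool shift mm [-48.3   0.5 -27.2] turn 0.04
[-0.43602818  0.96219286  0.30477402 -0.01232106  1.95766329 -1.92630325]
```

Call:
step_arm(
  moves=[
    [41, 0, 0, 0],
    [41, 0, 0, 0],
    [41, 0, 0, 0],
    [41, 0, 0, 0],
  ],
)

```text
time_s: 17.95
eef_pos: [0.6794, -0.2453, 0.3318]
eef_rot: [-0.046, 0.041, 0.998, 0.013]
wrist_force: [-0.9, -0.2, 0.8]
opening: 1.0
```

```bash
python3 go.py .5096 -.1523 .3 85.07
```

```text
t 17.95 pos [ 0.6794 -0.2453  0.3318] yang 85.26 op 88.0 F [-0.9 -0.2  0.8] T [-0.   -0.06  0.07] tilt [-0.091  0.03  -0.995]
tool shift mm [173.   77.9  49.9] turn 0.19
```

Call:
step_arm(
  moves=[
    [20, 0, 0, 0],
    [20, 0, 0, 0],
    [20, 0, 0, 0],
    [20, 0, 0, 0],
  ],
)

```text
time_s: 18.28
eef_pos: [0.5913, -0.238, 0.3449]
eef_rot: [-0.043, 0.041, 0.998, 0.011]
wrist_force: [-0.6, -0.2, 0.1]
opening: 1.0
```

```bash
python3 go.py .5096 -.1523 .3 85.07
```

```text
t 18.28 pos [ 0.5913 -0.238   0.3449] yang 85.2 op 88.0 F [-0.6 -0.2  0.1] T [ 0.03 -0.06  0.03] tilt [-0.085  0.026 -0.996]
tool shift mm [84.2 77.8 53.9] turn 0.13
```

```bash
cat > tt.py <<'E'
from h import *
from go import go
for i in range(2): get_image("top"); go(.5096,-.1523,.3,85.07)
print(read_state()['joint_pos'].round(4))
E
python3 tt.py
```

```text
t 18.33 pos [ 0.5889 -0.238   0.3463] yang 85.17 op 87.9 F [ 3.1 -1.3  1.6] T [-0.07 -0.13  0.  ] tilt [-0.086  0.025 -0.996]
tool shift mm [81.7 77.9 55.1] turn 0.1
t 18.38 pos [ 0.5908 -0.2382  0.3463] yang 85.15 op 87.9 F [ 1.3 -0.  -0.4] T [-0.07 -0.03 -0.05] tilt [-0.085  0.025 -0.996]
tool shift mm [83.7 77.9 55.2] turn 0.08
[-0.5579  0.3204  1.2468 -0.0238  1.6594 -2.046 ]
```

Call:
step_arm(
  moves=[
    [0, 0, 0, 0],
    [0, 0, 0, 0],
    [0, 0, 0, 0],
    [0, 0, 0, 0],
  ],
)

```text
time_s: 18.72
eef_pos: [0.5927, -0.2392, 0.3504]
eef_rot: [-0.039, 0.042, 0.998, 0.009]
wrist_force: [-0.1, -0.1, 0.3]
opening: 1.001
```

```bash
python3 go.py .5096 -.1523 .3 85.07
```

```text
t 18.72 pos [ 0.5927 -0.2392  0.3504] yang 85.14 op 88.1 F [-0.1 -0.1  0.3] T [ 0.02 -0.04  0.03] tilt [-0.077  0.021 -0.997]
tool shift mm [85.8 78.8 58.4] turn 0.07
```

Call:
step_arm(
  moves=[
    [0, 20, 0, 0],
    [0, 20, 0, 0],
    [0, 20, 0, 0],
    [0, 10, 0, 0],
  ],
)

```text
time_s: 19.05
eef_pos: [0.6008, -0.1703, 0.3494]
eef_rot: [-0.04, 0.044, 0.998, 0.009]
wrist_force: [-0.3, 0.1, 0.4]
opening: 1.0
```

```bash
python3 go.py .5096 -.1523 .3 85.07; python3 tt.py
```

```text
t 19.05 pos [ 0.6008 -0.1703  0.3494] yang 84.93 op 88.0 F [-0.3  0.1  0.4] T [-0.   -0.05 -0.01] tilt [-0.078  0.021 -0.997]
tool shift mm [88.2  9.2 56.7] turn -0.14
t 19.1 pos [ 0.601  -0.1691  0.3494] yang 85.01 op 87.9 F [0.  1.4 0.1] T [-0.04 -0.1   0.01] tilt [-0.078  0.021 -0.997]
tool shift mm [88.2  8.1 56.7] turn -0.06
t 19.15 pos [ 0.6007 -0.1706  0.3494] yang 85.01 op 87.8 F [ 0.4 -1.   0.7] T [0.04 0.   0.04] tilt [-0.078  0.02  -0.997]
tool shift mm [88.1  9.7 56.8] turn -0.06
[-0.4584  0.2856  1.2842 -0.0166  1.6513 -1.9434]
```

Call:
step_arm(
  moves=[
    [6, 0, 0, 0],
    [12, 0, 0, 0],
    [20, 0, 0, 0],
    [28, 0, 0, 0],
  ],
)

```text
time_s: 19.48
eef_pos: [0.5355, -0.1679, 0.352]
eef_rot: [-0.041, 0.043, 0.998, 0.008]
wrist_force: [0.3, -0.8, 0.7]
opening: 0.996
```

```bash
python3 go.py .5096 -.1523 .3 85.07; python3 tt.py
```

```text
t 19.48 pos [ 0.5355 -0.1679  0.352 ] yang 85.07 op 87.6 F [ 0.3 -0.8  0.7] T [-0.01 -0.03  0.03] tilt [-0.081  0.02  -0.997]
tool shift mm [22.8 12.7 54.2] turn -0.0
t 19.53 pos [ 0.5313 -0.1673  0.3525] yang 85.04 op 88.2 F [1.7 0.2 1.8] T [-0.01 -0.08 -0.02] tilt [-0.084  0.02  -0.996]
tool shift mm [18.3 12.4 54.5] turn -0.03
t 19.58 pos [ 0.5332 -0.1676  0.353 ] yang 84.99 op 87.6 F [ 0.3 -0.5  0.2] T [ 0.01 -0.04  0.02] tilt [-0.081  0.02  -0.997]
tool shift mm [20.4 12.5 55. ] turn -0.08
[-0.5048  0.1355  1.4542 -0.0221  1.6326 -1.9891]
```

Call:
step_arm(
  moves=[
    [0, 0, 0, 0],
    [0, 0, 0, 0],
    [0, 0, 0, 0],
    [0, 0, 0, 0],
  ],
)

```text
time_s: 19.92
eef_pos: [0.5338, -0.1706, 0.3538]
eef_rot: [-0.04, 0.045, 0.998, 0.007]
wrist_force: [-0.1, 0.5, -0.5]
opening: 1.002
```

```bash
python3 go.py .5096 -.1523 .3 85.07
```

```text
t 19.92 pos [ 0.5338 -0.1706  0.3538] yang 84.8 op 88.2 F [-0.1  0.5 -0.5] T [ 0.01  0.   -0.02] tilt [-0.079  0.018 -0.997]
tool shift mm [21.3 15.4 55.8] turn -0.27
```

Call:
step_arm(
  moves=[
    [-15, 0, 0, 0],
    [-35, 0, 0, 0],
    [-40, 0, 0, 0],
  ],
)

```text
time_s: 20.17
eef_pos: [0.6232, -0.1796, 0.349]
eef_rot: [-0.039, 0.046, 0.998, 0.006]
wrist_force: [-0.3, -0.9, 0.5]
opening: 1.003
```

```bash
cat > t1.py <<'E'
from h import *
from go import go
go(.5096,-.1523,.3,85.07)
get_image("top"); go(.5096,-.1523,.3,85.07)
E
python3 t1.py
```

```text
t 20.17 pos [ 0.6232 -0.1796  0.349 ] yang 84.68 op 88.2 F [-0.3 -0.9  0.5] T [-0.01 -0.03  0.03] tilt [-0.077  0.016 -0.997]
tool shift mm [111.5  16.2  58.1] turn -0.39
t 20.22 pos [ 0.6288 -0.1801  0.3433] yang 84.72 op 88.0 F [-2.   0.7 -3.1] T [ 0.05  0.02 -0.04] tilt [-0.08   0.019 -0.997]
tool shift mm [117.3  16.2  53.2] turn -0.35
```

Call:
step_arm(
  moves=[
    [0, 0, 0, 0],
    [0, 0, 0, 0],
  ],
)

```text
time_s: 20.38
eef_pos: [0.6315, -0.1803, 0.3381]
eef_rot: [-0.043, 0.045, 0.998, 0.009]
wrist_force: [0.2, 0.4, -0.3]
opening: 1.003
```

```bash
python3 go.py .5096 -.1523 .3 85.07
```

```text
t 20.38 pos [ 0.6315 -0.1803  0.3381] yang 84.81 op 88.3 F [ 0.2  0.4 -0.3] T [0.   0.01 0.02] tilt [-0.085  0.022 -0.996]
tool shift mm [120.1  16.3  49. ] turn -0.26
```

Call:
step_arm(
  moves=[
    [20, 0, -10, 0],
    [25, 0, -15, 0],
    [25, 0, -15, 0],
  ],
)

```text
time_s: 20.63
eef_pos: [0.5634, -0.1739, 0.3778]
eef_rot: [-0.049, 0.044, 0.998, 0.012]
wrist_force: [0.5, -0.4, 0.6]
opening: 0.998
```

```bash
python3 t1.py
```

```text
t 20.63 pos [ 0.5634 -0.1739  0.3778] yang 84.91 op 87.8 F [ 0.5 -0.4  0.6] T [-0.   -0.04  0.01] tilt [-0.096  0.027 -0.995]
tool shift mm [47.6 15.3 83.1] turn -0.16
t 20.68 pos [ 0.5613 -0.174   0.3831] yang 84.89 op 87.9 F [ 3.  -0.9  2.1] T [-0.04 -0.09  0.06] tilt [-0.092  0.024 -0.995]
tool shift mm [45.4 15.7 88. ] turn -0.18
```

Call:
step_arm(
  moves=[
    [0, 0, 0, 0],
    [0, 0, 0, 0],
  ],
)

```text
time_s: 20.85
eef_pos: [0.5593, -0.174, 0.3873]
eef_rot: [-0.044, 0.045, 0.998, 0.009]
wrist_force: [-0.6, 0.6, 0.1]
opening: 1.0
```

```bash
python3 go.py .5096 -.1523 .3 85.07
```

```text
t 20.85 pos [ 0.5593 -0.174   0.3873] yang 84.83 op 88.0 F [-0.6  0.6  0.1] T [ 0.06 -0.05 -0.  ] tilt [-0.086  0.021 -0.996]
tool shift mm [43.6 16.  91.7] turn -0.24
```

Call:
step_arm(
  moves=[
    [0, 0, 35, 0],
    [0, 0, 26, 0],
    [0, 0, 18, 0],
    [0, 0, 12, 0],
    [0, 0, 7, 0],
    [0, 0, 4, 0],
    [0, 0, 2, 0],
    [0, 0, 0, 0],
  ],
)

```text
time_s: 21.52
eef_pos: [0.5511, -0.1718, 0.2815]
eef_rot: [-0.04, 0.045, 0.998, 0.007]
wrist_force: [-0.4, -0.1, 0.7]
opening: 1.002
```

```bash
python3 go.py .5096 -.1523 .3 85.07
```

```text
t 21.52 pos [ 0.5511 -0.1718  0.2815] yang 84.85 op 88.2 F [-0.4 -0.1  0.7] T [ 0.   -0.09 -0.02] tilt [-0.079  0.018 -0.997]
tool shift mm [ 44.5  15.9 -14.8] turn -0.22
```

Call:
step_arm(
  moves=[
    [0, 0, -3, 0],
    [0, 0, -6, 0],
    [0, 0, -11, 0],
    [0, 0, -17, 0],
    [0, 0, -24, 0],
    [0, 0, -32, 0],
    [0, 0, 0, 0],
    [0, 0, 0, 0],
  ],
)

```text
time_s: 22.18
eef_pos: [0.5607, -0.1742, 0.3885]
eef_rot: [-0.036, 0.045, 0.998, 0.005]
wrist_force: [-0.1, 0.2, -0.0]
opening: 1.001
```

```bash
python3 go.py .5096 -.1523 .3 85.07
```

```text
t 22.18 pos [ 0.5607 -0.1742  0.3885] yang 84.86 op 88.1 F [-0.1  0.2 -0. ] T [-0.02 -0.03  0.03] tilt [-0.071  0.013 -0.997]
tool shift mm [46.3 16.7 92.2] turn -0.21
```

Call:
step_arm(
  moves=[
    [-28, 0, 30, 0],
    [-19, 0, 20, 0],
    [-12, 0, 13, 0],
    [-7, 0, 8, 0],
    [-4, 0, 4, 0],
    [-2, 0, 2, 0],
    [0, 0, 0, 0],
  ],
)

```text
time_s: 22.77
eef_pos: [0.6314, -0.1811, 0.3121]
eef_rot: [-0.03, 0.045, 0.999, 0.002]
wrist_force: [-0.3, -0.1, 0.4]
opening: 0.999
```

Call:
step_arm(
  moves=[
    [3, 0, -3, 0],
    [6, 0, -6, 0],
    [11, 0, -11, 0],
    [18, 0, -18, 0],
    [28, 0, -30, 0],
    [0, 0, 0, 0],
    [0, 0, 0, 0],
  ],
)

```text
time_s: 23.35
eef_pos: [0.5636, -0.1753, 0.3944]
eef_rot: [-0.027, 0.045, 0.999, 0.0]
wrist_force: [0.2, 0.8, -1.1]
opening: 0.999
```

```bash
python3 go.py .5096 -.1523 .3 85.07
```

```text
t 23.35 pos [ 0.5636 -0.1753  0.3944] yang 84.8 op 87.9 F [ 0.2  0.8 -1.1] T [0.04 0.03 0.04] tilt [-0.054  0.003 -0.999]
tool shift mm [50.7 18.2 97.3] turn -0.27
```

+0.017 per cycle. I'll repeat it three more times.

Call:
step_arm(
  moves=[
    [-28, 0, 30, 0],
    [-19, 0, 20, 0],
    [-12, 0, 13, 0],
    [-7, 0, 8, 0],
    [-4, 0, 4, 0],
    [-2, 0, 2, 0],
    [0, 0, 0, 0],
  ],
)

```text
time_s: 23.93
eef_pos: [0.6336, -0.1833, 0.3226]
eef_rot: [-0.02, 0.046, 0.999, -0.004]
wrist_force: [0.3, 0.1, 0.1]
opening: 0.997
```

Call:
step_arm(
  moves=[
    [3, 0, -3, 0],
    [6, 0, -6, 0],
    [11, 0, -11, 0],
    [18, 0, -18, 0],
    [28, 0, -30, 0],
    [0, 0, 0, 0],
    [0, 0, 0, 0],
  ],
)

```text
time_s: 24.52
eef_pos: [0.5644, -0.1763, 0.4032]
eef_rot: [-0.018, 0.046, 0.999, -0.005]
wrist_force: [-0.9, -0.1, -1.1]
opening: 0.997
```

Call:
step_arm(
  moves=[
    [-28, 0, 30, 0],
    [-19, 0, 20, 0],
    [-12, 0, 13, 0],
    [-7, 0, 8, 0],
    [-4, 0, 4, 0],
    [-2, 0, 2, 0],
    [0, 0, 0, 0],
  ],
)

```text
time_s: 25.1
eef_pos: [0.6358, -0.1852, 0.3323]
eef_rot: [-0.01, 0.047, 0.999, -0.009]
wrist_force: [-0.0, 0.4, -0.2]
opening: 1.001
```

Call:
step_arm(
  moves=[
    [3, 0, -3, 0],
    [6, 0, -6, 0],
    [11, 0, -11, 0],
    [18, 0, -18, 0],
    [28, 0, -30, 0],
    [0, 0, 0, 0],
    [0, 0, 0, 0],
  ],
)

```text
time_s: 25.68
eef_pos: [0.5653, -0.1772, 0.4113]
eef_rot: [-0.008, 0.047, 0.999, -0.01]
wrist_force: [0.2, 0.1, -0.5]
opening: 1.002
```

```bash
python3 go.py .5096 -.1523 .3 85.07
```

```text
t 25.68 pos [ 0.5653 -0.1772  0.4113] yang 84.58 op 88.2 F [ 0.2  0.1 -0.5] T [ 0.07 -0.03 -0.01] tilt [-0.018 -0.02  -1.   ]
tool shift mm [ 56.1  21.9 111.8] turn -0.49
```

Call:
step_arm(
  moves=[
    [0, 0, 30, -0.5],
    [8, 3, 25, 0],
    [10, 4, 20, 0],
    [10, 4, 16, 0],
    [9, 4, 12, 0],
    [7, 3, 8, 0],
    [4, 2, 4, 0],
    [0, 0, 0, 0],
  ],
)

```text
time_s: 26.35
eef_pos: [0.5152, -0.1555, 0.2988]
eef_rot: [-0.002, 0.043, 0.999, -0.013]
wrist_force: [-0.2, -0.1, -0.3]
opening: 1.003
```

```bash
python3 go.py .5096 -.1523 .157 85.07
```

```text
t 26.35 pos [ 0.5152 -0.1555  0.2988] yang 85.03 op 88.3 F [-0.2 -0.1 -0.3] T [ 0.08 -0.05  0.  ] tilt [-0.006 -0.026 -1.   ]
tool shift mm [  5.4   6.5 141.7] turn -0.04
```

Call:
step_arm(
  moves=[
    [1, 1, 20, 0],
    [1, 1, 18, 0],
    [1, 1, 16, 0],
    [1, 1, 14, 0],
    [0, 1, 12, 0],
    [0, 0, 9, 0],
    [0, 0, 5, 0],
    [0, 0, 0, 0],
  ],
)

```text
time_s: 27.02
eef_pos: [0.5169, -0.1559, 0.2087]
eef_rot: [0.004, 0.043, 0.999, -0.017]
wrist_force: [-0.4, 0.7, 0.9]
opening: 1.001
```

```bash
python3 go.py .5096 -.1523 .157 85.07; python3 look.py 12 "(330,190,150,180,3.3)"
```

```text
t 27.02 pos [ 0.5169 -0.1559  0.2087] yang 85.01 op 88.1 F [-0.4  0.7  0.9] T [ 0.03 -0.03  0.  ] tilt [ 0.007 -0.034 -0.999]
tool shift mm [ 8.1  4.7 51.5] turn -0.06
```

View pics/side12c.png

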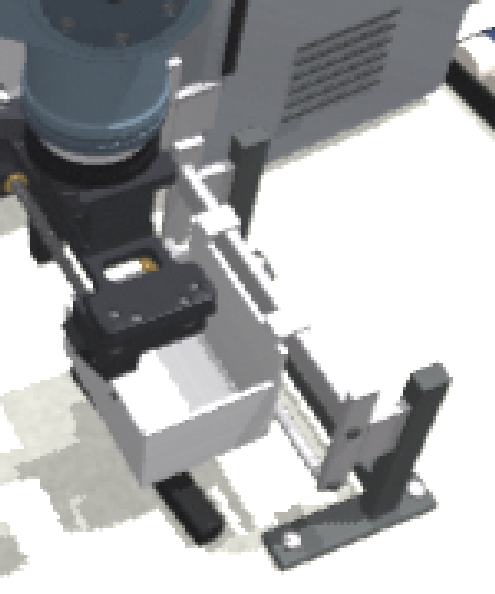

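Call:
step_arm(
  moves=[
    [4, 2, 7, 0],
    [4, 2, 7, 0],
    [0, 0, 7, 0],
    [0, 0, 7, 0],
    [0, 0, 7, 0],
    [0, 0, 7, 0],
    [0, 0, 6, 0],
    [0, 0, 0, 0],
  ],
)

```text
time_s: 27.73
eef_pos: [0.5108, -0.1536, 0.159]
eef_rot: [0.007, 0.044, 0.999, -0.018]
wrist_force: [-0.8, -0.5, -1.1]
opening: 0.999
```

```bash
python3 go.py .5096 -.1523 .157 85.07
```

```text
t 27.73 pos [ 0.5108 -0.1536  0.159 ] yang 84.99 op 87.9 F [-0.8 -0.5 -1.1] T [ 0.1  -0.02 -0.02] tilt [ 0.012 -0.036 -0.999]
tool shift mm [1.3 1.3 1.9] turn -0.08
```

Call:
step_arm(
  moves=[
    [1, 1, 2, 0],
    [0, 0, 0, 0],
    [0, 0, 0, 0],
    [0, 0, 0, 0],
    [0, 0, 0, 0],
    [0, 0, 0, 0],
    [0, 0, 0, 0],
    [0, 0, 0, 0],
  ],
  claw=0,
  newtons=60,
)

```text
time_s: 28.4
eef_pos: [0.5105, -0.1529, 0.1574]
eef_rot: [0.007, 0.044, 0.999, -0.018]
wrist_force: [-1.1, -0.1, -0.0]
opening: 0.419
```

Call:
step_arm(
  moves=[
    [0, 0, 0, 0],
    [0, 0, 0, 0],
    [0, 0, 0, 0],
    [0, 0, 0, 0],
    [0, 0, 0, 0],
  ],
)

```text
time_s: 28.82
eef_pos: [0.5107, -0.1522, 0.1577]
eef_rot: [0.008, 0.044, 0.999, -0.018]
wrist_force: [-0.3, 0.3, -0.4]
opening: 0.272
```

```bash
python3 go.py .5096 -.1523 .157 85.07
```

```text
t 28.82 pos [ 0.5107 -0.1522  0.1577] yang 84.99 op 23.9 F [-0.3  0.3 -0.4] T [ 0.18 -0.08 -0.01] tilt [ 0.014 -0.036 -0.999]
tool shift mm [ 1.1 -0.2  0.7] turn -0.08
```

Gripped. Lifting slowly.

Call:
step_arm(
  moves=[
    [-1, 0, -4, 0],
    [-1, 0, -6, 0],
    [0, 0, -7, 0],
    [0, 0, -7, 0],
    [0, 0, -7, 0],
    [0, 0, 0, 0],
  ],
)

```text
time_s: 29.32
eef_pos: [0.5158, -0.1519, 0.1917]
eef_rot: [0.012, 0.044, 0.999, -0.018]
wrist_force: [-0.1, -0.5, -1.9]
opening: 0.27
```

```bash
python3 go.py .5096 -.1523 .22 85.07; python3 look.py 13 "(330,190,150,180,3.3)"
```

```text
t 29.32 pos [ 0.5158 -0.1519  0.1917] yang 84.97 op 23.8 F [-0.1 -0.5 -1.9] T [ 0.08 -0.03 -0.02] tilt [ 0.022 -0.037 -0.999]
tool shift mm [  5.5  -2.  -28.4] turn -0.1
```

View pics/side13c.png

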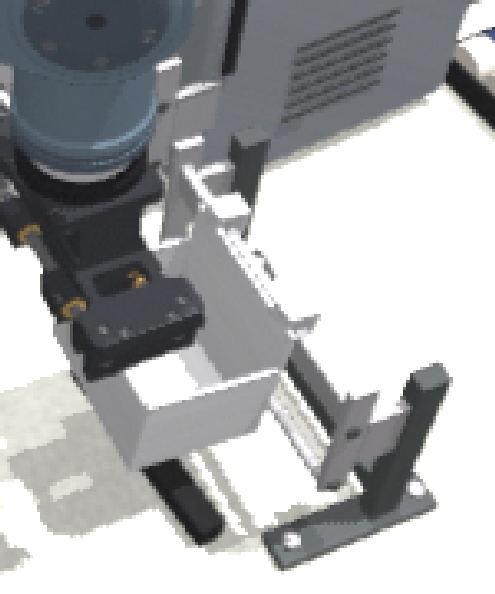

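Call:
step_arm(
  moves=[
    [1, 0, -6, 0],
    [1, 0, -8, 0],
    [1, 0, -9, 0],
    [1, 0, -9, 0],
    [0, 0, -9, 0],
    [0, 0, -9, 0],
    [0, 0, -6, 0],
    [0, 0, 0, 0],
  ],
)

```text
time_s: 30.03
eef_pos: [0.5205, -0.1517, 0.2539]
eef_rot: [0.027, 0.044, 0.998, -0.021]
wrist_force: [-0.2, -0.3, -0.3]
opening: 0.006
```

```bash
python3 go.py .5096 -.1523 .22 85.07; python3 look.py 14 "(330,170,150,180,3.3)"; python3 - <<'E'
from h import *
o=np.array([.6486,-.164,.17]);xh=np.array([.9963,-.0859,0]);yh=np.array([.0859,.9963,0])
A=cloud("side",np.load("side14.npy"))
L=np.stack([(A-o)@xh,(A-o)@yh,A[...,2]-.17],-1)*1000
m=(L[...,0]>-125)&(L[...,0]<25)&(L[...,2]>-100)&(L[...,2]<80);B=L[m]
for x in range(-120,25,12):
    s=B[(B[:,0]>=x)&(B[:,0]<x+12)&(B[:,1]<-50)&(B[:,1]>-68)]
    if len(s)>3:print("R",x,len(s),"y",np.median(s[:,1]).round(1),"zmax",s[:,2].max().round(1))
h=L[(L[...,0]>-10)&(L[...,0]<25)&(L[...,2]>25)&(L[...,2]<80)&(abs(L[...,1])<70)]
for sg in(-1,1):
    q=h[h[:,1]*sg>20]
    if len(q): print(len(q),q.mean(0).round(1),q.min(0).round(1),q.max(0).round(1))
E
```

```text
t 30.03 pos [ 0.5205 -0.1517  0.2539] yang 84.84 op 0.5 F [-0.2 -0.3 -0.3] T [0.02 0.08 0.04] tilt [ 0.052 -0.044 -0.998]
tool shift mm [12.7 -0.3 33.3] turn -0.23
R -120 6 y -57.3 zmax -43.0
R -108 91 y -61.1 zmax -40.8
R -96 70 y -61.9 zmax -42.7
R -84 64 y -61.9 zmax -41.8
R -72 68 y -61.8 zmax -43.0
R -60 66 y -61.9 zmax -41.2
R -48 62 y -61.8 zmax -41.3
R -36 69 y -62.0 zmax -40.0
R -24 88 y -61.6 zmax 2.1
R -12 121 y -60.3 zmax 7.1
R 0 57 y -59.2 zmax 5.5
```

View pics/side14c.png

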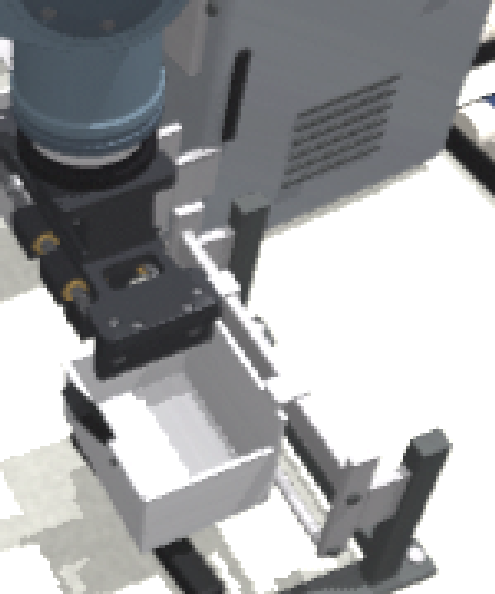

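Call:
step_arm(
  moves=[
    [28, 0, -30, 0],
    [19, 0, -20, 0],
    [12, 0, -13, 0],
    [7, 0, -8, 0],
    [4, 0, -4, 0],
    [2, 0, -2, 0],
    [0, 0, 0, 0],
  ],
  claw=100,
  newtons=60,
)

```text
time_s: 30.67
eef_pos: [0.4394, -0.1408, 0.3199]
eef_rot: [0.018, 0.045, 0.999, -0.017]
wrist_force: [-0.1, 0.6, 0.1]
opening: 0.514
```

Call:
step_arm(
  moves=[
    [-3, 0, 3, 0],
    [-6, 0, 6, 0],
    [-11, 0, 11, 0],
    [-18, 0, 18, 0],
    [-28, 0, 30, 0],
    [0, 0, 0, 0],
    [0, 0, 0, 0],
  ],
)

```text
time_s: 31.25
eef_pos: [0.5127, -0.1491, 0.2422]
eef_rot: [0.014, 0.045, 0.999, -0.014]
wrist_force: [-1.0, -0.6, 0.4]
opening: 0.998
```

```bash
python3 go.py .5146 -.152 .15 85.07; python3 look.py 15 "(330,170,150,180,3.3)"
```

```text
t 31.25 pos [ 0.5127 -0.1491  0.2422] yang 84.83 op 87.8 F [-1.  -0.6  0.4] T [ 0.07 -0.    0.05] tilt [ 0.026 -0.03  -0.999]
tool shift mm [ 0.4 -0.2 92.2] turn -0.24
```

View pics/side15c.png

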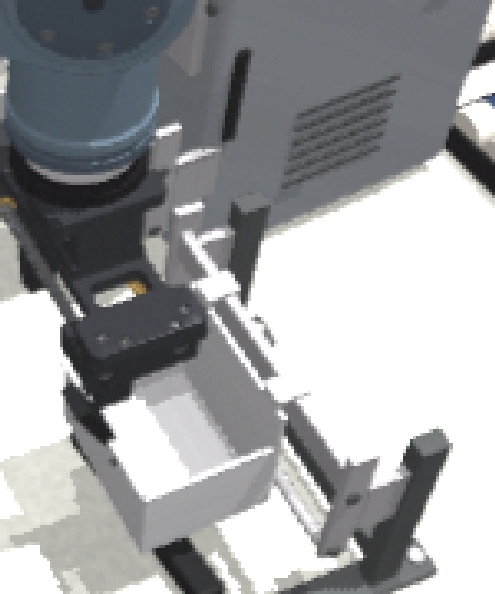

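Call:
step_arm(
  moves=[
    [28, 0, -30, 0],
    [19, 0, -20, 0],
    [12, 0, -13, 0],
    [7, 0, -8, 0],
    [4, 0, -4, 0],
    [2, 0, -2, 0],
    [0, 0, 0, 0],
  ],
)

```text
time_s: 31.88
eef_pos: [0.4336, -0.1388, 0.3192]
eef_rot: [0.012, 0.045, 0.999, -0.014]
wrist_force: [-0.5, -0.3, -0.4]
opening: 1.0
```

Call:
step_arm(
  moves=[
    [-3, 0, 3, 0],
    [-6, 0, 6, 0],
    [-11, 0, 11, 0],
    [-18, 0, 18, 0],
    [-28, 0, 30, 0],
    [0, 0, 0, 0],
    [0, 0, 0, 0],
  ],
)

```text
time_s: 32.47
eef_pos: [0.5062, -0.1468, 0.243]
eef_rot: [0.009, 0.045, 0.999, -0.013]
wrist_force: [-0.7, -0.1, 0.8]
opening: 0.998
```

```bash
python3 go.py .5146 -.152 .15 85.07; python3 - <<'E'
from h import *
o=np.array([.6486,-.164,.17]);xh=np.array([.9963,-.0859,0]);yh=np.array([.0859,.9963,0])
for n in("side15","side11"):
    A=cloud("side",np.load(n+".npy"));I=cv2.imread(f"pics/{n}.png")
    L=np.stack([(A-o)@xh,(A-o)@yh,A[...,2]-.17],-1)*1000
    m=(I.max(2)<45)&(L[...,0]<-85)&(L[...,0]>-150)&(abs(L[...,1])<30)&(L[...,2]>-40)&(L[...,2]<6);B=L[m]
    for zz in range(-37,6,6):
        s=B[(B[:,2]>=zz)&(B[:,2]<zz+6)]
        if len(s)>3:print(n,zz,len(s),s.mean(0).round(1),s.min(0).round(1),s.max(0).round(1))
    for x in range(-105,0,15):
        s=L[(L[...,0]>=x)&(L[...,0]<x+15)&(L[...,1]<-50)&(L[...,1]>-68)&(L[...,2]>-100)&(L[...,2]<20)]
        if len(s)>3:print("R",x,"y",np.median(s[:,1]).round(1),"zmax",s[:,2].max().round(1))
E
```

```text
t 32.47 pos [ 0.5062 -0.1468  0.243 ] yang 84.82 op 87.8 F [-0.7 -0.1  0.8] T [ 0.07 -0.02  0.01] tilt [ 0.017 -0.026 -1.   ]
tool shift mm [-7.  -2.1 93.2] turn -0.25
side15 -37 5 [-114.2  -13.1  -33.2] [-119.5  -13.9  -35.2] [-109.4  -12.5  -31.5]
side15 -31 12 [-115.7   -9.2  -27.5] [-122.3  -13.7  -30.8] [-111.     9.6  -25. ]
side15 -25 10 [-117.9   -6.1  -21.9] [-124.9  -13.2  -24. ] [-114.     4.7  -19.4]
side15 -19 10 [-122.4  -10.9  -16.1] [-128.3  -14.4  -18.9] [-118.     3.6  -13.1]
side15 -13 11 [-126.2   -9.8  -10.4] [-132.9  -13.8  -12.3] [-120.7    5.1   -7.6]
side15 -7 39 [-130.9   -2.3   -3.6] [-135.6  -14.2   -6.1] [-124.3    9.8   -1. ]
side15 -1 13 [-129.6   -1.1    0.3] [-132.4  -14.3   -0.8] [-127.1   11.9    2.2]
R -105 y -61.7 zmax -44.3
R -90 y -61.6 zmax -43.0
R -75 y -62.0 zmax -41.5
R -60 y -61.8 zmax -41.8
R -45 y -61.7 zmax -39.9
R -30 y -61.9 zmax -40.6
R -15 y -60.7 zmax 5.3
side11 -37 8 [-114.   -13.1  -34.3] [-119.1  -14.2  -36.4] [-110.   -12.2  -31.4]
side11 -31 9 [-116.1  -10.7  -28.3] [-122.2  -13.8  -30.9] [-110.9    1.9  -25.2]
side11 -25 10 [-117.6   -9.   -22.4] [-124.9  -14.1  -25. ] [-113.4    1.7  -19.2]
side11 -19 12 [-122.4  -10.6  -16. ] [-128.1  -14.4  -17.9] [-117.5    3.3  -13. ]
side11 -13 9 [-125.3   -8.7   -9.7] [-130.5  -14.   -12.7] [-120.3    3.4   -7.2]
side11 -7 45 [-130.6   -2.8   -3.1] [-135.4  -14.3   -6.7] [-124.4   12.1   -1.1]
side11 -1 9 [-1.304e+02 -6.000e-01 -1.000e-01] [-133.4   -9.3   -1. ] [-127.7    7.7    1.3]
R -105 y -61.9 zmax -43.8
R -90 y -62.0 zmax -42.9
R -75 y -62.0 zmax -42.5
R -60 y -61.8 zmax -40.6
R -45 y -62.0 zmax -40.2
R -30 y -62.0 zmax -39.4
R -15 y -60.0 zmax 7.4
```

Call:
step_arm(
  moves=[
    [-4, -2, 14, -0.2],
    [-4, -2, 14, 0],
    [-2, -1, 14, 0],
    [0, 0, 12, 0],
    [0, 0, 10, 0],
    [0, 0, 8, 0],
    [0, 0, 6, 0],
    [0, 0, 0, 0],
  ],
)

```text
time_s: 33.13
eef_pos: [0.5179, -0.1544, 0.1627]
eef_rot: [0.01, 0.042, 0.999, -0.013]
wrist_force: [-0.2, 0.6, -0.5]
opening: 1.002
```

```bash
python3 go.py .5161 -.1531 .147 85.07
```

```text
t 33.13 pos [ 0.5179 -0.1544  0.1627] yang 85.12 op 88.1 F [-0.2  0.6 -0.5] T [ 0.02 -0.    0.04] tilt [ 0.019 -0.027 -0.999]
tool shift mm [ 2.3  1.5 15.6] turn 0.05
```

Call:
step_arm(
  moves=[
    [1, 1, 7, 0],
    [1, 0, 6, 0],
    [0, 0, 2, 0],
    [0, 0, 0, 0],
  ],
)

```text
time_s: 33.47
eef_pos: [0.517, -0.1539, 0.148]
eef_rot: [0.012, 0.042, 0.999, -0.014]
wrist_force: [-0.8, 0.4, -0.8]
opening: 1.004
```

```bash
python3 go.py .5161 -.1531 .147 85.07
```

```text
t 33.47 pos [ 0.517  -0.1539  0.148 ] yang 85.12 op 88.4 F [-0.8  0.4 -0.8] T [-0.01  0.03 -0.06] tilt [ 0.022 -0.028 -0.999]
tool shift mm [0.9 0.7 1. ] turn 0.05
```

Call:
step_arm(
  moves=[
    [0, 0, 0, 0],
    [0, 0, 0, 0],
    [0, 0, 0, 0],
    [0, 0, 0, 0],
    [0, 0, 0, 0],
    [0, 0, 0, 0],
    [0, 0, 0, 0],
    [0, 0, 0, 0],
  ],
  claw=0,
  newtons=60,
)

```text
time_s: 34.13
eef_pos: [0.5179, -0.1544, 0.1495]
eef_rot: [0.013, 0.042, 0.999, -0.014]
wrist_force: [-0.7, 0.3, 0.3]
opening: 0.423
```

Call:
step_arm(
  moves=[
    [0, 0, 0, 0],
    [0, 0, 0, 0],
    [0, 0, 0, 0],
    [0, 0, 0, 0],
    [0, 0, 0, 0],
    [0, 0, 0, 0],
  ],
)

```text
time_s: 34.63
eef_pos: [0.518, -0.1523, 0.1497]
eef_rot: [0.013, 0.043, 0.999, -0.012]
wrist_force: [0.2, 0.6, 0.0]
opening: 0.285
```

Call:
step_arm(
  moves=[
    [0, 0, -4, 0],
    [0, 0, -5, 0],
    [0, 0, -6, 0],
    [0, 0, -6, 0],
    [0, 0, 0, 0],
  ],
)

```text
time_s: 35.05
eef_pos: [0.519, -0.1524, 0.1717]
eef_rot: [0.014, 0.043, 0.999, -0.013]
wrist_force: [1.2, 0.1, -2.1]
opening: 0.28
```

```bash
python3 go.py .5161 -.1531 .147 85.07;python3 look.py 16 "(330,170,150,180,3.3)"
```

```text
t 35.05 pos [ 0.519  -0.1524  0.1717] yang 85.09 op 24.6 F [ 1.2  0.1 -2.1] T [0.02 0.05 0.  ] tilt [ 0.028 -0.027 -0.999]
tool shift mm [ 3.5 -0.3 24.6] turn 0.02
```

View pics/side16c.png

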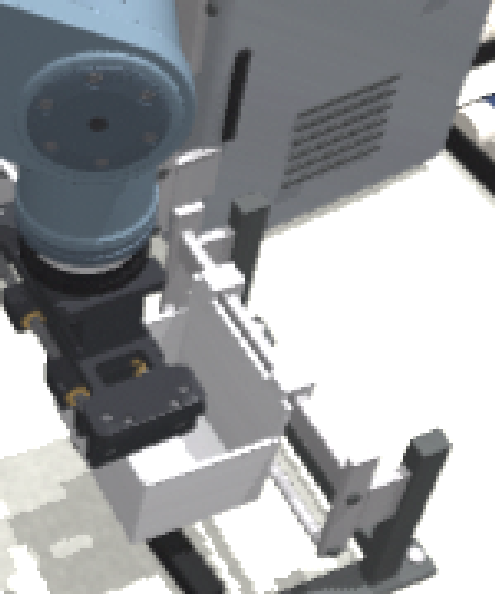

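Call:
step_arm(
  moves=[
    [0, 0, -5, 0],
    [0, 0, -6, 0],
    [0, 0, -6, 0],
    [0, 0, -6, 0],
    [0, 0, -6, 0],
    [0, 0, 0, 0],
  ],
)

```text
time_s: 35.6
eef_pos: [0.5241, -0.1523, 0.2016]
eef_rot: [0.022, 0.043, 0.999, -0.013]
wrist_force: [1.1, -0.4, -2.2]
opening: 0.281
```

```bash
python3 go.py .5161 -.1531 .147 85.07;python3 look.py 17 "(330,170,150,180,3.3)"; cat > lb.py <<'E'
from h import *
import sys
o=np.array([.6486,-.164,.17]);xh=np.array([.9963,-.0859,0]);yh=np.array([.0859,.9963,0])
A=cloud("side",np.load(f"side{sys.argv[1]}.npy"))
L=np.stack([(A-o)@xh,(A-o)@yh,A[...,2]-.17],-1)*1000
for x in range(-110,30,12):
    s=L[(L[...,0]>=x)&(L[...,0]<x+12)&(L[...,1]<-48)&(L[...,1]>-70)&(L[...,2]>-130)&(L[...,2]<90)]
    if len(s)>3:print("R",x,"y",np.median(s[:,1]).round(1),"zmax",s[:,2].max().round(1),"zmin",s[:,2].min().round(1))
E
python3 lb.py 17
```

```text
t 35.6 pos [ 0.5241 -0.1523  0.2016] yang 85.03 op 24.7 F [ 1.1 -0.4 -2.2] T [-0.02  0.08  0.01] tilt [ 0.043 -0.028 -0.999]
tool shift mm [10.3 -0.2 54.2] turn -0.04
R -110 y -62.3 zmax 7.6 zmin -71.2
R -98 y -62.4 zmax 0.9 zmin -72.1
R -86 y -62.4 zmax -0.7 zmin -76.0
R -74 y -62.2 zmax -5.8 zmin -81.8
R -62 y -62.3 zmax -7.9 zmin -81.3
R -50 y -62.4 zmax -11.6 zmin -83.4
R -38 y -62.5 zmax -15.0 zmin -87.8
R -26 y -61.9 zmax -15.7 zmin -74.1
R -14 y -55.9 zmax 25.1 zmin -85.5
R -2 y -59.9 zmax 22.2 zmin -84.2
R 10 y -53.1 zmax 19.3 zmin -4.0
```

View pics/side17c.png

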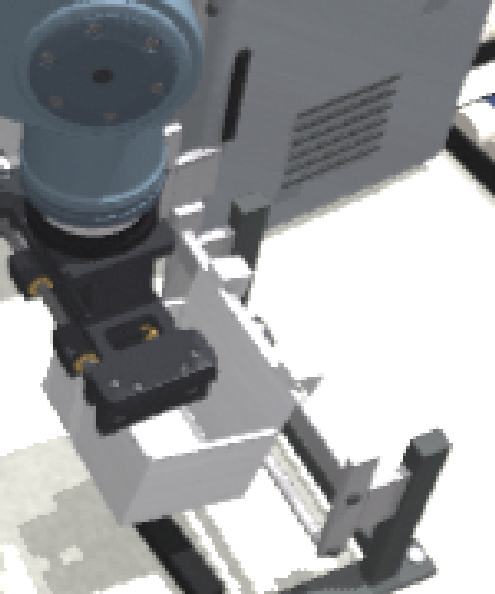

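Call:
step_arm(
  moves=[
    [1, 0, -6, 0],
    [1, 0, -6, 0],
    [1, 0, -6, 0],
    [0, 0, 0, 0],
  ],
)

```text
time_s: 35.98
eef_pos: [0.527, -0.1516, 0.2195]
eef_rot: [0.031, 0.044, 0.998, -0.013]
wrist_force: [0.4, 0.6, -2.2]
opening: 0.276
```

```bash
python3 go.py .5161 -.1531 .147 85.07;python3 look.py 18 "(330,170,150,180,3.3)"; python3 lb.py 18
```

```text
t 35.98 pos [ 0.527  -0.1516  0.2195] yang 84.95 op 24.3 F [ 0.4  0.6 -2.2] T [0.06 0.01 0.04] tilt [ 0.061 -0.029 -0.998]
tool shift mm [15.3 -0.7 71.7] turn -0.12
R -110 y -61.3 zmax 25.2 zmin -55.9
R -98 y -61.4 zmax 17.3 zmin -61.8
R -86 y -61.7 zmax 13.8 zmin -62.8
R -74 y -61.6 zmax 9.2 zmin -67.0
R -62 y -61.7 zmax 6.2 zmin -69.2
R -50 y -61.8 zmax 3.0 zmin -73.0
R -38 y -61.8 zmax -2.2 zmin -76.0
R -26 y -61.0 zmax -4.3 zmin -51.2
R -14 y -56.1 zmax 27.0 zmin -87.0
R -2 y -59.4 zmax 32.0 zmin -83.9
R 10 y -52.6 zmax 27.3 zmin 4.3
```

View pics/side18c.png

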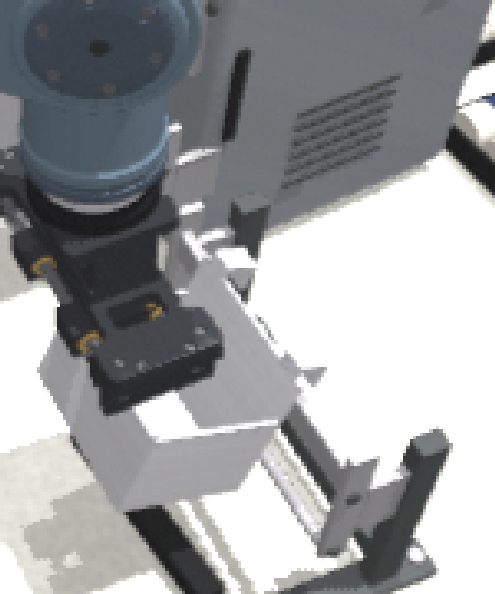

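Call:
step_arm(
  moves=[
    [2, 0, -8, 0],
    [2, 0, -8, 0],
    [2, 0, -8, 0],
    [0, 0, 0, 0],
  ],
)

```text
time_s: 36.37
eef_pos: [0.5151, -0.1493, 0.2429]
eef_rot: [0.026, 0.044, 0.999, -0.012]
wrist_force: [0.2, 0.8, -2.4]
opening: 0.277
```

```bash
python3 go.py .5161 -.1531 .147 85.07;python3 look.py 19 "(330,170,150,180,3.3)"; python3 lb.py 19
```

```text
t 36.37 pos [ 0.5151 -0.1493  0.2429] yang 84.97 op 24.4 F [ 0.2  0.8 -2.4] T [0.05 0.11 0.03] tilt [ 0.051 -0.026 -0.998]
tool shift mm [ 3.7 -1.7 95.9] turn -0.1
R -110 y -60.2 zmax 39.3 zmin -35.5
R -98 y -60.2 zmax 35.9 zmin -42.1
R -86 y -60.3 zmax 30.7 zmin -47.3
R -74 y -60.5 zmax 25.1 zmin -49.2
R -62 y -60.4 zmax 21.9 zmin -54.2
R -50 y -60.1 zmax 17.6 zmin -54.6
R -38 y -59.1 zmax 20.9 zmin -20.3
R -26 y -54.3 zmax 51.8 zmin 12.4
R -14 y -53.5 zmax 52.4 zmin -87.6
R -2 y -56.3 zmax 48.2 zmin -84.4
```

View pics/side19c.png

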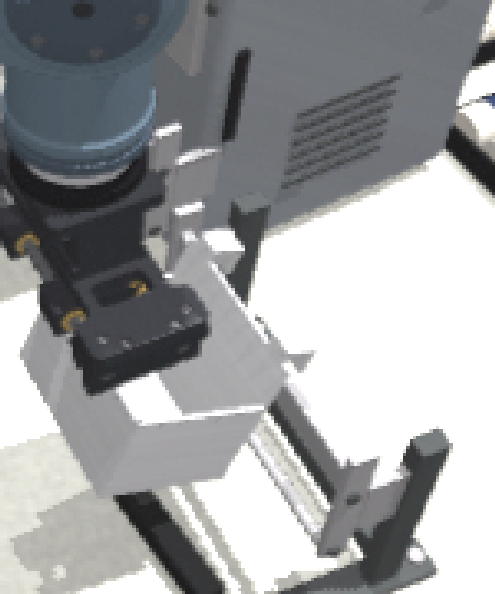

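Call:
step_arm(
  moves=[
    [-7, 0, 0, 0],
    [-7, 0, 2, 0],
    [-2, 0, 8, 0],
    [0, 0, 10, 0],
    [0, 0, 8, 0],
    [0, 0, 0, 0],
  ],
)

```text
time_s: 36.92
eef_pos: [0.5316, -0.1515, 0.2113]
eef_rot: [0.022, 0.044, 0.999, -0.012]
wrist_force: [-0.5, 0.8, -3.7]
opening: 0.278
```

```bash
python3 go.py .5181 -.1531 .147 85.07;python3 look.py 20 "(330,170,150,180,3.3)"; python3 lb.py 20
```

```text
t 36.92 pos [ 0.5316 -0.1515  0.2113] yang 84.98 op 24.5 F [-0.5  0.8 -3.7] T [ 0.14  0.46 -0.04] tilt [ 0.044 -0.025 -0.999]
tool shift mm [16.3 -1.4 63.7] turn -0.09
R -110 y -60.4 zmax 15.6 zmin -65.1
R -98 y -61.1 zmax 8.2 zmin -70.9
R -86 y -61.2 zmax 5.0 zmin -70.6
R -74 y -60.9 zmax -0.0 zmin -77.9
R -62 y -61.3 zmax -3.9 zmin -82.3
R -50 y -61.0 zmax -9.1 zmin -88.0
R -38 y -61.0 zmax -14.3 zmin -91.4
R -26 y -60.7 zmax -19.5 zmin -63.1
R -14 y -55.1 zmax 7.6 zmin -86.1
R -2 y -59.9 zmax 17.3 zmin -83.6
R 10 y -52.5 zmax 15.0 zmin -9.9
R 22 y -52.7 zmax 11.4 zmin 1.4
```

View pics/side20c.png

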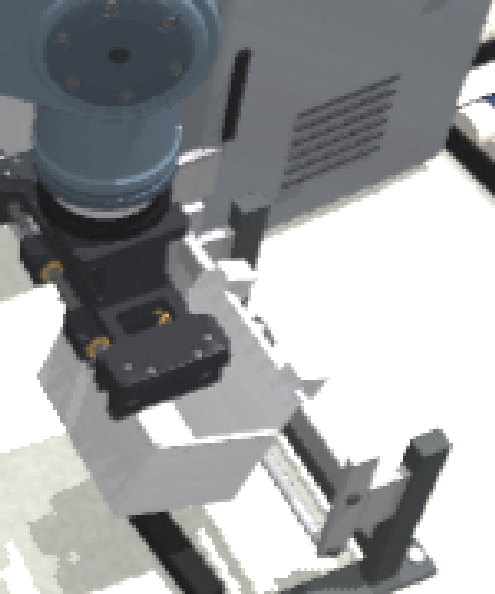

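Call:
step_arm(
  moves=[
    [4, 0, 4, 0],
    [2, 0, 7, 0],
    [2, 0, 8, 0],
    [2, 0, 9, 0],
    [2, 0, 9, 0],
    [2, 0, 9, 0],
    [2, 0, 9, 0],
    [0, 0, 7, 0],
  ],
  newtons=20,
)

```text
time_s: 37.63
eef_pos: [0.5172, -0.1514, 0.145]
eef_rot: [0.023, 0.043, 0.999, -0.012]
wrist_force: [-8.0, 5.8, 31.2]
opening: 0.284
```

```bash
python3 go.py .5181 -.1531 .147 85.07;python3 look.py 21 "(330,170,150,180,3.3)"; python3 lb.py 21
```

```text
t 37.63 pos [ 0.5172 -0.1514  0.145 ] yang 85.01 op 25.0 F [-8.   5.8 31.2] T [0.92 0.75 0.07] tilt [ 0.044 -0.025 -0.999]
tool shift mm [-1.1 -1.6 -1.9] turn -0.06
R -110 y -60.0 zmax 75.5 zmin -117.3
R -98 y -60.8 zmax -43.8 zmin -117.4
R -86 y -61.1 zmax -43.3 zmin -116.6
R -74 y -61.0 zmax -41.0 zmin -115.8
R -62 y -60.8 zmax -42.5 zmin -115.2
R -50 y -60.8 zmax -40.8 zmin -114.0
R -38 y -61.0 zmax -39.5 zmin -111.2
R -26 y -60.9 zmax -39.1 zmin -111.1
R -14 y -59.6 zmax 6.0 zmin -111.9
R -2 y -58.7 zmax 6.8 zmin -85.0
R 10 y -52.5 zmax 3.8 zmin -4.2
```

View pics/side21c.png

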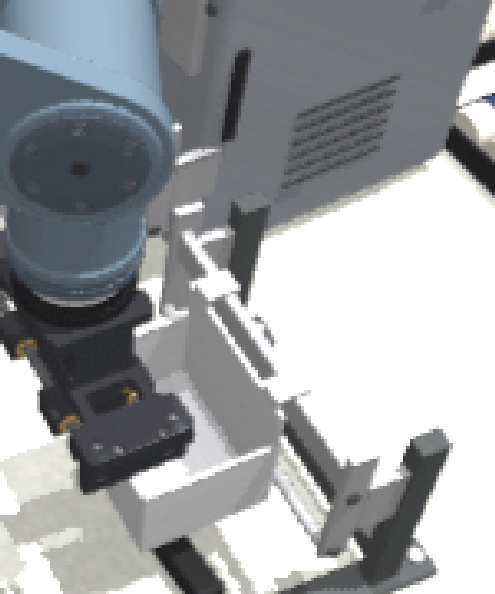

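Call:
step_arm(
  moves=[
    [0, 0, -2, 0],
    [-1, 0, 0, 0],
    [-1, 0, 0, 0],
    [0, 0, 0, 0],
  ],
  claw=42,
  newtons=60,
)

```text
time_s: 38.02
eef_pos: [0.5189, -0.1518, 0.1454]
eef_rot: [0.023, 0.043, 0.999, -0.012]
wrist_force: [-0.3, 0.1, -0.8]
opening: 0.421
```

```bash
python3 go.py .5196 -.1525 .147 85.07
```

```text
t 38.02 pos [ 0.5189 -0.1518  0.1454] yang 85.01 op 37.0 F [-0.3  0.1 -0.8] T [ 0.03  0.02 -0.04] tilt [ 0.044 -0.025 -0.999]
tool shift mm [-0.8 -0.7 -1.5] turn -0.06
```

Call:
step_arm(
  moves=[
    [0, 0, 0, 0],
    [0, 0, 0, 0],
    [0, 0, 0, 0],
    [0, 0, 0, 0],
    [0, 0, 0, 0],
  ],
  claw=0,
  newtons=60,
)

```text
time_s: 38.43
eef_pos: [0.5188, -0.1515, 0.1448]
eef_rot: [0.022, 0.043, 0.999, -0.011]
wrist_force: [-1.1, 0.2, 0.8]
opening: 0.274
```

Call:
step_arm(
  moves=[
    [0, 0, -6, 0],
    [0, 0, -10, 0],
    [0, 0, -12, 0],
    [1, 0, -14, 0],
    [1, 0, -14, 0],
    [4, 0, -14, 0],
    [10, 2, -12, 0],
    [16, 4, -10, 0],
  ],
)

```text
time_s: 39.1
eef_pos: [0.4937, -0.1434, 0.242]
eef_rot: [0.036, 0.044, 0.998, -0.014]
wrist_force: [-0.4, -1.0, 0.2]
opening: 0.002
```

```bash
python3 go.py .39 .0 .25 90.17;python3 look.py 22 "(320,150,160,180,3.3)"; python3 lb.py 22
```

```text
t 39.1 pos [ 0.4937 -0.1434  0.242 ] yang 84.91 op 0.2 F [-0.4 -1.   0.2] T [ 0.04  0.05 -0.  ] tilt [ 0.071 -0.032 -0.997]
tool shift mm [114.8 133.4 -19.9] turn -5.26
R -110 y -59.1 zmax -41.7 zmin -116.0
R -98 y -60.6 zmax -43.3 zmin -115.7
R -86 y -60.6 zmax -43.5 zmin -114.3
R -74 y -60.4 zmax -42.7 zmin -113.9
R -62 y -60.5 zmax -41.6 zmin -114.4
R -50 y -60.5 zmax -40.1 zmin -111.8
R -38 y -60.8 zmax -39.0 zmin -110.5
R -26 y -60.8 zmax -38.8 zmin -111.0
R -14 y -59.7 zmax 7.7 zmin -111.0
R -2 y -58.5 zmax 6.3 zmin -85.5
R 10 y -52.2 zmax 4.1 zmin -6.7
```

View pics/side22c.png

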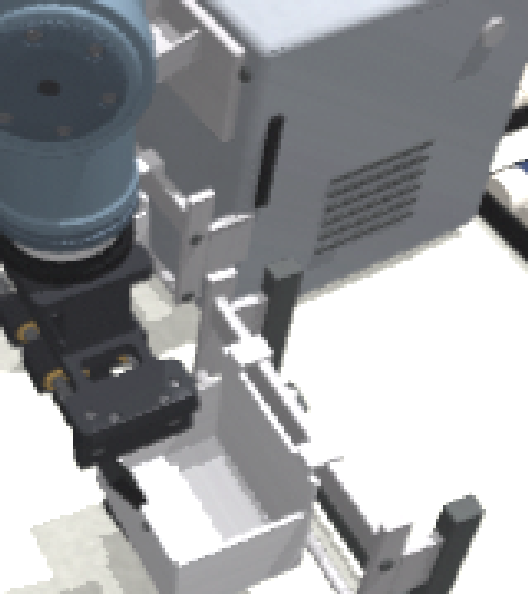

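Call:
step_arm(
  moves=[
    [-9, -4, 10, 0],
    [-9, -4, 14, 0],
    [-7, -2, 14, 0],
    [0, 0, 14, 0],
    [0, 0, 12, 0],
    [0, 0, 10, 0],
    [0, 0, 5, 0],
    [0, 0, 0, 0],
  ],
  claw=100,
)

```text
time_s: 39.82
eef_pos: [0.5258, -0.1603, 0.1724]
eef_rot: [0.042, 0.044, 0.998, -0.018]
wrist_force: [0.4, -0.4, 0.5]
opening: 0.587
```

```bash
python3 go.py .5196 -.1517 .155 85.07
```

```text
t 39.82 pos [ 0.5258 -0.1603  0.1724] yang 84.92 op 51.6 F [ 0.4 -0.4  0.5] T [0.06 0.12 0.03] tilt [ 0.082 -0.041 -0.996]
tool shift mm [ 8.4  8.6 16.5] turn -0.15
```

Call:
step_arm(
  moves=[
    [4, 4, 0, 0],
    [4, 4, 3, 0],
    [0, 0, 6, 0],
    [0, 0, 5, 0],
    [0, 0, 2, 0],
    [0, 0, 0, 0],
  ],
)

```text
time_s: 40.32
eef_pos: [0.5191, -0.151, 0.1547]
eef_rot: [0.042, 0.043, 0.998, -0.019]
wrist_force: [-0.0, -0.2, -0.4]
opening: 0.998
```

```bash
python3 go.py .5196 -.1517 .155 85.07
```

```text
t 40.32 pos [ 0.5191 -0.151   0.1547] yang 84.94 op 87.9 F [-0.  -0.2 -0.4] T [0.04 0.04 0.03] tilt [ 0.083 -0.041 -0.996]
tool shift mm [-0.6 -0.6 -0.2] turn -0.13
```

Call:
step_arm(
  moves=[
    [-1.5, 0, 0.5, 0],
    [0, 0, 0, 0],
    [0, 0, 0, 0],
    [0, 0, 0, 0],
    [0, 0, 0, 0],
    [0, 0, 0, 0],
    [0, 0, 0, 0],
    [0, 0, 0, 0],
  ],
  claw=0,
  newtons=60,
)

```text
time_s: 40.98
eef_pos: [0.5214, -0.1517, 0.1549]
eef_rot: [0.043, 0.043, 0.998, -0.019]
wrist_force: [-0.2, -0.3, 0.4]
opening: 0.416
```

Call:
step_arm(
  moves=[
    [0, 0, 0, 0],
    [0, 0, 0, 0],
    [0, 0, 0, 0],
    [0, 0, 0, 0],
    [0, 0, 0, 0],
    [0, 0, 0, 0],
  ],
)

```text
time_s: 41.48
eef_pos: [0.5214, -0.1514, 0.155]
eef_rot: [0.043, 0.043, 0.998, -0.019]
wrist_force: [-0.1, -0.3, -0.7]
opening: 0.287
```

```bash
python3 go.py .5196 -.1517 .155 85.07; python3 look.py 23 "(320,170,150,150,4)"
```

```text
t 41.48 pos [ 0.5214 -0.1514  0.155 ] yang 84.95 op 25.3 F [-0.1 -0.3 -0.7] T [ 0.27 -0.    0.12] tilt [ 0.084 -0.041 -0.996]
tool shift mm [ 1.8 -0.4 -0.2] turn -0.12
```

View pics/side23c.png

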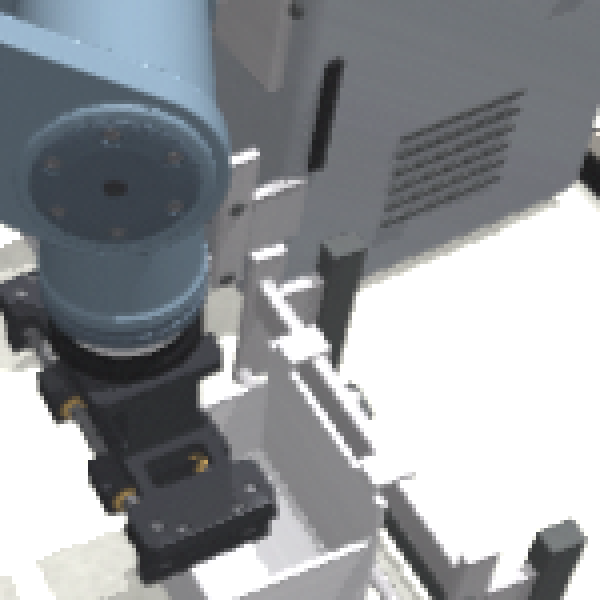

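Call:
step_arm(
  moves=[
    [0, 0, -3, 0],
    [0, 0, -5, 0],
    [0, 0, -7, 0],
    [1, 0, -8, 0],
    [1, 0, -8, 0],
    [1, 0, -8, 0],
  ],
)

```text
time_s: 42.03
eef_pos: [0.5245, -0.1511, 0.1965]
eef_rot: [0.055, 0.044, 0.997, -0.02]
wrist_force: [21.7, -1.8, -12.2]
opening: 0.282
```

```bash
python3 go.py .5196 -.1517 .155 85.07; python3 look.py 24 "(320,170,150,150,4)"; python3 lb.py 24
```

```text
t 42.03 pos [ 0.5245 -0.1511  0.1965] yang 84.79 op 24.8 F [ 21.7  -1.8 -12.2] T [ 0.11 -2.68  0.21] tilt [ 0.108 -0.044 -0.993]
tool shift mm [ 9.4  0.4 40.7] turn -0.28
R -110 y -61.1 zmax -4.8 zmin -82.9
R -98 y -61.0 zmax -11.6 zmin -87.3
R -86 y -61.2 zmax -13.9 zmin -89.8
R -74 y -61.4 zmax -16.7 zmin -93.1
R -62 y -61.1 zmax -20.9 zmin -97.0
R -50 y -61.1 zmax -24.4 zmin -99.9
R -38 y -61.3 zmax -27.1 zmin -96.6
R -26 y -59.1 zmax -16.2 zmin -67.5
R -14 y -54.5 zmax 10.5 zmin -86.8
R -2 y -59.0 zmax 11.0 zmin -83.4
R 10 y -52.9 zmax 4.7 zmin -6.6
```

Call:
step_arm(
  moves=[
    [-4, 0, 2, 0],
    [-3, 0, 0, 0],
    [0, 0, 0, 0],
  ],
)

```text
time_s: 42.33
eef_pos: [0.5305, -0.1518, 0.1974]
eef_rot: [0.053, 0.044, 0.997, -0.02]
wrist_force: [-0.5, -0.2, -1.9]
opening: 0.287
```

```bash
python3 go.py .5196 -.1517 .155 85.07; python3 look.py 25 "(320,170,150,150,4)"; python3 lb.py 25
```

```text
t 42.33 pos [ 0.5305 -0.1518  0.1974] yang 84.83 op 25.2 F [-0.5 -0.2 -1.9] T [0.05 0.24 0.01] tilt [ 0.104 -0.045 -0.994]
tool shift mm [15.4  0.6 41. ] turn -0.24
R -110 y -60.9 zmax -2.2 zmin -78.1
R -98 y -61.5 zmax -8.2 zmin -80.5
R -86 y -61.7 zmax -10.4 zmin -84.4
R -74 y -61.6 zmax -15.0 zmin -89.0
R -62 y -61.7 zmax -17.2 zmin -91.5
R -50 y -61.7 zmax -21.4 zmin -95.4
R -38 y -61.5 zmax -24.7 zmin -96.8
R -26 y -61.5 zmax -27.6 zmin -95.1
R -14 y -56.1 zmax 6.1 zmin -86.6
R -2 y -60.4 zmax 13.4 zmin -84.9
R 10 y -52.2 zmax 10.1 zmin -14.1
```

View pics/side25c.png

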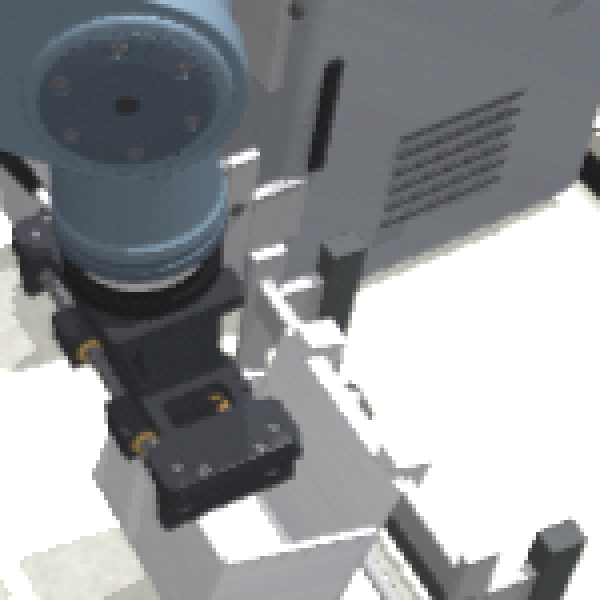

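Call:
step_arm(
  moves=[
    [0, 0, -5, 0],
    [0, 0, -7, 0],
    [0, 0, -8, 0],
  ],
)

```text
time_s: 42.63
eef_pos: [0.5265, -0.1498, 0.2151]
eef_rot: [0.05, 0.044, 0.998, -0.019]
wrist_force: [-0.5, 0.2, -2.3]
opening: 0.287
```

Call:
step_arm(
  moves=[
    [0, 0, -8, 0],
    [2, 0, -9, 0],
    [3, 0, -9, 0],
    [0, 0, 0, 0],
  ],
)

```text
time_s: 42.97
eef_pos: [0.5191, -0.1486, 0.2462]
eef_rot: [0.052, 0.044, 0.997, -0.02]
wrist_force: [1.4, -0.0, -1.5]
opening: 0.283
```

```bash
python3 go.py .39 0 .25 90.17; python3 look.py 26 "(320,150,150,150,4)"; python3 lb.py 26
```

```text
t 42.97 pos [ 0.5191 -0.1486  0.2462] yang 84.83 op 24.9 F [ 1.4 -0.  -1.5] T [ 0.11  0.17 -0.1 ] tilt [ 0.102 -0.043 -0.994]
tool shift mm [140.3 136.1 -23.4] turn -5.34
R -110 y -59.2 zmax 40.9 zmin -33.5
R -98 y -59.1 zmax 37.6 zmin -35.6
R -86 y -59.4 zmax 35.0 zmin -41.0
R -74 y -59.2 zmax 32.8 zmin -44.2
R -62 y -59.2 zmax 28.6 zmin -43.9
R -50 y -59.1 zmax 23.9 zmin -50.5
R -38 y -59.1 zmax 21.6 zmin -47.0
R -26 y -54.5 zmax 53.7 zmin 2.0
R -14 y -52.9 zmax 62.4 zmin -86.8
R -2 y -55.8 zmax 57.4 zmin -85.8
```

View pics/side26c.png

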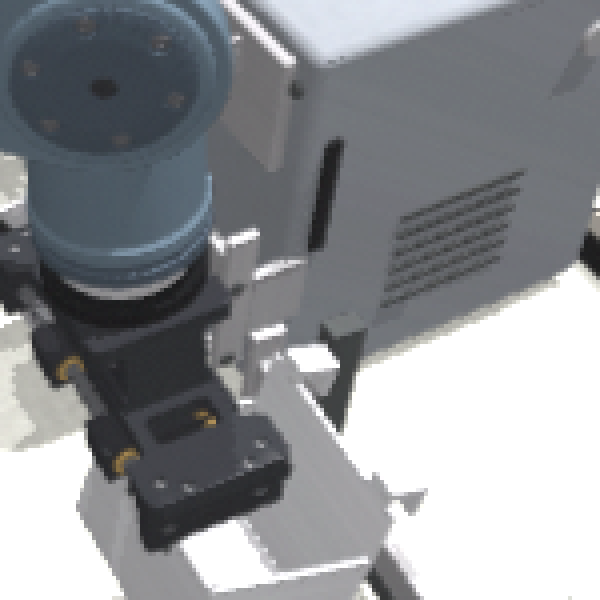

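Call:
step_arm(
  moves=[
    [8, 0, -3, 0],
    [15, 0, -2, 0],
    [20, 2, 0, 0],
    [22, 6, 0, -0.5],
    [22, 12, 0, -0.7],
    [20, 18, 0, -0.7],
    [14, 24, 0, -0.7],
    [7, 28, 0, -0.7],
  ],
)

```text
time_s: 43.68
eef_pos: [0.3891, -0.0494, 0.2314]
eef_rot: [0.05, 0.017, 0.998, -0.022]
wrist_force: [0.6, -0.3, -2.8]
opening: 0.284
```

```bash
python3 go.py .39 .26 .25 90.17
```

```text
t 43.68 pos [ 0.3891 -0.0494  0.2314] yang 87.87 op 25.0 F [ 0.6 -0.3 -2.8] T [0.11 0.08 0.03] tilt [ 0.099 -0.045 -0.994]
tool shift mm [  7.4 308.2 -32.5] turn -2.3
```

Call:
step_arm(
  moves=[
    [2, 30, -6, -0.6],
    [1, 32, -6, -0.6],
    [1, 32, -5, -0.6],
    [1, 32, -4, -0.5],
    [0, 32, -3, 0],
    [0, 32, -3, 0],
    [0, 32, -3, 0],
    [0, 30, -2, 0],
  ],
)

```text
time_s: 44.35
eef_pos: [0.3737, 0.2138, 0.25]
eef_rot: [0.049, -0.0, 0.999, -0.023]
wrist_force: [0.4, -0.8, -2.7]
opening: 0.285
```

```bash
python3 go.py .39 .262 .25 90.17
```

```text
t 44.35 pos [0.3737 0.2138 0.25  ] yang 89.91 op 25.1 F [ 0.4 -0.8 -2.7] T [0.11 0.12 0.02] tilt [ 0.098 -0.045 -0.994]
tool shift mm [-16.4  48.1  -0.6] turn -0.26
```

Call:
step_arm(
  moves=[
    [-4, 22, -2, -0.3],
    [-6, 14, -1, 0],
    [-8, 6, 0, 0],
    [-4, 0, 0, 0],
    [0, 0, 0, 0],
  ],
)

```text
time_s: 44.77
eef_pos: [0.3909, 0.2635, 0.2519]
eef_rot: [0.048, -0.008, 0.999, -0.022]
wrist_force: [-0.4, -0.9, -3.2]
opening: 0.286
```

```bash
python3 go.py .55 .262 .25 90.17; python3 look.py 27; python3 - <<'E'
from h import *
A=cloud("side",np.load("side27.npy"))
I=cv2.imread("pics/side27.png")
m=(A[...,0]>.36)&(A[...,0]<.58)&(A[...,1]>.17)&(A[...,1]<.35)&(A[...,2]>.08)&(A[...,2]<.30)
B=A[m]
print(np.percentile(B,[1,50,99],axis=0).round(3).tolist())
for x in np.arange(.36,.58,.015):
    s=B[(B[:,0]>=x)&(B[:,0]<x+.015)]
    if len(s)>5: print(x.round(3),len(s),"y",s[:,1].min().round(4),s[:,1].max().round(4),"z",s[:,2].min().round(4),s[:,2].max().round(4))
E
```

```text
t 44.77 pos [0.3909 0.2635 0.2519] yang 90.8 op 25.2 F [-0.4 -0.9 -3.2] T [ 0.08  0.19 -0.03] tilt [ 0.096 -0.043 -0.995]
tool shift mm [-158.2   -3.6   17.2] turn 0.63
[[0.386, 0.197, 0.127], [0.458, 0.243, 0.18], [0.528, 0.325, 0.253]]
0.375 119 y 0.1978 0.3228 z 0.0801 0.2626
0.39 439 y 0.1932 0.3237 z 0.0802 0.2616
0.405 154 y 0.1956 0.251 z 0.0801 0.2337
0.42 195 y 0.1954 0.3242 z 0.0804 0.2128
0.435 259 y 0.1953 0.3253 z 0.1334 0.2097
0.45 266 y 0.1955 0.3251 z 0.1267 0.2051
0.465 270 y 0.1959 0.3296 z 0.1241 0.2025
0.48 362 y 0.1972 0.3257 z 0.1256 0.2013
0.495 410 y 0.1984 0.3276 z 0.1658 0.235
0.51 72 y 0.2069 0.3265 z 0.207 0.2362
0.525 62 y 0.2065 0.3194 z 0.2094 0.2323
```

View pics/side27c.png

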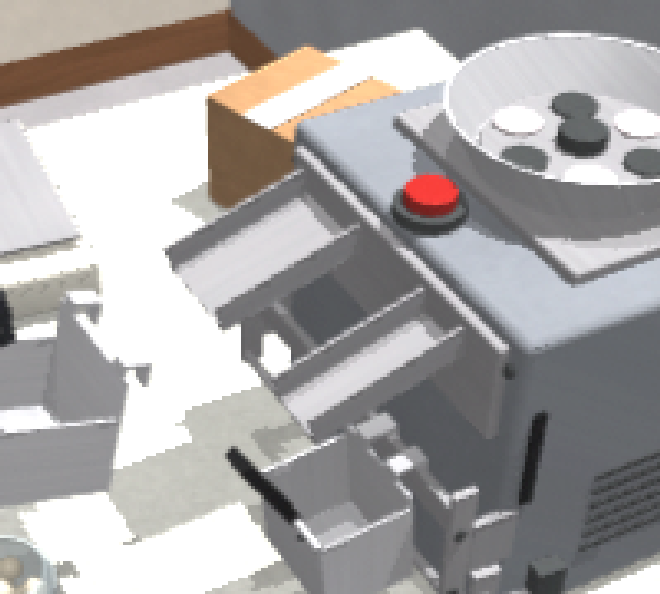

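View pics/top27c.png

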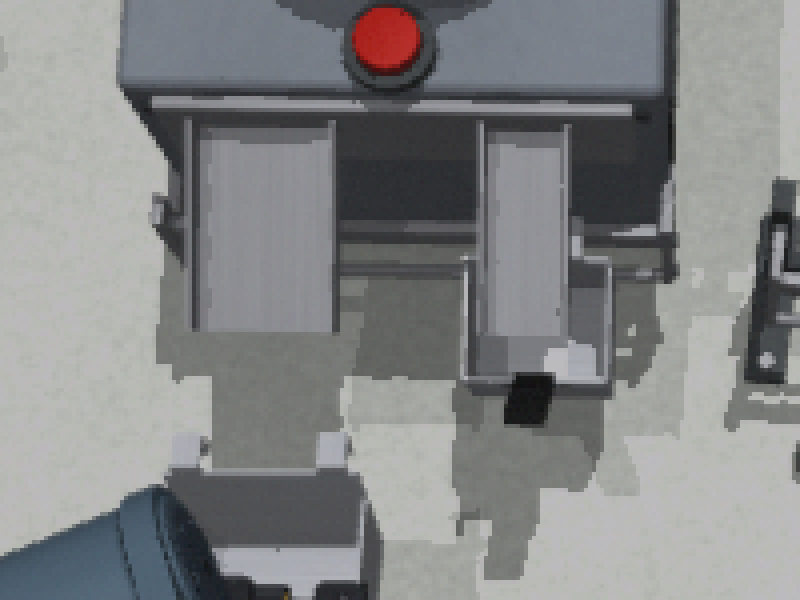

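```bash
python3 - <<'E'
from h import *
for n in("top","side"):
    A=cloud(n,np.load(n+"27.npy"))
    m=(A[...,0]>.508)&(A[...,0]<.57)&(A[...,1]>.17)&(A[...,1]<.35)&(A[...,2]>.215)&(A[...,2]<.30)
    B=A[m]
    for lo,hi in((.19,.245),(.28,.34)):
        s=B[(B[:,1]>lo)&(B[:,1]<hi)]
        if len(s)>3:print(n,len(s),s.mean(0).round(4),s.min(0).round(4),s.max(0).round(4))
E
python3 - <<'E'
import sys; sys.path.insert(0,'.')
import os; os.chdir('.')
from h import *
g=cv2.cvtColor(cv2.imread("pics/top27.png"),cv2.COLOR_BGR2GRAY)
t=lambda X,Y:(130+(X-2)/4,130+(Y-2)/4)
for X1,X2,Y in((172,350,452),):
    for z in(.23,.235):
        a,b=onz("top",*t(X1,Y),z),onz("top",*t(X2,Y),z);print(a.round(4),b.round(4),((a+b)/2)[1].round(4))
E
```

```text
top 82 [0.5188 0.218  0.2319] [0.5081 0.2014 0.2181] [0.5318 0.243  0.2399]
top 64 [0.5203 0.3091 0.2303] [0.5081 0.3    0.2155] [0.5317 0.3195 0.2387]
side 78 [0.5199 0.2165 0.2287] [0.508  0.2029 0.2155] [0.5344 0.2432 0.2362]
side 56 [0.5199 0.3075 0.2275] [0.5081 0.2806 0.215 ] [0.5315 0.3265 0.2333]
[0.5174 0.319  0.23  ] [0.5199 0.2072 0.23  ] 0.2631
[0.5163 0.3177 0.235 ] [0.5188 0.2063 0.235 ] 0.262
```

Call:
step_arm(
  moves=[
    [-8, 0, 4, 0.3],
    [-14, 0, 5, 0.3],
    [-18, 0, 6, 0],
    [-20, 0, 6, 0],
    [-20, 0, 6, 0],
    [-16, 0, 5, 0],
    [-10, 0, 3, 0],
    [0, 0, 0, 0],
  ],
)

```text
time_s: 45.53
eef_pos: [0.5053, 0.2547, 0.2245]
eef_rot: [0.048, 0.003, 0.999, -0.022]
wrist_force: [-0.1, -0.8, -2.0]
opening: 0.283
```

```bash
python3 go.py .561 .2647 .22 90.17
```

```text
t 45.53 pos [0.5053 0.2547 0.2245] yang 89.56 op 24.9 F [-0.1 -0.8 -2. ] T [ 0.05  0.34 -0.03] tilt [ 0.095 -0.044 -0.994]
tool shift mm [-55.   10.6   9.3] turn -0.61
```

Call:
step_arm(
  moves=[
    [-5, 4, 1, -0.3],
    [-9, 4, 1, -0.3],
    [-9, 3, 1, 0],
    [-5, 1, 0, 0],
    [0, 0, 0, 0],
  ],
)

```text
time_s: 45.95
eef_pos: [0.5346, 0.267, 0.2235]
eef_rot: [0.047, -0.002, 0.999, -0.022]
wrist_force: [-0.5, 0.2, -3.1]
opening: 0.286
```

```bash
python3 go.py .561 .2647 .22 90.17; python3 look.py 28; cat > mh.py <<'E'
from h import *
import sys
k=sys.argv[1];x0,x1,z0,z1=map(float,sys.argv[2:6])
A=cloud("side",np.load(f"side{k}.npy"))
B=A[(A[...,0]>x0)&(A[...,0]<x1)&(A[...,1]>.17)&(A[...,1]<.35)&(A[...,2]>z0)&(A[...,2]<z1)]
for lo,hi in((.195,.24),(.285,.34)):
    s=B[(B[:,1]>lo)&(B[:,1]<hi)]
    if len(s)>3:print(len(s),"hook mean",s.mean(0).round(4),s.min(0).round(4),s.max(0).round(4))
B=A[(A[...,0]>x0-.13)&(A[...,0]<x0)&(abs(A[...,1]-.2)<.015)&(A[...,2]>.04)&(A[...,2]<z1)]
for x in np.arange(x0-.12,x0,.02):
    s=B[(B[:,0]>=x)&(B[:,0]<x+.02)]
    if len(s)>5:print(x.round(3),len(s),"wall y",np.median(s[:,1]).round(4),"zmax",s[:,2].max().round(4))
E
python3 mh.py 28 .64 .70 .18 .222
```

```text
t 45.95 pos [0.5346 0.267  0.2235] yang 90.15 op 25.2 F [-0.5  0.2 -3.1] T [0.13 0.24 0.02] tilt [ 0.094 -0.044 -0.995]
tool shift mm [-25.9  -2.2   6.1] turn -0.02
124 hook mean [0.6581 0.2205 0.195 ] [0.6445 0.204  0.1801] [0.6792 0.2397 0.2087]
0.52 47 wall y 0.2051 zmax 0.163
0.54 169 wall y 0.203 zmax 0.1932
0.56 141 wall y 0.2027 zmax 0.1848
0.58 131 wall y 0.2029 zmax 0.1824
0.6 129 wall y 0.2029 zmax 0.175
0.62 103 wall y 0.2032 zmax 0.1702
```

View pics/side28c.png

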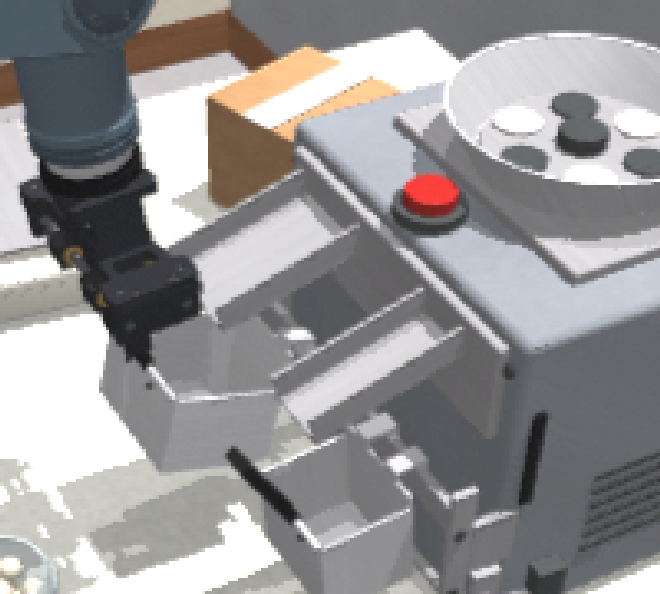

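Call:
step_arm(
  moves=[
    [0, 0, -7, 0],
    [-2, 0, -6, 0],
    [-6, 0, 0, 0],
    [-8, 0, 1, 0],
    [-6, 0, 1, 0],
    [-3, 0, 0, 0],
    [0, 0, 0, 0],
  ],
)

```text
time_s: 46.63
eef_pos: [0.5594, 0.2681, 0.2394]
eef_rot: [0.048, -0.003, 0.999, -0.022]
wrist_force: [0.1, -0.6, -2.2]
opening: 0.284
```

```bash
python3 go.py .561 .2667 .22 90.17; python3 look.py 29 "(280,110,120,120,5)"; python3 mh.py 29 .665 .72 .185 .228
```

```text
t 46.63 pos [0.5594 0.2681 0.2394] yang 90.22 op 25.0 F [ 0.1 -0.6 -2.2] T [ 0.06  0.19 -0.  ] tilt [ 0.095 -0.044 -0.994]
tool shift mm [ 0.2 -0.5 19.6] turn 0.05
159 hook mean [0.681  0.2209 0.2073] [0.6668 0.2014 0.1858] [0.7196 0.2399 0.2256]
0.545 53 wall y 0.2068 zmax 0.1787
0.565 158 wall y 0.2042 zmax 0.2093
0.585 150 wall y 0.204 zmax 0.2013
0.605 147 wall y 0.2037 zmax 0.1966
0.625 113 wall y 0.2039 zmax 0.1911
0.645 23 wall y 0.2035 zmax 0.1467
```

View pics/side29c.png

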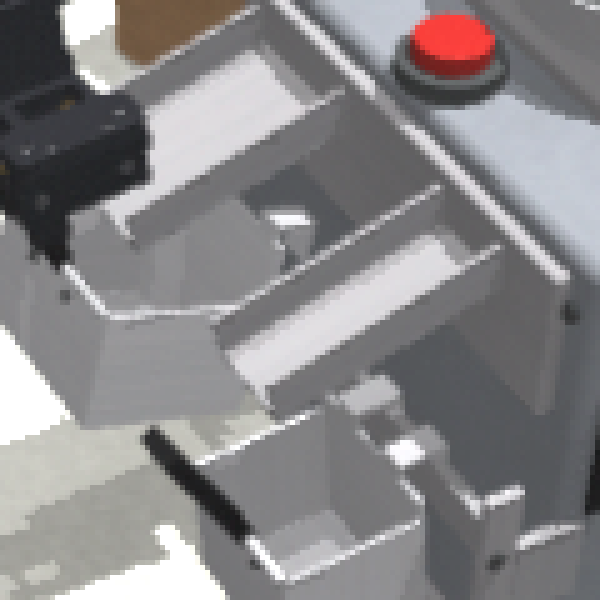

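```bash
cat > hk.py <<'E'
from h import *
import sys
k=sys.argv[1]
A=cloud("side",np.load(f"side{k}.npy"));I=cv2.imread(f"pics/side{k}.png").max(2)
u0,u1,v0,v1=map(int,sys.argv[2:6])
for v in range(v0,v1):
    print(v,' '.join(f"{u}:{I[v,u]}({A[v,u,0]*1000:.0f},{A[v,u,1]*1000:.0f},{A[v,u,2]*1000:.0f})" for u in range(u0,u1,2)))
E
python3 hk.py 29 330 346 150 166
```

```text
150 330:60(730,334,142) 332:60(730,322,149) 334:61(730,310,158) 336:64(731,301,163) 338:64(729,286,174) 340:63(730,277,179) 342:60(731,268,185) 344:60(729,255,194)
151 330:62(730,334,138) 332:67(730,322,146) 334:74(729,309,155) 336:83(729,297,163) 338:82(696,231,218) 340:79(730,277,175) 342:60(731,268,181) 344:60(730,255,191)
152 330:79(730,335,134) 332:86(677,231,221) 334:109(684,231,219) 336:112(688,228,219) 338:112(692,224,221) 340:107(697,222,220) 342:63(730,266,180) 344:60(728,252,189)
153 330:94(676,240,212) 332:86(678,232,216) 334:150(679,223,222) 336:170(686,224,220) 338:170(692,223,218) 340:160(696,220,219) 342:79(730,266,176) 344:61(731,256,183)
154 330:94(677,240,209) 332:91(677,230,215) 334:106(675,215,226) 336:166(683,219,220) 338:164(687,215,222) 340:164(693,214,220) 342:93(701,217,215) 344:60(731,256,179)
155 330:92(674,236,209) 332:90(676,228,213) 334:91(678,220,218) 336:127(678,211,224) 338:104(686,214,220) 340:89(691,212,219) 342:85(699,214,216) 344:60(730,254,178)
156 330:93(674,235,206) 332:92(675,225,213) 334:91(677,218,217) 336:81(680,214,218) 338:91(695,228,204
[... 847 characters left out ...]
2:88(729,262,151) 344:124(651,126,273)
162 330:92(670,226,194) 332:92(673,221,196) 334:94(673,211,203) 336:85(675,204,207) 338:62(728,282,134) 340:88(729,272,141) 342:137(647,127,271) 344:77(651,126,270)
163 330:92(670,227,190) 332:92(672,220,194) 334:94(674,212,199) 336:68(731,298,118) 338:79(732,288,125) 340:138(641,127,270) 342:79(645,123,271) 344:79(652,126,267)
164 330:91(nan,nan,nan) 332:92(673,221,189) 334:94(672,208,199) 336:75(nan,nan,nan) 338:108(636,128,268) 340:89(640,125,268) 342:79(647,127,265) 344:78(653,127,263)
165 330:92(668,224,186) 332:92(671,217,189) 334:101(671,206,197) 336:120(630,127,267) 338:103(633,123,269) 340:73(641,126,265) 342:78(647,127,261) 344:77(653,127,259)
```

Call:
step_arm(
  moves=[
    [-3, -1, 0, 0],
    [-2, -1, 5, 0],
    [0, 0, 7, 0],
    [0, 0, 7, 0],
    [0, 0, 0, 0],
  ],
)

```text
time_s: 47.1
eef_pos: [0.5658, 0.2646, 0.218]
eef_rot: [0.046, -0.003, 0.999, -0.023]
wrist_force: [-0.7, -0.2, -2.1]
opening: 0.285
```

```bash
python3 go.py .564 .2661 .205 90.17; python3 look.py 30 "(280,110,120,120,5)"; python3 hk.py 30 330 346 152 172
```

```text
t 47.1 pos [0.5658 0.2646 0.218 ] yang 90.21 op 25.1 F [-0.7 -0.2 -2.1] T [0.08 0.24 0.01] tilt [ 0.093 -0.045 -0.995]
tool shift mm [ 3.   2.1 12.7] turn 0.04
152 330:59(731,335,133) 332:60(732,325,140) 334:60(730,311,150) 336:60(730,298,158) 338:60(730,287,166) 340:61(730,277,172) 342:60(730,265,180) 344:61(731,257,185)
153 330:60(730,334,131) 332:59(731,323,138) 334:60(730,310,147) 336:61(731,301,153) 338:60(730,287,162) 340:60(729,275,171) 342:61(731,268,175) 344:60(730,256,183)
154 330:60(729,332,129) 332:59(730,322,135) 334:60(731,313,141) 336:60(732,302,148) 338:61(731,289,157) 340:60(731,279,164) 342:60(732,268,171) 344:61(728,252,183)
155 330:62(730,333,124) 332:59(730,321,132) 334:59(731,311,139) 336:60(728,295,150) 338:60(730,288,155) 340:61(731,278,161) 342:60(730,265,170) 344:61(733,259,173)
156 330:79(729,331,122) 332:60(729,320,129) 334:60(730,310,136) 336:60(732,301,142) 338:61(731,288,150) 340:61(728,273,161) 342:61(729,262,169) 344:60(730,254,174)
157 330:94(682,249,190) 332:60(730,322,124) 334:60(731,312,131) 336:69(729,296,142) 338:66(730,287,148) 340:67(732,279,1
[... 1671 characters left out ...]
77(646,125,257) 344:80(653,127,254)
168 330:107(675,234,165) 332:139(619,127,263) 334:79(624,126,262) 336:79(630,126,259) 338:78(636,127,257) 340:78(642,127,254) 342:78(647,126,253) 344:93(652,125,252)
169 330:139(613,126,263) 332:79(nan,nan,nan) 334:79(624,126,258) 336:78(629,124,258) 338:78(635,125,255) 340:78(643,129,249) 342:84(648,128,248) 344:120(652,125,249)
170 330:79(613,126,260) 332:79(621,129,254) 334:79(624,125,256) 336:78(630,125,254) 338:78(636,127,250) 340:84(641,125,250) 342:116(645,123,249) 344:132(650,121,249)
171 330:79(612,124,258) 332:78(618,124,256) 334:78(624,125,253) 336:78(630,126,250) 338:79(637,127,247) 340:116(642,127,245) 342:132(645,123,247) 344:137(648,118,249)
```

View pics/side30c.png

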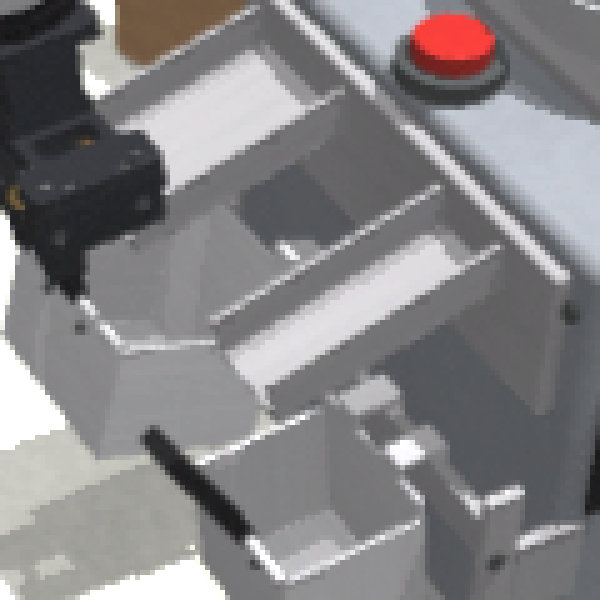

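```bash
python3 mh.py 30 .67 .72 .18 .205
```

```text
64 hook mean [0.6885 0.2206 0.1942] [0.6786 0.2066 0.1805] [0.7078 0.2397 0.2026]
0.55 50 wall y 0.2041 zmax 0.154
0.57 162 wall y 0.2006 zmax 0.189
0.59 120 wall y 0.2007 zmax 0.1846
0.61 145 wall y 0.2004 zmax 0.175
0.63 107 wall y 0.2007 zmax 0.169
0.65 40 wall y 0.2001 zmax 0.1355
```

Call:
step_arm(
  moves=[
    [2, 1, 4, 0],
    [0, 0, 6, 0],
    [0, 0, 5, 0],
    [0, 0, 0, 0],
  ],
)

```text
time_s: 47.48
eef_pos: [0.5648, 0.2652, 0.2017]
eef_rot: [0.046, -0.003, 0.999, -0.022]
wrist_force: [-0.8, -0.7, -3.5]
opening: 0.282
```

```bash
python3 go.py .564 .2661 .205 90.17; python3 look.py 31 "(280,110,120,120,5)"; python3 mh.py 31 .67 .72 .165 .19;python3 hk.py 31 334 348 160 168
```

```text
t 47.48 pos [0.5648 0.2652 0.2017] yang 90.23 op 24.9 F [-0.8 -0.7 -3.5] T [ 0.05  0.2  -0.01] tilt [ 0.093 -0.045 -0.995]
tool shift mm [ 0.5  0.7 -3.4] turn 0.06
22 hook mean [0.6844 0.2292 0.1778] [0.6774 0.2179 0.1676] [0.698  0.2398 0.1866]
30 hook mean [0.6892 0.2963 0.1699] [0.6775 0.2852 0.165 ] [0.7056 0.3087 0.1767]
0.55 51 wall y 0.2046 zmax 0.1369
0.57 159 wall y 0.2012 zmax 0.1727
0.59 98 wall y 0.2017 zmax 0.1647
0.61 123 wall y 0.2014 zmax 0.1593
0.63 108 wall y 0.201 zmax 0.1532
0.65 43 wall y 0.201 zmax 0.1311
160 334:59(729,307,124) 336:60(730,298,130) 338:61(730,286,137) 340:62(728,272,148) 342:64(729,261,155) 344:115(729,250,163) 346:104(657,126,274)
161 334:61(729,307,120) 336:60(728,294,129) 338:61(729,285,135) 340:64(728,271,145) 342:89(731,264,149) 344:124(652,127,272) 346:78(657,126,271)
162 334:77(731,309,114) 336:67(731,298,122) 338:69(731,286,130) 340:92(729,273,140) 342:138(647,128,270) 344:79(652,126,270) 346:78(658,127,267)
163 334:114(682,226,186) 336:111(689,226,183) 338:109(695,227,181) 340:139(641,127,270) 342:79(646,126,269) 344:79(652,126,267) 346:78(659,129,262)
164 334:100(682,226,182) 336:158(686,222,184) 338:121(636,128,268) 340:90(640,125,268) 342:79(647,127,265) 344:78(652,125,264) 346:78(659,127,260)
165 334:98(682,226,179) 336:140(632,130,265) 338:104(636,128,265) 340:74(640,125,265) 342:79(646,126,263) 344:78(652,125,261) 346:78(659,128,256)
166 334:127(683,226,175) 336:105(630,127,265) 338:73(634,125,265) 340:78(640,125,262) 342:79(646,126,260) 344:78(652,125,258) 346:80(657,125,256)
167 334:105(625,128,263) 336:79(630,126,262) 338:79(634,124,262) 340:79(642,127,258) 342:78(648,128,254) 344:80(655,130,250) 346:95(657,124,254)
```

View pics/side31c.png

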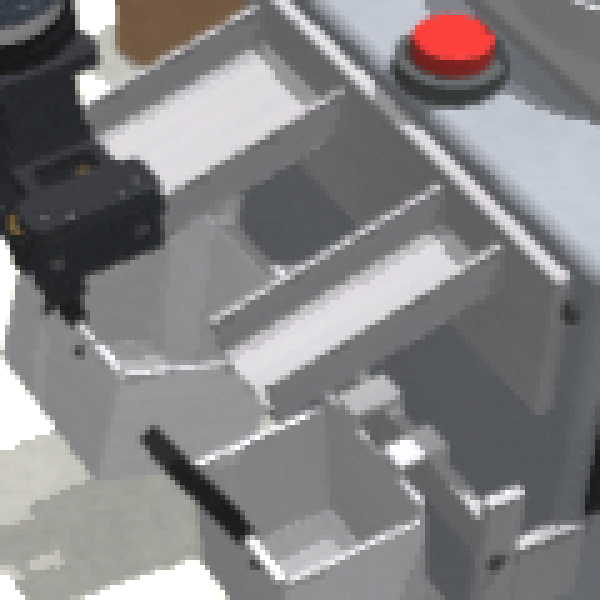

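Call:
step_arm(
  moves=[
    [1.5, 1, 0, 0],
    [1.5, 1, 0, 0],
    [0, 0, 3, 0],
    [0, 0, 0, 0],
  ],
)

```text
time_s: 47.87
eef_pos: [0.5623, 0.2676, 0.1993]
eef_rot: [0.047, -0.003, 0.999, -0.022]
wrist_force: [-0.5, -0.8, -2.6]
opening: 0.286
```

```bash
python3 go.py .562 .2672 .195 90.17; python3 look.py 32 "(280,110,120,120,5)"; python3 mh.py 32 .67 .72 .165 .19
```

```text
t 47.87 pos [0.5623 0.2676 0.1993] yang 90.23 op 25.2 F [-0.5 -0.8 -2.6] T [0.09 0.2  0.04] tilt [ 0.094 -0.044 -0.995]
tool shift mm [ 0.7 -0.2  4.2] turn 0.06
20 hook mean [0.6845 0.2296 0.1764] [0.677  0.2209 0.1678] [0.7017 0.2386 0.1826]
34 hook mean [0.686  0.2956 0.169 ] [0.6747 0.2856 0.1651] [0.7033 0.3053 0.1734]
0.55 63 wall y 0.2052 zmax 0.1442
0.57 151 wall y 0.2033 zmax 0.1689
0.59 101 wall y 0.2038 zmax 0.161
0.61 116 wall y 0.2034 zmax 0.1571
0.63 108 wall y 0.2035 zmax 0.1516
0.65 43 wall y 0.2039 zmax 0.1357
```

Call:
step_arm(
  moves=[
    [1, -1, 4, 0],
    [0, 0, 3, 0],
    [0, 0, 0, 0],
  ],
)

```text
time_s: 48.17
eef_pos: [0.5623, 0.2668, 0.1937]
eef_rot: [0.048, -0.003, 0.999, -0.022]
wrist_force: [-3.6, 0.2, 0.1]
opening: 0.287
```

```bash
python3 go.py .562 .2666 .18 90.17; python3 look.py 33 "(280,110,120,120,5)"; python3 mh.py 33 .67 .72 .16 .19
```

```text
t 48.17 pos [0.5623 0.2668 0.1937] yang 90.28 op 25.3 F [-3.6  0.2  0.1] T [0.18 0.08 0.07] tilt [ 0.096 -0.043 -0.994]
tool shift mm [ 1.7  0.4 13.6] turn 0.11
10 hook mean [0.6833 0.2304 0.1739] [0.6769 0.225  0.1655] [0.6934 0.2382 0.1779]
42 hook mean [0.6874 0.2974 0.1666] [0.6755 0.2867 0.1602] [0.703  0.3096 0.1733]
0.55 55 wall y 0.2057 zmax 0.1378
0.57 154 wall y 0.2026 zmax 0.164
0.59 93 wall y 0.2034 zmax 0.1585
0.61 109 wall y 0.2029 zmax 0.1518
0.63 104 wall y 0.203 zmax 0.1468
0.65 47 wall y 0.2032 zmax 0.1345
```

View pics/side33c.png

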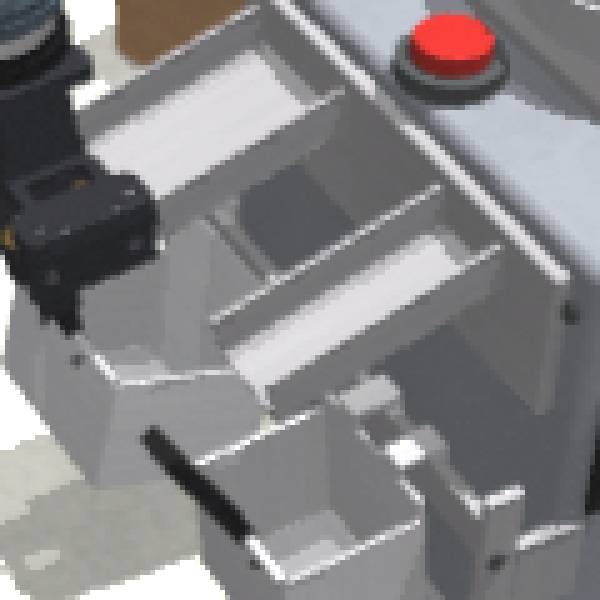

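Call:
step_arm(
  moves=[
    [2, 0, 2, 0],
    [1.5, 0, 5, 0],
    [1, 0, 6, 0],
    [1, 0, 6, 0],
    [0, 0, 0, 0],
  ],
  newtons=15,
)

```text
time_s: 48.63
eef_pos: [0.5601, 0.2659, 0.1735]
eef_rot: [0.051, -0.003, 0.998, -0.021]
wrist_force: [-0.0, -0.5, -0.9]
opening: 0.289
```

```bash
python3 go.py .558 .2666 .16 90.17; python3 look.py 34 "(280,110,120,120,5)"; python3 mh.py 34 .67 .72 .16 .19
```

```text
t 48.63 pos [0.5601 0.2659 0.1735] yang 90.23 op 25.4 F [-0.  -0.5 -0.9] T [ 0.23 -0.02 -0.02] tilt [ 0.101 -0.042 -0.994]
tool shift mm [ 3.4  1.3 13.2] turn 0.06
10 hook mean [0.6848 0.2314 0.1733] [0.6794 0.2244 0.1654] [0.6932 0.2387 0.1798]
45 hook mean [0.6881 0.2968 0.1667] [0.6774 0.2852 0.1601] [0.7042 0.3112 0.1745]
0.57 133 wall y 0.2021 zmax 0.1473
0.59 90 wall y 0.2021 zmax 0.1418
0.61 93 wall y 0.2017 zmax 0.1418
0.63 87 wall y 0.2019 zmax 0.1396
0.65 51 wall y 0.2016 zmax 0.133
```

View pics/side34c.png

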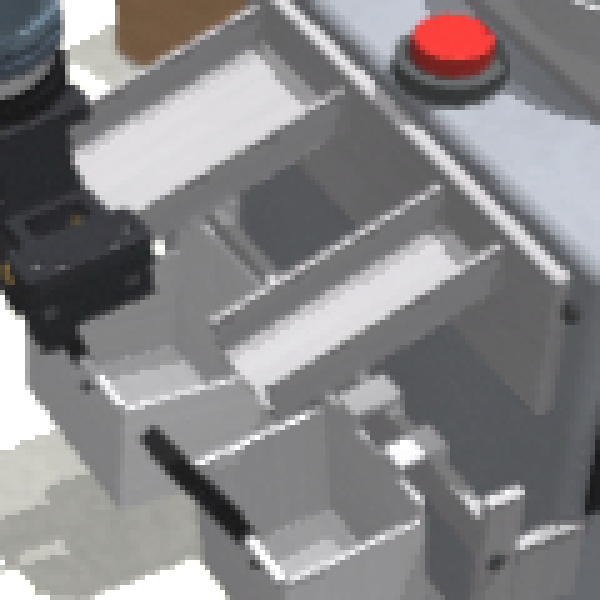

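Call:
step_arm(
  moves=[
    [1, 0.5, 5, 0],
    [1.5, 0, 6, 0],
    [1.5, 0, 5, 0],
    [0, 0, 0, 0],
  ],
)

```text
time_s: 49.02
eef_pos: [0.5558, 0.2655, 0.1565]
eef_rot: [0.048, -0.003, 0.999, -0.022]
wrist_force: [1.4, -0.4, 0.4]
opening: 0.293
```

```bash
python3 go.py .558 .2666 .16 90.17; python3 look.py 35 "(280,110,120,120,5)"; python3 mh.py 35 .67 .72 .16 .19
```

```text
t 49.02 pos [0.5558 0.2655 0.1565] yang 90.22 op 25.8 F [ 1.4 -0.4  0.4] T [ 0.21 -0.22  0.07] tilt [ 0.096 -0.043 -0.994]
tool shift mm [-2.5  0.9 -3.3] turn 0.05
11 hook mean [0.6804 0.231  0.1725] [0.6732 0.2251 0.1629] [0.6894 0.2384 0.1788]
36 hook mean [0.6837 0.2961 0.1664] [0.6718 0.2851 0.1606] [0.6946 0.3079 0.1738]
0.57 97 wall y 0.2023 zmax 0.1322
0.59 86 wall y 0.2012 zmax 0.1297
0.61 80 wall y 0.2017 zmax 0.1319
0.63 73 wall y 0.202 zmax 0.1321
0.65 52 wall y 0.2025 zmax 0.1286
```

Call:
step_arm(
  moves=[
    [0, 0.7, 2, 0],
    [0, 0, 0, 0],
    [0, 0, 0, 0],
  ],
)

```text
time_s: 49.32
eef_pos: [0.5558, 0.2656, 0.1556]
eef_rot: [0.048, -0.003, 0.999, -0.023]
wrist_force: [-1.4, 0.6, -0.5]
opening: 0.294
```

Call:
step_arm(
  moves=[
    [0, 0, 0, 0],
    [0, 0, 0, 0],
    [0, 0, 0, 0],
    [0, 0, 0, 0],
    [0, 0, 0, 0],
    [0, 0, 0, 0],
  ],
  claw=70,
)

```text
time_s: 49.82
eef_pos: [0.5573, 0.2657, 0.1559]
eef_rot: [0.049, -0.003, 0.999, -0.022]
wrist_force: [-0.3, -0.2, -0.1]
opening: 0.695
```

Call:
step_arm(
  moves=[
    [2, 0, -4, 0],
    [4, 0, -8, 0],
    [4, 0, -12, 0],
    [4, 0, -15, 0],
    [6, 0, -15, 0],
    [10, 0, -15, 0],
    [20, 0, -10, 0],
    [25, 0, -5, 0],
  ],
)

```text
time_s: 50.48
eef_pos: [0.4726, 0.2686, 0.2405]
eef_rot: [0.051, -0.002, 0.998, -0.022]
wrist_force: [-0.3, -0.0, 0.1]
opening: 0.701
```

```bash
python3 go.py .40 .26 .26 90.17; python3 look.py 36; python3 mh.py 36 .67 .72 .16 .19
```

```text
t 50.48 pos [0.4726 0.2686 0.2405] yang 90.07 op 61.7 F [-0.3 -0.   0.1] T [ 0.04  0.05 -0.03] tilt [ 0.101 -0.044 -0.994]
tool shift mm [ 70.3  -9.3 -26.3] turn -0.1
11 hook mean [0.6805 0.2312 0.1723] [0.6725 0.2233 0.1652] [0.6903 0.2399 0.1781]
32 hook mean [0.6857 0.2956 0.1666] [0.672  0.2854 0.1601] [0.6967 0.3085 0.1726]
0.57 93 wall y 0.2028 zmax 0.1306
0.59 89 wall y 0.2017 zmax 0.1293
0.61 76 wall y 0.2022 zmax 0.1299
0.63 77 wall y 0.2025 zmax 0.1319
0.65 52 wall y 0.2026 zmax 0.132
```

View pics/side36c.png

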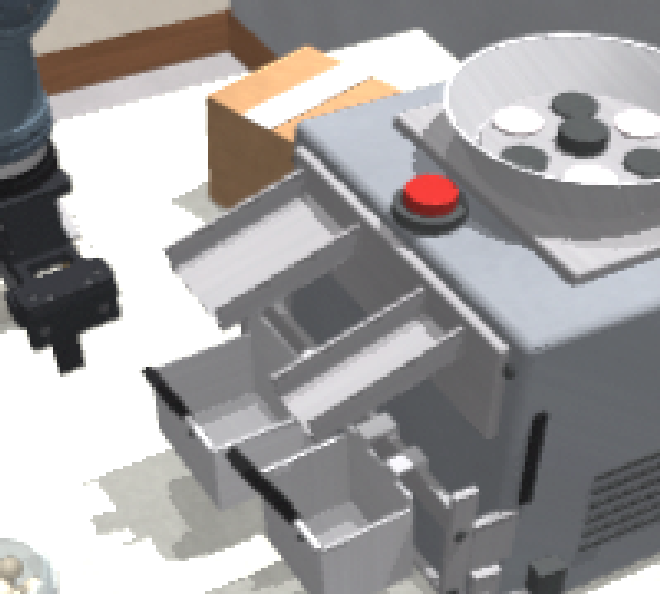

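View pics/top36c.png

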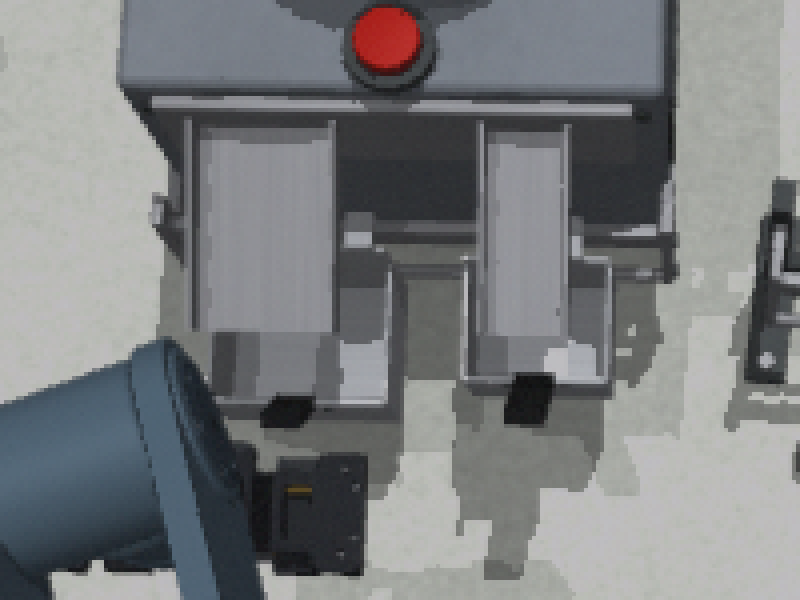

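Call:
step_arm(
  moves=[
    [20, 0, -10, 0],
    [30, 5, -10, 0],
    [30, 15, -5, 0],
    [15, 28, -5, 0],
    [0, 35, 0, 0],
    [0, 35, 0, 0],
    [0, 25, 0, 0],
    [0, 0, 0, 0],
  ],
)

```text
time_s: 51.25
eef_pos: [0.3697, 0.4176, 0.2624]
eef_rot: [0.056, -0.001, 0.998, -0.019]
wrist_force: [-0.3, -0.8, -0.2]
opening: 0.699
```

```bash
python3 go.py .40 .26 .26 90.17; python3 look.py 37; python3 mh.py 37 .67 .72 .16 .19; python3 - <<'E'
from h import *
for n in("side","top"):
    A=cloud(n,np.load(n+"37.npy"))
    for nm,yc,hw in(("large",.2637,.062),("small",.0998,.05)):
        for sg in(-1,1):
            for x0 in(.585,.64):
                m=(A[...,0]>x0)&(A[...,0]<x0+.03)&(abs(A[...,1]-(yc+sg*(hw-.0015)))<.005)&(A[...,2]>.05)&(A[...,2]<.2)
                B=A[m]
                if len(B)>4:
                    top=B[B[:,2]>B[:,2].max()-.006];print(n,nm,sg,x0,len(B),"rim z",top[:,2].max().round(4),"y",top[:,1].mean().round(4))
E
python3 - <<'E'
import os;os.chdir('.')
from h import *
p=cv2.imread("pics/top37.png");x,y,w,h=160,165,140,75
cv2.imwrite("pics/top37d.png",cv2.resize(np.clip(p[y:y+h,x:x+w]*1.7,0,255).astype(np.uint8),None,fx=5.5,fy=5.5,interpolation=cv2.INTER_NEAREST))
p=cv2.imread("pics/side37.png");x,y,w,h=270,120,110,110
cv2.imwrite("pics/side37d.png",cv2.resize(np.clip(p[y:y+h,x:x+w]*1.5,0,255).astype(np.uint8),None,fx=5.4,fy=5.4,interpolation=cv2.INTER_NEAREST))
E
```

```text
t 51.25 pos [0.3697 0.4176 0.2624] yang 89.97 op 61.5 F [-0.3 -0.8 -0.2] T [ 0.01  0.05 -0.01] tilt [ 0.111 -0.038 -0.993]
tool shift mm [ -29.3 -157.3   11.7] turn -0.2
11 hook mean [0.6809 0.2318 0.1714] [0.6732 0.2253 0.1607] [0.6896 0.2388 0.1774]
30 hook mean [0.6851 0.2967 0.1665] [0.6721 0.2861 0.1601] [0.696  0.3105 0.1729]
0.57 100 wall y 0.2032 zmax 0.131
0.59 85 wall y 0.2017 zmax 0.1293
0.61 75 wall y 0.2022 zmax 0.1304
0.63 81 wall y 0.2029 zmax 0.1319
0.65 51 wall y 0.2029 zmax 0.1309
side large -1 0.585 131 rim z 0.1293 y 0.2032
side large -1 0.64 92 rim z 0.1317 y 0.2034
side large 1 0.585 91 rim z 0.1289 y 0.3216
side large 1 0.64 173 rim z 0.1301 y 0.3238
side small -1 0.585 138 rim z 0.1433 y 0.0517
side small -1 0.64 215 rim z 0.1483 y 0.0521
side small 1 0.585 47 rim z 0.1432 y 0.1484
side small 1 0.64 212 rim z 0.1508 y 0.149
top large -1 0.585 56 rim z 0.1354 y 0.2025
top large -1 0.64 56 rim z 0.1385 y 0.2025
top large 1 0.585 67 rim z 0.1307 y 0.3229
top small -1 0.585 34 rim z 0.1492 y 0.0533
top small -1 0.64 25 rim z 0.1675 y 0.051
top small 1 0.585 34 rim z 0.1496 y 0.1477
top small 1 0.64 38 rim z 0.1534 y 0.1488
```

View pics/side37d.png

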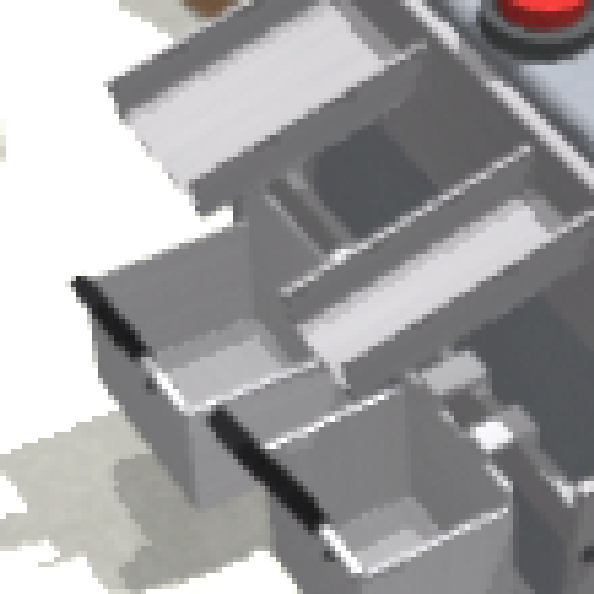

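View pics/top37d.png

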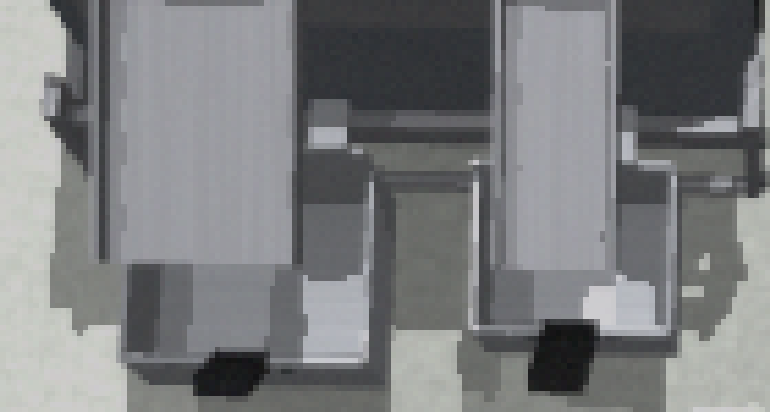

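```bash
python3 - <<'E'
from h import *
a=cv2.imread("pics/top0.png");b=cv2.imread("pics/top37.png")
d=cv2.absdiff(a,b).max(2);d[d<25]=0
cv2.imwrite("pics/diff.png",np.hstack([cv2.resize(b,(400,300)),cv2.resize(cv2.cvtColor(np.clip(d*2,0,255).astype(np.uint8),cv2.COLOR_GRAY2BGR),(400,300))]))
s=read_state();print(s["time_s"],s["qd"].round(3))
E
```

```text
51.35 [-0.034 -0.023  0.036 -0.005  0.004 -0.007]
```

View pics/diff.png

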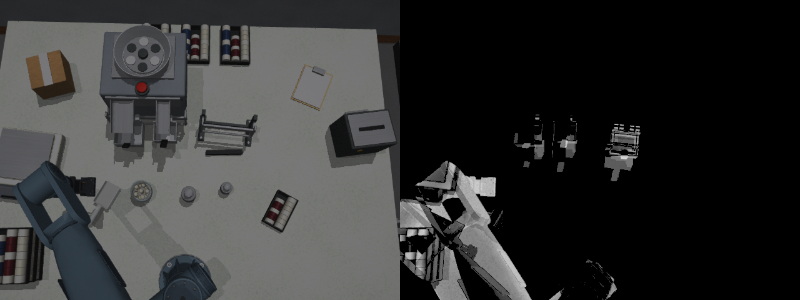

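View pics/side37.png

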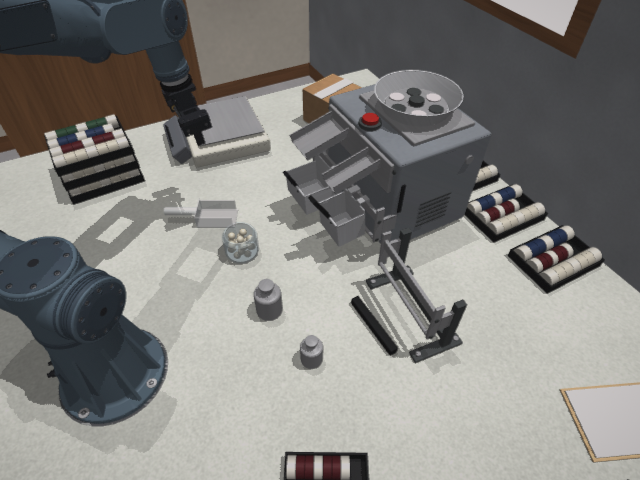

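The storage rail is now empty at (415,290) and both bins hang on the sorter at (310,185) and (340,215). The divider at (373,325) and the other bystanders haven't moved, the button is up, and the arm is clear. Handing in.

Call:
step_arm(
  moves=[
    [0, 0, 0, 0],
    [0, 0, 0, 0],
  ],
)

```text
time_s: 51.52
eef_pos: [0.3701, 0.4129, 0.2621]
eef_rot: [0.055, -0.0, 0.998, -0.021]
wrist_force: [0.8, 0.5, 0.8]
opening: 0.701
```

```bash
python3 -c "
from station import *
print(close_job())"
```

```text
the job is handed in; nothing more can be done
None
```

I lifted the small bin out first and hung it under the narrow chute, then hung the large bin under the wide chute. The job was handed in at 51.5 s with the arm clear of everything.

**Last checks:**
- **Centring:** the large bin is within about 1 mm of its chute's centre. The small bin reads 0–2 mm to the left (+y); my readings disagree within that range.
- **Hanging:** both bins are released, and their visible hooks sit on the bar. Each bin's left hook was hidden under its chute, but the left and right rims are within 2–3 mm of level. The small bin leans about 6° as expected. The large one leans about 1–2°, less than the expected 3°, which may be depth noise.
- **Everything else:** comparing the first and last top pictures shows no change in the bystanders in view. The chip rack at the left is partly behind the arm there, and I did not check it separately. The button is not pressed.

**What went wrong on the way:**
- **Dropped grips:** the large bin's tab slipped out of the gripper twice during lifting, and each time the bin dropped back onto the storage rail in its old place. I also set it back down once myself, because it was rotating in the grip.
- **Forces:** its hooks caught behind the storage bar during the final lift, giving about 25 N at the wrist until I moved it free. Setting the bin back down had earlier pressed it onto the rest bar with about 32 N.
- **Joint range:** one correction move took joint 3 to 0.305, just inside its 0.30 limit.

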